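# Put the massage balls to rest in their cups

### The job

Take the large and the small stone massage ball out of the steel tray and set each one in the dimple of the cup of its own size on the stand, under the wire shelf; the middle ball already rests in its cup and stays there, undisturbed. Set them down gently: lower each until it rests in its dimple before letting go, neither dropping it nor pressing it hard, and leave all three lying still. Knock over neither of the glass cups.

Things in the scene. Friction and masses are not known exactly. Their poses are not given: they have to be found in the camera images.
- tray: Shallow open steel tray, 300 x 230 mm, rim 16 mm high, floor and walls 4 mm thick, fixed. Origin: centre of its underside, on the work surface; x along the long side. Two of the three balls lie loose on its floor, 65 mm or more apart, their centres 55 mm or more from the rims along y; steel forceps (loose, 10 x 130 x 7 mm) lie along the +x short side.
- stand: Ball stand, fixed: wooden base board 100 x 350 x 12 mm under a wire shelf. Origin: centre of its underside; y along the row of three cups, +x away from the robot. The cups' stems hold against 60 N. Each cup's height was set by hand, differs and is not measured: find it by touch.
- stand_bar (a point): Middle of the wire shelf's front bar, straight above the row of cups, 230 mm above the work surface. The shelf: three 10 mm bars along the stand's y, this one and two 45 and 90 mm behind it, on 10 mm end posts 165 mm to either side. It bars a vertical hand from the cups: reach in from the robot's side, the hand leaning back about 35 degrees.
- ball_large: The large polished stone ball, 54 mm in diameter, about 220 g; it rolls freely. The origin lies on its surface and turns with it: use the centre point.
- ball_large_center (a point): Centre of the large ball (27 mm above the tray's floor at the start).
- ball_middle: The middle polished stone ball, 46 mm in diameter, about 138 g, already resting in the middle cup; leave it there. The origin lies on its surface and turns with it: use the centre point.
- ball_middle_center (a point): Centre of the middle ball.
- ball_small: The small polished stone ball, 38 mm in diameter, about 78 g; it rolls freely. The origin lies on its surface and turns with it: use the centre point.
- ball_small_center (a point): Centre of the small ball (19 mm above the tray's floor at the start).
- cup_large: Pedestal cup for the large ball, one of three in a row 92 mm apart, any order. Foot 32 mm wide, 22 mm high, fixed; origin: centre of its underside, on the base board; z up. On a stem above, a wooden head with a conical dimple (35 degree slope), 43 mm across, narrower outside than its ball. Height not measured: rim 46.5 to 68.5 mm, seated ball's centre 64.3 to 86.3 mm above the origin.
- cup_middle: Pedestal cup of the same make between or beside the other two, with the middle ball already seated in it (ball centre 70 mm above the cup's origin). Origin: centre of its foot's underside, on the base board; z up.
- cup_small: Pedestal cup for the small ball, one of three in a row 92 mm apart, any order. Foot 32 mm wide, 22 mm high, fixed; origin: centre of its underside, on the base board; z up. On a stem above, a wooden head with a conical dimple (35 degree slope), 30 mm across, narrower outside than its ball. Height not measured: rim 44 to 66 mm, seated ball's centre 56.5 to 78.5 mm above the origin.
- glass_a: Glass cupping cup, loose, globe-shaped, 62 mm wide, 73 mm tall; a bystander. Origin: centre of its underside, z up.
- glass_b: A second glass cupping cup like the first, 62 mm wide, 73 mm tall; a bystander. Origin: centre of its underside, z up.

How it is judged:
By the outcome, as a careful person would: the job done as asked, in the order asked, and still so for the second after the job is handed in, with the robot touching nothing.
It also fails if it takes over 54 s, if anything falls off the work surface, if the arm or the gripper's body presses on something with over 40 N, if the wrist force passes 120 N, or if a joint passes its speed limit or range.

### The arm

A 6-joint arm with a two-finger parallel gripper is mounted at the origin on the work surface. World frame = base frame: x ahead of the robot, y to its left, z up, the work surface at z = 0. Lengths are in m, angles in degrees, forces in N, time in s.
With the tool pointing down it reaches from about 0.4 to 0.825 m from the base axis. Payload 7 kg.
Tool frame: the origin (TCP) lies at the very end of the fingers, on their centre line; the grasp point (between the pads) lies 19 mm behind it; z points along the fingers, y is the direction in which the jaws open and shut (so a half turn about z gives the same grasp; the last joint's range is limited). The gripper opens to 88 mm and grips with 3 to 60 N. Pads are 19 mm wide; open, the fingers measure 130 mm over their backs; the gripper's body (78 mm by 193 mm) begins 47 mm behind the grasp point.
Start: joints at [85.663, 20.546, 0.682, 0, -70.136, -16.507], TCP at [0.24, 0.631, 0.227] pointing down, gripper open.
Joint ranges: [-176.03, 176.03], [-82.01, 121.73], [-58.28, 71.71], [-173.87, 95.51], [-174.79, -0.11], [-173.66, 173.66]. Speed limits (degrees/s): [136.94, 136.94, 172.46, 180, 180, 180].

### API

Orientations are given as [roll, pitch, yaw] about the fixed x, y, z axes, in that order (R = Rz(yaw) Ry(pitch) Rx(roll)).
In Python, from plant import ctrl, snapshot, workorder gives the robot as it stands. The module is installed in compiled form; this text tells all that it offers.
- The arm moves only by the shell command python3 -m creep 'ROWS'. ROWS is JSON, a list of rows, each a list of 5 numbers: the shift along the tool's x, y, z scaled (see below), then the turn about the tool's z scaled (see below), then the finger opening in mm, from 0 to 87.6. A call has exactly 8 rows; each row is the pose to reach, as a shift and turn from the pose commanded when the call began, along the tool's axes at that moment, turning the shorter way round; what a row does not reach only later rows make up. The controller multiplies each number of a shift by 0.1 m and each number of a turn by 180 degrees. A row lasts 1/12 s, in which the tool goes at most 41.7 mm and 7.16 degrees, less where a joint would pass 70% of its speed; a pose out of reach is approached as far as the arm can. A call with a number of a shift or a turn outside -1 to 1 is refused whole. A call with a gripper value outside its range is refused whole. The fingers move at their own pace and stop on an object; the grip force is fixed at half the most. Time passes only in rows, so rows that repeat a pose let the fingers close, or fill a call up. It gives the time, the measured TCP pose, the force and the opening at its end, in the units of the state.
- ctrl.get_obs(): the state, without advancing time (a new reading comes with each control period).
- snapshot(name): name is "scene" or "top" or "wrist"; returns a dict with "img" (480x640x3 uint8, blue, green, red), "camera_matrix" (3x3 intrinsics, pixels), "xyz" and "rotation" of the camera in the world. Camera axes: x right, y up, looking along -z (the intrinsics and any distortion apply to the point x, -y, -z); pixel columns grow to the right and rows downward; lengths in m; the calibration is good to about 2 mm. A picture is of the moment at which its call begins. There is no depth.
- workorder.close_job(): hands the job in, once; it reports no verdict.
The state is a dict: "clock": time; "joint_pos": joint angles; "qvel": joint speeds; "tau": joint torques, N m; "tool_pos": TCP position; "orientation": TCP orientation; "force": force on the tool from outside, world axes, zero at the start; "moment": the same for the moment, N m; "opening": finger opening in m.
Only numpy, scipy, OpenCV 4.12 (cv2) and the standard library are available. Lean on these libraries where they do the work, as an engineer would, in place of code of your own. Each camera call takes 0.05 s, during which the arm holds its last target.

## Working session

There is one attempt and no reset: what is moved stays moved. The work goes in short steps, Python scripts to look and compute and a shell command to move; the robot and the scene stay as the last step left them, time stands still between calls to the robot, and variables do not carry over. Pictures are saved under pics/ and viewed, and the job is handed in when it is done.

```bash
ls; mkdir -p pics; cat > h.py <<'E'
import numpy as np,cv2
from plant import ctrl,snapshot,workorder
from scipy.spatial.transform import Rotation as R
def ray(s,u,v):
    K=np.array(s["camera_matrix"]);d=np.linalg.solve(K,[u,v,1.]);d=np.array([d[0],-d[1],-d[2]])
    return np.array(s["xyz"]),np.array(rot(s))@d
def rot(s):
    r=np.array(s["rotation"]);return r if r.shape==(3,3) else R.from_euler('xyz',r,degrees=True).as_matrix()
def onz(s,u,v,z):
    o,d=ray(s,u,v);return o+d*(z-o[2])/d[2]
def proj(s,p):
    q=rot(s).T@(np.array(p)-np.array(s["xyz"]));q=np.array([q[0],-q[1],-q[2]]);q=np.array(s["camera_matrix"])@q;return q[:2]/q[2]
E
python3 - <<'E'
from h import *
print(ctrl.get_obs())
for n in("scene","top","wrist"):
    s=snapshot(n);cv2.imwrite(f"pics/{n}0.png",s["img"]);print(n,s["xyz"],s["rotation"],s["camera_matrix"],s.keys())
E
```

```text
pics
{'clock': 0.0, 'joint_pos': array([ 8.56630121e+01,  2.05929925e+01,  6.34100941e-01, -2.04961768e-02,
       -7.01374435e+01, -1.65045042e+01]), 'qvel': array([-0.10751545, -0.0091772 ,  0.03735739,  0.02683331,  0.02058363,
       -0.03475604]), 'tau': array([-4.90927687e-04, -5.82709408e+01,  2.93050164e+01,  6.99723691e+00,
        6.90123779e-03, -1.47625233e-04]), 'tool_pos': array([0.24002862, 0.63034861, 0.22560643]), 'orientation': array([ 1.79902160e+02, -8.89684180e-03, -2.08484646e+01]), 'force': array([-0.10891214,  0.86413327,  0.15487494]), 'moment': array([-0.00574796, -0.03574006,  0.03069865]), 'opening': 0.08761860336706728}
scene [ 1.19595175 -0.46348618  0.81927352] [50.27627067  0.68166926 52.72139012] [[548.72046211   0.         321.81643006]
 [  0.         548.72046211 239.58704551]
 [  0.           0.           1.        ]] dict_keys(['img', 'camera_matrix', 'xyz', 'rotation'])
top [ 0.43488547 -0.01232314  1.32486036] [  7.15188306   0.60544257 -90.59962081] [[559.31670523   0.         315.97092769]
 [  0.         559.31670523 248.69942955]
 [  0.           0.           1.        ]] dict_keys(['img', 'camera_matrix', 'xyz', 'rotation'])
wrist [0.30354747 0.60559767 0.38301492] [-1.48396493e+01 -7.66573812e-02 -1.10835305e+02] [[352.87868396   0.         325.92602076]
 [  0.         352.87868396 238.94649019]
 [  0.           0.           1.        ]] dict_keys(['img', 'camera_matrix', 'xyz', 'rotation'])
```

The top view shows the large ball at (214,320), the small one at (193,260), and the middle ball in its cup at (437,288). The two empty cups are at (358,262) (large) and (396,276) (small). The glasses stand at (302,203) and (351,190), behind the stand. The moves offer no tilt axis, so I need to see how the lean could be reached. I'll localise first.

```bash
python3 - <<'E'
from h import *
t=snapshot("top");s=snapshot("scene")
for n,i,b,sc in(("top",t["img"],(130,180,560,340),2),("scene",s["img"],(100,180,480,400),2)):
    c=i[b[1]:b[3],b[0]:b[2]];cv2.imwrite(f"pics/{n}_z.png",cv2.resize(c,None,fx=800/c.shape[1],fy=800/c.shape[1],interpolation=cv2.INTER_CUBIC))
# balls: bright low saturation
def balls(im,thr,box):
    hsv=cv2.cvtColor(im,cv2.COLOR_BGR2HSV);m=((hsv[...,2]>thr)&(hsv[...,1]<70)).astype(np.uint8)
    z=np.zeros_like(m);z[box[1]:box[3],box[0]:box[2]]=m[box[1]:box[3],box[0]:box[2]]
    cs,_=cv2.findContours(z,0,2)
    return [(np.round(cv2.minEnclosingCircle(c),2).tolist() if 0 else (cv2.minEnclosingCircle(c),cv2.contourArea(c))) for c in cs if cv2.contourArea(c)>30]
for x in balls(t["img"],165,(150,220,260,360)):print("top",x)
for x in balls(t["img"],165,(420,270,455,305)):print("topm",x)
for x in balls(s["img"],165,(330,195,460,270)):print("sc",x)
for x in balls(s["img"],165,(160,300,200,335)):print("scm",x)
print("L",onz(t,214,320,.031),"S",onz(t,193,260,.023))
E
```

```text
top (((214.92308044433594, 318.4615478515625), 7.092054843902588), 135.0)
top (((193.5465087890625, 257.8953552246094), 4.925860404968262), 63.0)
topm (((440.0, 287.5), 6.020897388458252), 68.0)
sc (((453.0, 232.0), 10.000100135803223), 91.5)
sc (((394.5, 238.5), 68.64775085449219), 5966.5)
scm (((178.1621551513672, 313.6486511230469), 8.940661430358887), 182.5)
L [0.43492825 0.23583183 0.031     ] S [0.57507118 0.28843026 0.023     ]
```

```bash
python3 -m creep '[[0,0,-0.3,0,87],[0,0,-0.6,0,87],[0,0,-1,0,87],[0,0,-1,0,87],[0,0,-1,0,87],[0,0,-1,0,87],[0,0,-1,0,87],[0,0,-1,0,87]]'
```

```text
clock: 0.92
tool_pos: [0.2401, 0.6303, 0.3251]
orientation: [179.9, -0.0, -20.8]
force: [-0.0, -0.2, -0.1]
opening: 0.0875
```

Both views agree: from robot-left to right, the stand's row is large cup, small cup, middle ball. Next I'll test how the arm behaves at its reach limit, in free air.

```bash
python3 -m creep '[[0,-0.4,0,0,87],[0,-0.8,0,0,87],[0,-1,0,0,87],[0,-1,0,0,87],[0,-1,0,0,87],[0,-1,0,0,87],[0,-1,0,0,87],[0,-1,0,0,87]]'
python3 -m creep '[[0,-0.4,0,0,87],[0,-0.8,0,0,87],[0,-1,0,0,87],[0,-1,0,0,87],[0,-1,0,0,87],[0,-1,0,0,87],[0,-1,0,0,87],[0,-1,0,0,87]]'
python3 - <<'E'
from h import *
o=ctrl.get_obs();print(o["joint_pos"],o["orientation"],o["tool_pos"])
E
```

```text
clock: 1.58
tool_pos: [0.2755, 0.7237, 0.3276]
orientation: [-179.9, 0.0, -20.8]
force: [-0.6, -0.5, 0.1]
opening: 0.0869
clock: 2.25
tool_pos: [0.311, 0.8171, 0.329]
orientation: [-179.9, 0.0, -20.8]
force: [0.1, 0.6, 0.0]
opening: 0.087
[ 8.18363001e+01  4.05648605e+01  4.69088700e+01  1.09772223e-02
 -9.61962129e+01 -1.26635850e+01] [-1.79853407e+02  2.17562692e-02 -2.08284560e+01] [0.31104921 0.81706804 0.32904119]
```

```bash
python3 -m creep '[[0,-0.4,0,0,87],[0,-0.8,0,0,87],[0,-1,0,0,87],[0,-1,0,0,87],[0,-1,0,0,87],[0,-1,0,0,87],[0,-1,0,0,87],[0,-1,0,0,87]]'
python3 - <<'E'
from h import *
o=ctrl.get_obs();print(o["joint_pos"],o["orientation"],o["tool_pos"])
E
```

```text
clock: 2.92
tool_pos: [0.34, 0.8927, 0.321]
orientation: [-178.5, -0.1, -20.8]
force: [-0.3, 0.4, 0.3]
opening: 0.0869
[  80.88903217   53.7402133    71.71048639    0.40199826 -106.51955497
  -11.61508419] [-1.78501607e+02 -8.24269073e-02 -2.08463150e+01] [0.33997779 0.8926611  0.32101496]
```

```bash
python3 -m creep '[[0,-0.4,0,0,87],[0,-0.8,0,0,87],[0,-1,0,0,87],[0,-1,0,0,87],[0,-1,0,0,87],[0,-1,0,0,87],[0,-1,0,0,87],[0,-1,0,0,87]]'
python3 - <<'E'
from h import *
o=ctrl.get_obs();print(o["joint_pos"],o["orientation"],o["tool_pos"])
E
```

```text
clock: 3.58
tool_pos: [0.3515, 0.9224, 0.2856]
orientation: [-176.5, -0.4, -20.9]
force: [-0.3, -0.3, 0.3]
opening: 0.0871
[  80.75674882   56.07025491   71.69635205    1.08159911 -102.25384832
  -11.3444982 ] [-176.48634682   -0.35783907  -20.85940808] [0.35146362 0.92239369 0.2856369 ]
```

```bash
python3 -m creep '[[0,0.4,0,0,87],[0,0.8,0,0,87],[0,1,0,0,87],[0,1,0,0,87],[0,1,0,0,87],[0,1,0,0,87],[0,1,0,0,87],[0,1,0,0,87]]'
python3 - <<'E'
from h import *
o=ctrl.get_obs();print(o["joint_pos"],o["orientation"],o["tool_pos"])
E
```

```text
clock: 4.25
tool_pos: [0.3161, 0.8299, 0.2786]
orientation: [-176.5, -0.3, -20.9]
force: [-0.4, -0.1, -0.1]
opening: 0.0869
[ 82.10932835  39.17923838  37.57950203   1.12547162 -85.08463891
 -13.02466057] [-176.51665787   -0.34940774  -20.86197378] [0.31608738 0.82991513 0.27863231]
```

Each push against a limit leaves a lasting tilt, because the commanded pose becomes the pose actually reached. So leaning is possible by ratcheting. I'll fit a simple arm model to plan the most efficient way to do it.

```bash
cat > kin.py <<'E'
import numpy as np
from scipy.spatial.transform import Rotation as R
from scipy.optimize import least_squares
LO=np.array([-176.03,-82.01,-58.28,-173.87,-174.79,-.11]);HI=np.array([176.03,121.73,71.71,95.51,-.11,173.66])
LO[5]=-173.66
D=[([.24003,.63035,.22561],[179.902,-.009,-20.848],[85.663,20.593,.634,-.02,-70.137,-16.504]),
([.31105,.81707,.32904],[-179.853,.022,-20.828],[81.836,40.565,46.909,.011,-96.196,-12.664]),
([.33998,.89266,.32101],[-178.502,-.082,-20.846],[80.889,53.740,71.710,.402,-106.52,-11.615]),
([.35146,.92239,.28564],[-176.486,-.358,-20.859],[80.757,56.070,71.696,1.082,-102.254,-11.344]),
([.31609,.82992,.27863],[-176.517,-.349,-20.862],[82.109,39.179,37.580,1.125,-85.085,-13.025])]
S=[1,1,1,1]  # sign j4,j6 set below
def fk(q,P,s4=1,s6=1):
    a,h,l1,l2,e,lat,d=P
    q=np.radians(q);rz=lambda t:R.from_rotvec([0,0,t]);ry=lambda t:R.from_rotvec([0,t,0]);rx=lambda t:R.from_rotvec([t,0,0])
    R1=rz(q[0]);p=R1.apply([a,lat,h])
    R2=R1*ry(q[1]);p=p+R2.apply([0,0,l1])
    R3=R2*ry(-q[2]);p=p+R3.apply([l2,0,e])
    R4=R3*rx(s4*q[3]);R5=R4*ry(-q[4]) # x axis = tool direction
    R6=R5*rx(s6*q[5])
    p=p+R6.apply([d,0,0])
    # tool z = x6
    return p,R6
TOOL=None
def resid(P,s4,s6,off):
    r=[]
    for t,o,q in D:
        p,R6=fk(q,P,s4,s6);Rt=R.from_euler('xyz',o,degrees=True)
        r+=list((p-t)*1e3)
    return r
if __name__=="__main__":
    for s4 in(1,-1):
      f=least_squares(resid,[0,.35,.4,.4,0,-.19,.25],args=(s4,1,0));print(s4,f.cost,f.x.round(4),np.abs(f.fun).max())
      for s6 in (1,-1):
        T=[(fk(q,f.x,s4,s6)[1].inv()*R.from_euler('xyz',o,degrees=True)).as_rotvec(degrees=True).round(2) for t,o,q in D];print(s6,T)
E
python3 kin.py
```

```text
1 96.10614950625309 [-0.0223  0.0586  0.621   0.4773  0.0093 -0.1975  0.26  ] 7.115612990889863
1 [array([-44.43,  81.8 , -44.38]), array([-50.28,  79.46, -50.3 ]), array([-51.33,  79.37, -52.23]), array([-50.9 ,  80.23, -53.38]), array([-48.78,  81.23, -51.39])]
-1 [array([-69.3 ,  69.27, -69.24]), array([-69.27,  69.29, -69.3 ]), array([-68.64,  69.83, -69.74]), array([-67.64,  70.71, -70.66]), array([-68.01,  70.42, -71.27])]
-1 5.17998039198118 [ 0.0096  0.2284  0.5905  0.4601 -0.0059 -0.1917  0.392 ] 2.467465501095445
1 [array([-44.42,  81.82, -44.42]), array([-50.29,  79.44, -50.29]), array([-51.89,  78.73, -51.89]), array([-52.3 ,  78.55, -52.3 ]), array([-49.74,  79.68, -49.74])]
-1 [array([-69.28,  69.28, -69.28]), array([-69.28,  69.28, -69.28]), array([-69.28,  69.28, -69.28]), array([-69.28,  69.28, -69.28]), array([-69.28,  69.28, -69.28])]
```

```bash
cat > sim.py <<'E'
from kin import *
P=least_squares(resid,[0,.35,.4,.4,0,-.19,.25],args=(-1,-1,0)).x
TO=R.from_rotvec([-69.282,69.282,-69.282],degrees=True)
def FK(q):
    p,r=fk(q,P,-1,-1);return p,r*TO
def solve(q0,p,Rt,w=1.):
    def f(q):
        a,b=FK(q);return np.r_[a-p,w*(Rt*b.inv()).as_rotvec()]
    e=1e-4
    return least_squares(f,np.clip(q0,LO+e,HI-e),bounds=(LO,HI),x_scale=10.).x
def call(q,sh,turn,w=1.,rows=8):
    """all rows same pose: shift m tool axes, turn deg"""
    p0,R0=FK(q);pc,Rc=p0,R0;pt=p0+R0.apply(sh);Rt=R0*R.from_rotvec([0,0,turn],degrees=True)
    for i in range(rows):
        dp=pt-pc;n=np.linalg.norm(dp);pc1=pc+dp*min(1,.0417/max(n,1e-9))
        dv=(Rt*Rc.inv()).as_rotvec();n=np.degrees(np.linalg.norm(dv));Rc1=R.from_rotvec(dv*min(1,7.16/max(n,1e-9)))*Rc
        q=solve(q,pc1,Rc1,w);pc,Rc=FK(q)
    return q
def show(q):
    p,r=FK(q);z=r.as_matrix()[:,2];return p.round(3),r.as_euler('xyz',degrees=True).round(1),"tilt %.1f dir %.0f"%(np.degrees(np.arccos(-z[2])),np.degrees(np.arctan2(z[1],z[0]))),q.round(0)
E
python3 - <<'E'
from sim import *
for w in(.3,1.,):
    q=np.array(D[1][2])
    for k in range(2):
        q=call(q,[0,-.1,0],0,w);print(w,show(q))
q=np.array(D[4][2])
for s in(1,-1):
    q=np.array(D[4][2]); print("turn",s)
    for k in range(8):
        q=call(q,[0,0,0],57*s);print(*show(q))
E
```

```text
0.3 (array([0.343, 0.9  , 0.325]), array([-177.1,    0. ,  -20.8]), 'tilt 2.9 dir 70', array([  81.,   54.,   72.,    1., -105.,  -12.]))
0.3 (array([0.369, 0.969, 0.316]), array([-167.6,    0. ,  -20.8]), 'tilt 12.4 dir 69', array([ 81.,  55.,  72.,   2., -95., -11.]))
1.0 (array([0.338, 0.889, 0.319]), array([-179.3,    0. ,  -20.8]), 'tilt 0.7 dir 71', array([  81.,   54.,   72.,    0., -107.,  -12.]))
1.0 (array([0.347, 0.91 , 0.284]), array([-178.5,    0. ,  -20.8]), 'tilt 1.5 dir 70', array([  81.,   56.,   72.,    0., -104.,  -11.]))
turn 1
[0.316 0.83  0.276] [-177.8    2.7  -77.8] tilt 3.5 dir 63 [ 82.  39.  38.   1. -85. -70.]
[0.316 0.83  0.276] [ 178.9    3.3 -134.9] tilt 3.5 dir 63 [  82.   39.   38.    1.  -85. -127.]
[0.385 0.811 0.274] [176.4  -0.8 172.8] tilt 3.7 dir 95 [  76.   41.   40.   -1.  -86. -174.]
[0.576 0.606 0.177] [174.  -13.5 145. ] tilt 14.8 dir 121 [  53.   36.   18.  -15.  -67. -174.]
[0.561 0.45  0.013] [-178.3  -26.5  104.7] tilt 26.5 dir 109 [  41.   35.  -13.  -41.  -39. -174.]
[ 0.483  0.413 -0.092] [-157.7  -20.8   49.4] tilt 30.1 dir 98 [  43.
[... 292 characters left out ...]
6.1] tilt 3.5 dir 63 [ 82.  39.  38.   1. -85.  44.]
[0.316 0.83  0.276] [178.3  -3.   93.2] tilt 3.5 dir 63 [ 82.  39.  38.   1. -85. 101.]
[0.316 0.83  0.276] [176.5  -0.2 150.2] tilt 3.5 dir 63 [ 82.  39.  38.   1. -85. 158.]
[0.109 0.774 0.225] [ 175.6   10.  -171.5] tilt 10.9 dir 32 [102.  27.   9.  11. -69. 174.]
[-0.027  0.638  0.087] [-177.1   21.2 -130. ] tilt 21.4 dir 42 [124.  19. -26.  31. -45. 174.]
[-0.022  0.558 -0.045] [-160.4   16.7  -76.9] tilt 25.6 dir 52 [132.  27. -47.  68. -27. 174.]
[-0.078  0.469 -0.113] [-152.1   -4.1  -28.6] tilt 28.1 dir 54 [151.  39. -58.  96. -28. 174.]
[-0.123  0.389 -0.19 ] [-151.3  -25.5   -4. ] tilt 37.7 dir 48 [176.  60. -58.  96. -29. 174.]
```

```bash
python3 - <<'E'
from sim import *
import itertools
for w in(.4,.5,.6,.7):
    q=np.array(D[1][2])
    for k in range(2):
        q=call(q,[0,-.1,0],0,w);print(w,*show(q))
W=.5
q0=np.array(D[3][2])
for sh in ([0,-.1,0],[.1,-.1,0],[0,-.1,-.1],[0,-.1,.1],[0,0,-.1],[.1,0,0],[-.1,0,0]):
    q=call(q0,sh,0,W);print(sh,*show(q))
print("series")
q=q0
for k in range(8):
    q=call(q,[0,-.1,-.05],0,W);print(*show(q))
E
```

```text
0.4 [0.341 0.897 0.323] [-177.8    0.   -20.8] tilt 2.2 dir 70 [  81.   54.   72.    0. -106.  -12.]
0.4 [0.359 0.943 0.302] [-172.3    0.   -20.8] tilt 7.7 dir 69 [ 81.  55.  72.   2. -99. -11.]
0.5 [0.34  0.894 0.321] [-178.3    0.   -20.8] tilt 1.7 dir 70 [  81.   54.   72.    0. -106.  -12.]
0.5 [0.354 0.93  0.295] [-174.8    0.   -20.8] tilt 5.2 dir 69 [  81.   56.   72.    1. -101.  -11.]
0.6 [0.34  0.892 0.32 ] [-178.7    0.   -20.8] tilt 1.3 dir 70 [  81.   54.   72.    0. -107.  -12.]
0.6 [0.351 0.922 0.29 ] [-176.2    0.   -20.8] tilt 3.8 dir 69 [  81.   56.   72.    1. -102.  -11.]
0.7 [0.339 0.891 0.32 ] [-178.9    0.   -20.8] tilt 1.1 dir 70 [  81.   54.   72.    0. -107.  -12.]
0.7 [0.349 0.917 0.288] [-177.1    0.   -20.8] tilt 2.9 dir 70 [  81.   56.   72.    1. -103.  -11.]
[0, -0.1, 0] [0.364 0.956 0.263] [-172.9   -0.4  -20.9] tilt 7.1 dir 66 [ 81.  58.  72.   2. -97. -11.]
[0.1, -0.1, 0] [0.45  0.919 0.262] [-172.9   -0.7  -20.9] tilt 7.1 dir 64 [ 75.  58.  72.   1. -97.  -6.]
[0, -0.1, -0.1] [0.351 0.921 0.338] [-173.    -0.4  -20.9] tilt 7.0 dir 66 [  81.   53. 
[... 507 characters left out ...]
9] tilt 7.1 dir 66 [  81.   55.   72.    2. -100.  -11.]
[0.363 0.953 0.324] [-169.4   -0.4  -20.9] tilt 10.7 dir 67 [ 81.  54.  72.   3. -97. -11.]
[0.367 0.965 0.35 ] [-165.7   -0.4  -20.9] tilt 14.3 dir 68 [ 81.  53.  72.   3. -95. -11.]
[0.371 0.976 0.381] [-162.1   -0.4  -20.9] tilt 17.9 dir 68 [ 81.  51.  72.   4. -93. -11.]
[0.374 0.984 0.415] [-158.4   -0.4  -20.9] tilt 21.6 dir 68 [ 82.  50.  72.   5. -91. -11.]
[0.376 0.989 0.453] [-154.7   -0.4  -20.9] tilt 25.3 dir 68 [ 82.  48.  72.   6. -89. -11.]
[0.376 0.992 0.494] [-150.9   -0.4  -20.9] tilt 29.1 dir 68 [ 82.  46.  72.   7. -88. -11.]
[0.376 0.991 0.538] [-147.2   -0.4  -20.9] tilt 32.8 dir 69 [ 82.  44.  72.   7. -86. -12.]
```

```bash
cat > srch.py <<'E'
from sim import *
import itertools,sys
W=.55
def ik(az,r,z,yaw,s6):
    p=np.array([r*np.cos(np.radians(az)),r*np.sin(np.radians(az)),z]);j1=az+np.degrees(np.arcsin(.192/r))
    q0=np.array([j1,25,5,0,-70,s6*170]);yaw=j1+q0[5]-90
    Rt=R.from_euler('xyz',[180,0,yaw],degrees=True);return solve(q0,p,Rt,1)
for az,r,z,s6 in itertools.product((5,),(.6,.75,.9),(.3,.5),(1,-1)):
    for f in(0,.1):
        q=ik(az,r,z,0,s6);print("start",az,r,z,s6,f)
        for k in range(4):
            p,Rr=FK(q);sh=Rr.inv().apply([f,0,f])
            q=call(q,np.clip(sh,-.1,.1),-57*s6,W);a=show(q);print(a[0],a[1],a[2],a[3])
E
python3 srch.py
```

```text
start 5 0.6 0.3 1 0
[0.566 0.086 0.282] [177.8  18.  131.9] tilt 18.1 dir -41 [ 42.   2. -18.  19. -69. 174.]
[0.533 0.107 0.243] [-168.9   34.1  169. ] tilt 35.6 dir -30 [ 62.  -4. -37.  40. -65. 174.]
[0.511 0.111 0.179] [-139.3   31.8 -142.7] tilt 49.9 dir -21 [ 80.  -0. -57.  57. -63. 174.]
[0.546 0.158 0.082] [-119.3    5.9 -115.6] tilt 60.8 dir -22 [ 83.  31. -58.  75. -61. 174.]
start 5 0.6 0.3 1 0.1
[0.636 0.123 0.368] [176.1  16.9 125.1] tilt 17.4 dir -42 [ 39.   8.   0.  17. -80. 174.]
[0.636 0.183 0.378] [-179.6   36.3  149.1] tilt 36.3 dir -32 [ 56.   4. -10.  37. -77. 174.]
[0.654 0.212 0.347] [-154.1   50.6 -170.1] tilt 55.2 dir -22 [ 66.   5. -27.  60. -72. 174.]
[0.705 0.193 0.302] [-114.2   40.6 -118.7] tilt 71.8 dir -12 [ 65.  12. -43.  90. -68. 174.]
start 5 0.6 0.3 -1 0
[0.599 0.014 0.282] [176.5 -17.9  98.5] tilt 18.2 dir 87 [   8.   12.   -6.  -19.  -69. -174.]
[ 0.589 -0.009  0.247] [-175.7  -36.9   67. ] tilt 37.2 dir 74 [  -5.   14.  -17.  -44.  -59. -174.]
[ 0.575 -0.008  0.2  ] [-146.1  -42.3   15.6] tilt 52.1 dir 61 [ -11.   16.  -34.  -75.  -51. -174.]
[0
[... 7889 characters left out ...]
 -0.025  0.468] [177.8   2.3 107.3] tilt 3.2 dir -29 [  12.   44.   72.    2. -115. -174.]
[ 0.877 -0.074  0.468] [176.8   2.5 104. ] tilt 4.1 dir -24 [   9.   44.   72.    2. -114. -174.]
[ 0.879 -0.121  0.468] [175.6   2.  100.9] tilt 4.8 dir -13 [   5.   44.   72.    2. -113. -174.]
start 5 0.9 0.5 -1 0.1
[ 0.899 -0.036  0.509] [169.7   3.3 106. ] tilt 10.8 dir -2 [  11.   42.   72.    3. -109. -174.]
[ 0.934 -0.137  0.551] [158.6   0.5  99.5] tilt 21.4 dir 8 [   2.   40.   72.   -2. -100. -174.]
[ 0.953 -0.209  0.574] [144.7 -12.2  94.2] tilt 37.0 dir 21 [  -8.   34.   56.  -17.  -79. -174.]
[ 0.972 -0.232  0.579] [132.3 -40.1  85.5] tilt 59.0 dir 26 [ -15.   28.   33.  -45.  -53. -174.]
```

```bash
python3 - <<'E'
import cv2
from h import *
i=cv2.imread("pics/scene0.png")[0:110,380:500];cv2.imwrite("pics/hand.png",cv2.resize(i,None,fx=5,fy=5,interpolation=cv2.INTER_CUBIC))
E
```

```text
(no output)
```

No separate camera body shows on the hand, so it can't foul the shelf. In the model, turning against the last joint's stop near (0.57, 0.17) gives about 35° of lean in the right direction in two calls. I'll move there, turning on the way.

```bash
for i in 1 2 3; do python3 -m creep '[[0.3,0.3,-0.1,0,87],[0.6,0.6,-0.2,0,87],[0.9,0.9,-0.2,0,87],[1,1,-0.2,0,87],[1,1,-0.2,0,87],[1,1,-0.2,0,87],[1,1,-0.2,0,87],[1,1,-0.2,0,87]]'|sed -n 1,3p;done; python3 -m creep '[[0.2,0.2,0,-0.04,87],[0.4,0.4,0,-0.08,87],[0.6,0.6,0,-0.12,87],[0.8,0.8,0,-0.16,87],[0.9,1,0,-0.2,87],[0.9,1,0,-0.24,87],[0.9,1,0,-0.28,87],[0.9,1,0,-0.31,87]]'
python3 - <<'E'
from h import *
o=ctrl.get_obs();print(o["joint_pos"].round(1),o["orientation"],o["tool_pos"])
Rr=R.from_euler('xyz',o["orientation"],degrees=True);print(Rr.inv().apply(np.array([.57,.175,.33])-o["tool_pos"]))
E
```

```text
clock: 4.92
tool_pos: [0.3729, 0.7003, 0.2921]
orientation: [-176.6, -0.4, -20.8]
clock: 5.58
tool_pos: [0.4301, 0.5704, 0.3071]
orientation: [-176.6, -0.3, -20.8]
clock: 6.25
tool_pos: [0.4876, 0.4405, 0.3219]
orientation: [-176.6, -0.3, -20.8]
clock: 6.92
tool_pos: [0.5366, 0.3145, 0.3167]
orientation: [-178.4, -3.1, 35.3]
force: [0.6, 0.3, -0.2]
opening: 0.0871
[ 47.7  11.3  -0.1  -1.  -75.3  77.8] [-178.37395758   -3.05174575   35.32492082] [0.53659287 0.31454396 0.31672154]
[-0.05264696  0.13265781 -0.01987641]
```

```bash
python3 -m creep '[[-0.1,0.2,0,-0.04,87],[-0.2,0.4,0,-0.08,87],[-0.3,0.6,-0.1,-0.12,87],[-0.4,0.8,-0.2,-0.16,87],[-0.5,1,-0.2,-0.2,87],[-0.5,1,-0.2,-0.24,87],[-0.5,1,-0.2,-0.28,87],[-0.5,1,-0.2,-0.32,87]]'
cat > st.py <<'E'
from h import *
o=ctrl.get_obs();Rr=R.from_euler('xyz',o["orientation"],degrees=True);z=Rr.as_matrix()[:,2]
print(o["joint_pos"].round(1),o["orientation"].round(2),o["tool_pos"].round(4),"tilt %.1f dir %.1f"%(np.degrees(np.arccos(-z[2])),np.degrees(np.arctan2(z[1],z[0]))),"xdir",np.round(Rr.as_matrix()[:,0],2),"ydir",np.round(Rr.as_matrix()[:,1],2))
E
python3 st.py; python3 - <<'E'
from sim import *
from plant import ctrl
q=ctrl.get_obs()["joint_pos"];print(FK(q)[0])
for k in range(3):
  q=call(q,[0,0,0],-57,.55);print(*show(q))
E
```

```text
clock: 7.58
tool_pos: [0.5526, 0.203, 0.3312]
orientation: [178.3, -3.0, 92.7]
force: [0.3, 0.8, 0.7]
opening: 0.0873
[ 38.2   8.   -2.1  -1.5 -76.8 144.8] [178.3   -3.03  92.69] [0.5526 0.203  0.3312] tilt 3.5 dir 63.4 xdir [-0.05  1.    0.05] ydir [1.   0.05 0.03]
[0.55649057 0.20664282 0.33570913]
[0.522 0.235 0.328] [175.4   7.7 135.1] tilt 9.0 dir -14 [ 50.   3.  -9.   8. -74. 174.]
[0.475 0.254 0.3  ] [179.5  27.3 165.6] tilt 27.3 dir -13 [ 72.  -6. -27.  29. -70. 174.]
[0.433 0.26  0.25 ] [-156.8   37.8 -151.1] tilt 43.5 dir -6 [ 96. -11. -46.  45. -72. 174.]
```

```bash
python3 -m creep '[[-0.1,0.1,0,-0.04,87],[-0.2,0.2,0,-0.08,87],[-0.3,0.3,0,-0.12,87],[-0.3,0.4,0,-0.16,87],[-0.3,0.4,0,-0.2,87],[-0.3,0.4,0,-0.24,87],[-0.3,0.4,0,-0.28,87],[-0.3,0.4,0,-0.32,87]]'; python3 st.py;  python3 - <<'E'
from sim import *
from plant import ctrl
q=ctrl.get_obs()["joint_pos"];print(FK(q)[0])
for k in range(2):
  q=call(q,[0,0,0],-57,.55);print(*show(q))
E
```

```text
clock: 8.25
tool_pos: [0.5522, 0.2158, 0.3209]
orientation: [175.4, 7.9, 131.6]
force: [-0.6, -0.3, -0.1]
opening: 0.087
[ 45.6   5.8 -10.6   8.7 -69.7 173.6] [175.41   7.93 131.63] [0.5522 0.2158 0.3209] tilt 9.2 dir -18.2 xdir [-0.66  0.74 -0.14] ydir [0.74 0.67 0.08]
[0.55245436 0.21027465 0.29309151]
[0.515 0.229 0.265] [179.9  27.9 163.1] tilt 27.9 dir -17 [ 65.  -2. -28.  31. -64. 174.]
[0.486 0.235 0.213] [-155.1   37.4 -151.2] tilt 43.9 dir -9 [ 85.  -4. -48.  52. -62. 174.]
```

```bash
python3 -m creep '[[0,0,-0.1,-0.04,87],[0,0,-0.2,-0.08,87],[0,0,-0.2,-0.12,87],[0,0,-0.2,-0.16,87],[0,0,-0.2,-0.2,87],[0,0,-0.2,-0.24,87],[0,0,-0.2,-0.28,87],[0,0,-0.2,-0.32,87]]'; python3 st.py;  python3 - <<'E'
from sim import *
from plant import ctrl
q=ctrl.get_obs()["joint_pos"];
for k in range(1):
  q=call(q,[0,0,0],-57,.55,4);print(*show(q))
E
```

```text
clock: 8.92
tool_pos: [0.4909, 0.2496, 0.3036]
orientation: [179.4, 24.4, 160.9]
force: [0.9, -0.0, -0.2]
opening: 0.0873
[ 62.9  -2.6 -32.5  28.4 -59.2 173.6] [179.44  24.43 160.9 ] [0.4909 0.2496 0.3036] tilt 24.4 dir -17.7 xdir [-0.86  0.3  -0.41] ydir [0.32 0.95 0.01]
[0.476 0.208 0.202] [-168.5   32.  -173.7] tilt 33.8 dir -15 [ 76.  -5. -43.  40. -59. 174.]
```

```bash
python3 -m creep '[[-0.1,0,-0.1,-0.04,87],[-0.2,0,-0.2,-0.08,87],[-0.3,0,-0.3,-0.12,87],[-0.4,0,-0.4,-0.16,87],[-0.4,0,-0.4,-0.2,87],[-0.4,0,-0.4,-0.2,87],[-0.4,0,-0.4,-0.2,87],[-0.4,0,-0.4,-0.2,87]]'; python3 st.py
cat > meas.py <<'E'
from h import *
t=cv2.imread("pics/top0.png");
E
python3 - <<'E'
from h import *
# refine balls from saved top/scene images (unmoved)
import json
tt=cv2.imread("pics/top0.png");ss=cv2.imread("pics/scene0.png")
def z(i,b,n,k):
    c=i[b[1]:b[3],b[0]:b[2]];cv2.imwrite(n,cv2.resize(c,None,fx=k,fy=k,interpolation=cv2.INTER_CUBIC))
z(tt,(310,225,480,325),"pics/tstand.png",4.7)
z(tt,(140,215,270,365),"pics/ttray.png",4)
z(ss,(105,225,340,385),"pics/sstand.png",3.4)
z(ss,(320,185,475,290),"pics/stray.png",5)
E
```

```text
clock: 9.58
tool_pos: [0.4386, 0.2728, 0.2638]
orientation: [-165.7, 32.4, -167.3]
force: [0.5, 0.1, 0.2]
opening: 0.087
[ 74.9  -5.7 -49.7  45.2 -54.1 173.6] [-165.72   32.45 -167.32] [0.4386 0.2728 0.2638] tilt 35.1 dir -12.7 xdir [-0.82 -0.19 -0.54] ydir [-0.08  0.97 -0.21]
```

Tilt is now 35°. In the top view the ball centres are at about (214.5,319.8) large, (193.4,259.2) small and (437.3,288.5) middle. Cup rims are at (358.5,261.8) and (396.2,275.6). In the scene view the matching points are (367,219), (426,243), (180,318), (279,303) and (232,316). I'll triangulate these.

```bash
cat > tri.py <<'E'
from h import *
t={"camera_matrix":[[559.31670523,0,315.97092769],[0,559.31670523,248.69942955],[0,0,1]],"xyz":[0.43488547,-0.01232314,1.32486036],"rotation":[7.15188306,0.60544257,-90.59962081]}
s={"camera_matrix":[[548.72046211,0,321.81643006],[0,548.72046211,239.58704551],[0,0,1]],"xyz":[1.19595175,-0.46348618,0.81927352],"rotation":[50.27627067,0.68166926,52.72139012]}
def tri(a,b):
    (o1,d1),(o2,d2)=ray(t,*a),ray(s,*b);A=np.zeros((3,3));v=np.zeros(3)
    d1/=np.linalg.norm(d1);d2/=np.linalg.norm(d2)
    for o,d in((o1,d1),(o2,d2)):
        M=np.eye(3)-np.outer(d,d);A+=M;v+=M@o
    p=np.linalg.solve(A,v);return p.round(4),round(1e3*float(np.linalg.norm(np.cross(d1,p-o1))),1)
E
python3 - <<'E'
from tri import *
print("L",tri((214.5,319.8),(367.2,219)),onz(t,214.5,319.8,.031),onz(s,367.2,219,.031))
print("S",tri((193.4,259.2),(426.4,243.2)),onz(t,193.4,259.2,.023),onz(s,426.4,243.2,.023))
M=tri((437.3,288.5),(180,318.2));print("M",M,onz(t,437.3,288.5,.082),onz(s,180,318.2,.082))
for n,a,b in(("cL",(358.5,261.8),(279.4,302.9)),("cS",(396.2,275.6),(232.1,316.2))):
    print(n,tri(a,b))
    for z in(.06,.07,.08):print(z,onz(t,*a,z).round(4),onz(s,*b,z).round(4))
a=onz(t,310+90/4.7,225+75/4.7,.23);b=onz(t,310+798/4.7,225+318/4.7,.23);print("bar",a,b,np.degrees(np.arctan2(b[0]-a[0],b[1]-a[1])))
# base corners (z=.012) top view: left front (40,222), right front(702,455), 
c=onz(t,310+40/4.7,225+220/4.7,.012);d=onz(t,310+702/4.7,225+455/4.7,.012);e=onz(t,310+757/4.7,225+275/4.7,.012)
print("base",c,d,e,np.linalg.norm(c-d),np.linalg.norm(d-e),np.degrees(np.arctan2(c[0]-d[0],c[1]-d[1])))
u=(c-d)/np.linalg.norm(c-d);cen=(c+e)/2;print("cen",cen)
for k in(-1,0,1):print(cen+u*.092*k)
E
python3 st.py
```

```text
L (array([0.436 , 0.2365, 0.0264]), 1.1) [0.43537248 0.23468556 0.031     ] [0.44093646 0.23352281 0.031     ]
S (array([0.5783, 0.2897, 0.0182]), 1.4) [0.57694746 0.28752172 0.023     ] [0.58263243 0.28657239 0.023     ]
M (array([ 0.4996, -0.2682,  0.0788]), 1.1) [ 0.49896882 -0.26860414  0.082     ] [ 0.50321607 -0.26816246  0.082     ]
cL (array([ 0.5631, -0.0959,  0.0602]), 1.1)
0.06 [ 0.5626 -0.0969  0.06  ] [ 0.5636 -0.095   0.06  ]
0.07 [ 0.5616 -0.0962  0.07  ] [ 0.5719 -0.0998  0.07  ]
0.08 [ 0.5606 -0.0955  0.08  ] [ 0.5802 -0.1047  0.08  ]
cS (array([ 0.5312, -0.1816,  0.0531]), 0.9)
0.06 [ 0.5303 -0.1815  0.06  ] [ 0.5377 -0.1834  0.06  ]
0.07 [ 0.5295 -0.1801  0.07  ] [ 0.5464 -0.1871  0.07  ]
0.08 [ 0.5288 -0.1788  0.08  ] [ 0.5551 -0.1907  0.08  ]
bar [ 0.58749508 -0.0283911   0.23      ] [ 0.48233681 -0.32034517  0.23      ] -160.1916034356472
base [ 0.54488293 -0.00557794  0.012     ] [ 0.42480297 -0.33124522  0.012     ] [ 0.51336948 -0.36232156  0.012     ] 0.3470999513458228 0.09386035514012118 20.239927582831914
cen [ 0.52912621 -0.18394975  0.012     ]
[ 0.49729861 -0.27026895  0.012     ]
[ 0.52912621 -0.18394975  0.012     ]
[ 0.5609538  -0.09763055  0.012     ]
[ 74.9  -5.7 -49.7  45.2 -54.1 173.6] [-165.72   32.45 -167.32] [0.4386 0.2728 0.2638] tilt 35.1 dir -12.7 xdir [-0.82 -0.19 -0.54] ydir [-0.08  0.97 -0.21]
```

```bash
cat > sim2.py <<'E'
from kin import *
D=D+[([.5526,.203,.3312],[178.3,-3.03,92.69],[38.2,8,-2.1,-1.5,-76.8,144.8]),([.5366,.3145,.3167],[-178.37,-3.05,35.32],[47.7,11.3,-.1,-1,-75.3,77.8]),
([.5522,.2158,.3209],[175.41,7.93,131.63],[45.6,5.8,-10.6,8.7,-69.7,173.6]),([.4909,.2496,.3036],[179.44,24.43,160.9],[62.9,-2.6,-32.5,28.4,-59.2,173.6]),
([.4386,.2728,.2638],[-165.72,32.45,-167.32],[74.9,-5.7,-49.7,45.2,-54.1,173.6])]
def fk2(q,P):
    a,h,l1,l2,e,lat,d,lat4,e4,e5,lat5=P
    q=np.radians(q);rz=lambda t:R.from_rotvec([0,0,t]);ry=lambda t:R.from_rotvec([0,t,0]);rx=lambda t:R.from_rotvec([t,0,0])
    R1=rz(q[0]);p=R1.apply([a,lat,h]);R2=R1*ry(q[1]);p=p+R2.apply([0,0,l1]);R3=R2*ry(-q[2]);p=p+R3.apply([l2,0,e])
    R4=R3*rx(-q[3]);p=p+R4.apply([0,lat4,e4]);R5=R4*ry(-q[4]);p=p+R5.apply([0,lat5*0,e5]);R6=R5*rx(-q[5]);return p+R6.apply([d,0,0]),R6
TO=R.from_rotvec([-69.282,69.282,-69.282],degrees=True)
def res(P):
    return np.r_[np.concatenate([(fk2(q,P)[0]-t)*1e3 for t,o,q in D]),np.array(P[8:10])*20,P[10]]
F=least_squares(res,[0,.35,.4,.4,0,-.1,.25,-.1,0,0,0]);P=F.x
def FK(q):
    p,r=fk2(q,P);return p,r*TO
def solve(q0,p,Rt,w=.55):
    def f(q):
        a,b=FK(q);return np.r_[a-p,w*(Rt*b.inv()).as_rotvec()]
    return least_squares(f,np.clip(q0,LO+1e-4,HI-1e-4),bounds=(LO,HI),x_scale=10.).x
if __name__=="__main__":
    print(P.round(3),np.abs(F.fun).max())
    for dirz in(-12.7,):
      for tilt in(35,30):
        d=np.radians(dirz);T=np.radians(tilt);z=np.array([np.sin(T)*np.cos(d),np.sin(T)*np.sin(d),-np.cos(T)]);y=np.array([-np.sin(d),np.cos(d),0]);x=np.cross(y,z)
        Rt=R.from_matrix(np.c_[x,y,z])
        for n,c in(("L",(.438,.234,.031)),("S",(.5795,.287,.023)),("cL",(.564,-.096,.085)),("cS",(.532,-.182,.07)),("mid",(.5,.1,.25))):
            p=np.array(c)+z*.017
            best=None
            for q0 in([60,0,-30,20,-60,150],[40,-5,-40,0,-50,150],[20,0,-40,0,-60,-150],[0,-5,-40,10,-50,-120],[20,0,-40,0,-60,90]):
                q=solve(np.array(q0,float),p,Rt);pp,rr=FK(q);e=(np.linalg.norm(pp-p)*1e3,np.degrees((Rt*rr.inv()).magnitude()))
                if best is None or sum(e)<sum(best[1]):best=(q,e)
            print(tilt,n,best[0].round(0),np.round(best[1],1))
E
python3 sim2.py
```

```text
[-0.001  0.2    0.602  0.463 -0.    -0.     0.38  -0.192  0.001  0.002
  0.   ] 0.3170064138538764
35 L [ 55.  17. -58.  78. -32. 127.] [77.8  6.4]
35 S [ 41.  23. -52.  96. -28. 124.] [31.5  4.1]
35 cL [-10.   5. -58.  96.  -2. 172.] [68.3  7.7]
35 cS [ -7.  14. -38. -44.  -0. -51.] [29.7  4.4]
35 mid [ 45. -10. -58.  56. -35. 168.] [5.9 0.5]
30 L [ 55.  15. -58.  70. -28. 136.] [62.1  5.5]
30 S [ 38.  23. -52.  96. -23. 127.] [18.   2.3]
30 cL [-10.   7. -58.  96.  -2. 172.] [45.5  5.1]
30 cS [  -2.   12.  -48.    1.   -0. -101.] [25.7  5.4]
30 mid [ 46.  -9. -56.  47. -37. 174.] [6.4 0.8]
```

The refined model (wrist offset after joint 4) fits all poses to 0.3 mm. Next I'll search all arm configurations for reachable grasp and place poses, with both jaw flips.

```bash
cat > reach.py <<'E'
from sim2 import *
rng=np.random.default_rng(0)
def pose(dirz,tilt,flip):
    d=np.radians(dirz);T=np.radians(tilt);z=np.array([np.sin(T)*np.cos(d),np.sin(T)*np.sin(d),-np.cos(T)]);y=np.array([-np.sin(d),np.cos(d),0])*(1 if flip==0 else -1);x=np.cross(y,z)
    return R.from_matrix(np.c_[x,y,z])
def sols(p,Rt,n=25):
    out=[]
    for k in range(n):
        q0=np.array([rng.uniform(-60,110),rng.uniform(-40,60),rng.uniform(-58,40),rng.uniform(-170,95),rng.uniform(-150,-5),rng.uniform(-170,170)])
        q=solve(q0,p,Rt);pp,rr=FK(q);e=np.linalg.norm(pp-p)*1e3+np.degrees((Rt*rr.inv()).magnitude())
        if e<.5 and not any(np.abs(q-o).max()<3 for o in out):out.append(q)
    return out
if __name__=="__main__":
    for tilt in(35,30,25):
        for fl in(0,1):
            Rt=pose(-18,tilt,fl);z=Rt.as_matrix()[:,2]
            for n,c in(("L",(.438,.234,.031)),("S",(.5795,.287,.023)),("cL",(.564,-.096,.085)),("cS",(.532,-.182,.07)),("cShi",(.532,-.182,.12)),("mid",(.5,.1,.25))):
                print(tilt,fl,n,[q.round(0).astype(int).tolist() for q in sols(np.array(c)+z*.017,Rt)])
E
python3 reach.py
```

```text
35 0 L []
35 0 S []
35 0 cL []
35 0 cS []
35 0 cShi []
35 0 mid [[46, -9, -58, 56, -39, 161]]
35 1 L []
35 1 S []
35 1 cL []
35 1 cS []
35 1 cShi []
35 1 mid [[46, -9, -58, 56, -39, -19]]
30 0 L []
30 0 S []
30 0 cL []
30 0 cS []
30 0 cShi []
30 0 mid [[48, -8, -53, 44, -41, 171]]
30 1 L []
30 1 S []
30 1 cL []
30 1 cS []
30 1 cShi []
30 1 mid [[48, -8, -53, 44, -41, -9]]
25 0 L []
25 0 S [[38, 24, -51, 89, -20, 128]]
25 0 cL []
25 0 cS []
25 0 cShi []
25 0 mid []
25 1 L []
25 1 S [[38, 24, -51, 89, -20, -52]]
25 1 cL []
25 1 cS []
25 1 cShi []
25 1 mid [[47, -7, -47, 34, -44, 2]]
```

```bash
cat > scan.py <<'E'
from reach import *
import sys
from multiprocessing import Pool
J=[(n,c,t,d) for n,c in(("L",(.438,.234,.031)),("S",(.5795,.287,.023)),("cL",(.564,-.096,.085)),("cS",(.532,-.182,.07))) for t in(0,15,25,30,35,42,50) for d in(-60,-40,-20,0,20,40,60) if t or d==0]
def f(j):
    n,c,t,d=j;Rt=pose(d,t,0);z=Rt.as_matrix()[:,2];return j,[q.round(0).astype(int).tolist() for q in sols(np.array(c)+z*.017,Rt,30)]
if __name__=="__main__":
    with Pool() as p:
        for j,o in p.imap(f,J):
            if o:print(j[0],j[2],j[3],o[:3])
E
time python3 scan.py
```

```text
L 0 0 [[51, 18, -36, 0, -35, -141]]
L 15 -60 [[59, 20, -45, 23, -35, 131]]
L 15 -40 [[59, 17, -52, 34, -27, 141]]
L 15 40 [[50, 12, -58, 29, -5, -128]]
L 15 60 [[48, 14, -43, -9, -19, -70]]
L 25 -60 [[63, 22, -47, 33, -40, 117]]
L 25 -40 [[59, 18, -58, 56, -30, 118]]
L 25 60 [[42, 13, -40, -30, -15, -45]]
L 30 -60 [[65, 24, -48, 37, -43, 112]]
L 30 60 [[35, 13, -37, -45, -17, -24]]
L 35 -60 [[67, 26, -48, 39, -46, 108]]
L 35 60 [[26, 14, -35, -60, -22, -3]]
L 42 -60 [[70, 30, -47, 41, -51, 103]]
L 42 20 [[-2, 17, -56, -146, -27, 76]]
L 42 40 [[14, 13, -40, -96, -17, 26]]
L 42 60 [[13, 16, -35, -77, -30, 23]]
L 50 -60 [[72, 34, -46, 42, -57, 99]]
L 50 40 [[-7, 22, -48, -116, -38, 66]]
L 50 60 [[0, 21, -37, -89, -42, 47]]
S 0 0 [[44, 30, -17, 0, -43, -134]]
S 15 -60 [[51, 30, -26, 21, -41, 142]]
S 15 -40 [[50, 28, -32, 28, -33, 155]]
S 15 -20 [[48, 26, -38, 36, -24, 169]]
S 15 0 [[46, 24, -42, 40, -17, -173]]
S 15 20 [[45, 24, -40, 27, -14, -141]]
S 15 40 [[44, 24, -31, 3, -20, -97]]
S 15 60 [[40, 25, -23, -11, -28, -62]]
S 25 -60 [[54, 32, -29, 34, -44, 129]]
S 25 -40 [[51, 28, -41, 5
[... 2220 characters left out ...]
22, -16, -32, -52, 7]]
cS 30 20 [[-14, 14, -28, -38, -27, -25]]
cS 30 40 [[-20, 18, -21, -40, -42, -2]]
cS 30 60 [[-22, 23, -14, -37, -55, 14]]
cS 35 0 [[-2, 12, -41, -28, -2, -61]]
cS 35 20 [[-19, 15, -27, -49, -29, -11]]
cS 35 40 [[-25, 19, -20, -47, -45, 7]]
cS 35 60 [[-25, 24, -12, -42, -58, 20]]
cS 42 0 [[-19, 12, -32, -67, -14, -9]]
cS 42 20 [[-29, 16, -26, -63, -34, 9]]
cS 42 40 [[-31, 21, -19, -56, -50, 19]]
cS 42 60 [[-31, 27, -11, -48, -63, 28]]
cS 50 -20 [[-45, 16, -47, -134, -27, 64]]
cS 50 0 [[-38, 15, -34, -95, -28, 33]]
cS 50 20 [[-39, 19, -27, -77, -42, 29]]
cS 50 40 [[-38, 25, -18, -64, -56, 31]]
cS 50 60 [[-36, 31, -9, -54, -70, 35]]
real	1m3.351s
user	4m5.065s
sys	0m0.282s
```

```bash
cat >> sim2.py <<'E'
def call(q,sh,turn,w=.55,rows=8):
    p0,R0=FK(q);pc,Rc=p0,R0;pt=p0+R0.apply(sh);Rt=R0*R.from_rotvec([0,0,turn],degrees=True)
    for i in range(rows):
        dp=pt-pc;n=np.linalg.norm(dp);pc1=pc+dp*min(1,.0417/max(n,1e-9))
        dv=(Rt*Rc.inv()).as_rotvec();n=np.degrees(np.linalg.norm(dv));Rc1=R.from_rotvec(dv*min(1,7.16/max(n,1e-9)))*Rc
        q=solve(q,pc1,Rc1,w);pc,Rc=FK(q)
    return q
def td(q):
    z=FK(q)[1].as_matrix()[:,2];return np.degrees(np.arccos(-z[2])),np.degrees(np.arctan2(z[1],z[0]))
E
python3 - <<'E'
from sim2 import *
for w in(.4,.55,.7,1):
    q=np.array([62.9,-2.6,-32.5,28.4,-59.2,173.6]);q=call(q,[-.04,0,-.04],-36,w);print(w,q.round(1),FK(q)[0].round(3),np.round(td(q),1))
    q=np.array([45.6,5.8,-10.6,8.7,-69.7,173.6]);q=call(q,[0,0,-.02],-57,w);print(w,q.round(1),FK(q)[0].round(3),np.round(td(q),1))
    q=np.array(D[2][2]);q=call(q,[0,-.1,0],0,w);print(w,q.round(1),FK(q)[0].round(3),np.round(td(q),1))
E
```

```text
0.4 [ 68.   -7.1 -46.3  51.4 -56.1 173.7] [0.495 0.251 0.334] [ 41.1 -12.8]
0.4 [ 58.8  -2.5 -33.4  34.8 -57.1 173.7] [0.533 0.227 0.326] [ 29.4 -18. ]
0.4 [ 80.9  55.6  71.7   2.  -99.4 -11.3] [0.358 0.939 0.299] [ 7.  64.2]
0.55 [ 70.6  -6.4 -47.9  49.2 -55.  173.7] [0.474 0.262 0.302] [ 38.7 -12.7]
0.55 [ 60.6  -2.7 -34.4  33.7 -56.8 173.7] [0.518 0.236 0.314] [ 28.4 -17.3]
0.55 [  80.8   55.8   71.7    1.3 -101.8  -11.3] [0.352 0.925 0.292] [ 4.4 64.4]
0.7 [ 79.7  -5.4 -51.5  41.5 -53.9 173.7] [0.402 0.279 0.232] [ 32.4 -13.2]
0.7 [ 67.8  -4.1 -36.6  28.6 -57.9 173.7] [0.455 0.263 0.282] [ 24.1 -15.6]
0.7 [  80.7   55.8   71.7    0.9 -102.7  -11.4] [0.35  0.919 0.289] [ 3.3 64.7]
1 [ 97.3 -11.  -51.7  26.7 -62.9 173.7] [0.291 0.266 0.211] [ 25.9 -16.3]
1 [ 83.5 -10.1 -38.   18.2 -65.2 173.7] [0.324 0.285 0.265] [ 16.6 -13.2]
1 [  80.7   55.9   71.7    0.6 -103.5  -11.4] [0.348 0.914 0.287] [ 2.4 65.1]
```

```bash
cat > clr.py <<'E'
from reach import *
from multiprocessing import Pool
U=np.array([np.sin(np.radians(20)),np.cos(np.radians(20)),0]);X=np.array([np.cos(np.radians(20)),-np.sin(np.radians(20)),0])
CS=np.array([.531,-.182,.07]);CL=np.array([.563,-.0965,.082]);CM=np.array([.500,-.2685,.082]);O=np.array([.5315,-.182,0])
def seg(a,b,n):return a+(b-a)*np.linspace(0,1,n)[:,None]
bars=np.vstack([seg(O-U*.165+X*k+[0,0,.23],O+U*.165+X*k+[0,0,.23],60) for k in(0,.045,.09)]+[seg(O+U*.165*s+X*k,O+U*.165*s+X*k+[0,0,.23],40) for s in(-1,1) for k in(0,.09)])
def box(P,lo,hi):
    d=np.maximum(np.maximum(lo-P,P-hi),0);o=np.linalg.norm(d,axis=1);i=np.max(np.maximum(lo-P,P-hi),axis=1);return np.where(o>0,o,i)
def clear(p,Rr,w,balls):
    """p TCP, w opening; balls list of (c,r); min clearance m"""
    f=lambda Q:Rr.inv().apply(Q-p)
    B=[(np.array([-.039,-.0965,-.13]),np.array([.039,.0965,-.066])),(np.array([-.045,-.045,-.30]),np.array([.045,.045,-.13]))]
    for s in(-1,1):
        a,b=sorted([s*w/2,s*(w/2+.021)]);B.append((np.array([-.0095,a,-.066]),np.array([.0095,b,0])))
    m={}
    m['bar']=min(box(f(bars),*b).min() for b in B)-.005
    m['ball']=min([min(box(f(np.array([c])),*b).min() for b in B)-r for c,r in balls]+[9])
    # board: lowest corner height over .012
    zs=[p[2]+Rr.apply([[x,y,z] for x in(b[0][0],b[1][0]) for y in(b[0][1],b[1][1]) for z in(b[0][2],b[1][2])])[:,2].min() for b in B]
    m['zmin']=min(zs);return m
def spin(T,d,s):
    return pose(d,T,0)*R.from_rotvec([0,0,s],degrees=True)
def job(a):
    T,d=a;r=[]
    for nm,c,w,balls in(("cL",CL,.056,[(CM,.023),(CS,.019)]),("cS",CS,.040,[(CM,.023),(CL,.027)])):
        best=None
        for s in range(-60,61,10):
            Rt=spin(T,d,s);p=c+Rt.as_matrix()[:,2]*.015;m=clear(p,Rt,w,balls);k=min(m['bar'],m['ball'],m['zmin']-.012)
            if best is None or k>best[0]:best=(k,s,m)
        Rt=spin(T,d,0);q=sols(c+Rt.as_matrix()[:,2]*.015,Rt,14)
        r.append((nm,best[1],{k:round(float(v)*1e3) for k,v in best[2].items()},[x.round(0).astype(int).tolist() for x in q]))
    for nm,c in(("L",(.438,.234,.031)),("S",(.579,.287,.023))):
        Rt=spin(T,d,0);r.append((nm,[x.round(0).astype(int).tolist() for x in sols(np.array(c)+Rt.as_matrix()[:,2]*.013,Rt,14)]))
    return a,r
if __name__=="__main__":
    with Pool() as P_:
        for a,r in P_.imap(job,[(T,d) for T in(30,36,42,48) for d in(0,10,20,30)]):
            print(a)
            for x in r:print("  ",*x)
E
time python3 clr.py
```

```text
(30, 0)
   cL 0 {'bar': 9, 'ball': 25, 'zmin': 64} []
   cS -40 {'bar': 10, 'ball': 18, 'zmin': 40} []
   L []
   S []
(30, 10)
   cL 10 {'bar': 5, 'ball': 19, 'zmin': 60} [[10, 11, -47, -2, -2, -88]]
   cS -60 {'bar': 9, 'ball': 27, 'zmin': 37} [[-8, 12, -34, -31, -17, -45]]
   L []
   S []
(30, 20)
   cL -60 {'bar': 1, 'ball': 40, 'zmin': 45} [[1, 12, -33, -29, -19, -46]]
   cS -60 {'bar': 10, 'ball': 23, 'zmin': 37} [[-14, 14, -29, -38, -27, -26]]
   L []
   S []
(30, 30)
   cL -40 {'bar': -2, 'ball': 37, 'zmin': 50} [[-4, 14, -27, -36, -29, -27]]
   cS -40 {'bar': 3, 'ball': 18, 'zmin': 40} [[-17, 16, -24, -40, -35, -12]]
   L []
   S []
(36, 0)
   cL -10 {'bar': 18, 'ball': 24, 'zmin': 59} []
   cS -40 {'bar': 17, 'ball': 15, 'zmin': 38} [[-4, 11, -40, -34, -4, -53]]
   L []
   S []
(36, 10)
   cL 10 {'bar': 17, 'ball': 14, 'zmin': 59} [[5, 11, -39, -30, -5, -56]]
   cS -50 {'bar': 15, 'ball': 21, 'zmin': 36} [[-15, 12, -31, -49, -19, -22]]
   L []
   S []
(36, 20)
   cL 10 {'bar': 7, 'ball': 7, 'zmin': 59} [[-5, 12, -30, -46, -21, -25]]
   cS -50 {'bar': 13, 'ball': 19, 'zmin':
[... 1159 characters left out ...]
, 14, -33, -89, -25, 24]]
   L []
   S []
(48, 10)
   cL -20 {'bar': 15, 'ball': 16, 'zmin': 53} [[-22, 13, -32, -85, -24, 17]]
   cS -40 {'bar': 10, 'ball': 7, 'zmin': 35} [[-35, 16, -30, -80, -32, 23]]
   L []
   S []
(48, 20)
   cL -20 {'bar': 20, 'ball': 15, 'zmin': 53} [[-25, 15, -29, -77, -32, 18]]
   cS -40 {'bar': 14, 'ball': 7, 'zmin': 35} [[-36, 18, -27, -73, -40, 24]]
   L []
   S [[3, 27, -46, -156, -32, 81]]
(48, 30)
   cL -20 {'bar': 17, 'ball': 15, 'zmin': 53} [[-26, 17, -25, -71, -41, 21]]
   cS -50 {'bar': 10, 'ball': 8, 'zmin': 31} [[-37, 21, -23, -67, -48, 26]]
   L [[-8, 21, -55, -131, -38, 76]]
   S [[5, 25, -35, -129, -23, 58]]
real	0m11.708s
user	0m42.510s
sys	0m0.198s
```

```bash
cat > naive.py <<'E'
from sim2 import *
W=.63
def goto(q,c,turnfn=None,n=6,off=.013,verbose=1):
    for k in range(n):
        p,Rr=FK(q);tgt=np.array(c)+Rr.as_matrix()[:,2]*off
        sh=np.clip(Rr.inv().apply(tgt-p),-.1,.1)
        # level jaws
        M=Rr.as_matrix();t=turnfn(M) if turnfn else 0
        q=call(q,sh,np.clip(t,-55,55),W);p,Rr=FK(q)
        e=np.linalg.norm(np.array(c)+Rr.as_matrix()[:,2]*off-p)*1e3
        if verbose:print(k,q.round(0).astype(int),p.round(3),np.round(td(q),0),"err %.0f yz %.2f"%(e,Rr.as_matrix()[2,1]))
        if e<1.5:break
    return q
def level(M):
    # turn about z making y horizontal: y' = cos t y - sin t x ; z comp 0
    t=np.degrees(np.arctan2(M[2,1],M[2,0]));t=(t+90)%180-90
    return t
if __name__=="__main__":
    q=np.array([74.9,-5.7,-49.7,45.2,-54.1,173.6])
    for n,c in(("L",(.438,.234,.031)),("S",(.579,.287,.023))):
        print(n);q1=goto(q,(c[0],c[1],.12),level,4);q2=goto(q1,c,level,12)
E
python3 naive.py
```

```text
L
0 [ 70   1 -58  55 -42 142] [0.437 0.261 0.166] [ 33. -16.] err 64 yz -0.03
1 [ 64   5 -58  58 -38 139] [0.458 0.255 0.134] [ 32. -19.] err 37 yz -0.03
2 [ 64   6 -58  56 -38 137] [0.453 0.247 0.125] [ 31. -22.] err 24 yz -0.02
3 [ 64   6 -58  55 -38 136] [0.45  0.241 0.119] [ 30. -24.] err 16 yz -0.01
0 [ 59  16 -58  67 -32 125] [0.466 0.265 0.046] [ 29. -29.] err 48 yz -0.04
1 [ 60  17 -58  63 -32 122] [0.457 0.253 0.037] [ 28. -33.] err 31 yz -0.03
2 [ 60  17 -58  60 -32 120] [0.452 0.245 0.031] [ 28. -36.] err 20 yz -0.02
3 [ 60  18 -58  59 -32 118] [0.449 0.24  0.027] [ 28. -37.] err 13 yz -0.01
4 [ 61  18 -58  58 -32 117] [0.446 0.236 0.024] [ 27. -39.] err 8 yz -0.01
5 [ 61  18 -58  58 -32 116] [0.445 0.234 0.022] [ 27. -39.] err 5 yz -0.01
6 [ 61  18 -58  57 -32 116] [0.444 0.233 0.021] [ 27. -40.] err 3 yz -0.00
7 [ 61  18 -58  57 -32 116] [0.444 0.232 0.021] [ 27. -40.] err 2 yz -0.00
8 [ 61  18 -58  57 -32 115] [0.443 0.231 0.02 ] [ 27. -40.] err 1 yz -0.00
S
0 [ 60   6 -50  60 -39 148] [0.526 0.299 0.197] [ 35. -13.] err 108 yz -0.00
1 [ 42  14 -54  90 -28 131] [0.582 0.286 0.116] [ 35. -13.] err 8 yz -0.00
2 [ 41  15 -54  93 -27 129] [0.586 0.285 0.109] [ 35. -13.] err 0 yz -0.00
0 [ 41  22 -52  96 -28 123] [0.586 0.305 0.043] [ 33. -18.] err 37 yz -0.04
1 [ 41  24 -52  96 -28 119] [0.586 0.294 0.026] [ 32. -21.] err 17 yz -0.02
2 [ 40  24 -52  96 -28 117] [0.586 0.289 0.019] [ 32. -22.] err 8 yz -0.01
3 [ 40  25 -52  96 -28 116] [0.585 0.287 0.015] [ 32. -23.] err 4 yz -0.00
4 [ 40  25 -52  96 -28 115] [0.585 0.285 0.013] [ 32. -23.] err 2 yz -0.00
5 [ 40  25 -52  96 -28 115] [0.585 0.285 0.013] [ 32. -23.] err 1 yz -0.00
```

```bash
cat > beam.py <<'E'
from clr import *
from sim2 import call,td
import sys,itertools,time
W=.63
def zt(T,d):
    T,d=np.radians(T),np.radians(d);return np.array([np.sin(T)*np.cos(d),np.sin(T)*np.sin(d),-np.cos(T)])
Z=zt(45,28)
SH=[np.array(v,float)*.1 for v in((0,0,0),(1,0,0),(-1,0,0),(0,1,0),(0,-1,0),(0,0,1),(0,0,-1),(1,1,0),(1,-1,0),(-1,1,0),(-1,-1,0))]
def cost(q):
    p,Rr=FK(q);z=Rr.as_matrix()[:,2];a=np.degrees(np.arccos(np.clip(z@Z,-1,1)))
    return a/10+max(0,q[3]+40)/60
def step(a):
    q,h,sh,t=a
    try:
        p,Rr=FK(q);s=np.clip(Rr.inv().apply(sh),-.1,.1).round(2);q2=call(q,s,t,W)
    except Exception: return None
    p,Rr=FK(q2)
    if p[2]<.17 or p[0]<.2 or p[1]<-.05 or p[1]>.6 or clear(p,Rr,.087,[])['zmin']<.1:return None
    return q2,h+[(s.tolist(),t)],cost(q2)
if __name__=="__main__":
    q=np.array([74.9,-5.7,-49.7,45.2,-54.1,173.6]);B=[(q,[],cost(q))];t0=time.time()
    with Pool() as P_:
        for d in range(9):
            C=[x for x in P_.imap_unordered(step,[(b[0],b[1],s,t) for b in B for s in SH for t in(-57,0,57)],4) if x]
            C.sort(key=lambda x:x[2]);N=[]
            for x in C:
                if not any(np.abs(x[0][:5]-y[0][:5]).max()<8 and abs(x[0][5]-y[0][5])<20 for y in N):N.append(x)
                if len(N)>=22:break
            B=N;b=B[0];print(d,round(b[2],2),b[0].round(0).astype(int),FK(b[0])[0].round(2),np.round(td(b[0]),0),time.time()-t0);sys.stdout.flush()
            if b[2]<.7:break
    for h in B[0][1]:print(h)
E
timeout 560 python3 beam.py
```

```text
0 3.11 [ 176  -67  -48   -5 -144  153] [0.34 0.15 0.26] [35. -9.] 1.384605884552002
1 2.6 [ 176  -82  -31  -38 -175  174] [0.44 0.1  0.26] [ 35. -10.] 22.51991891860962
2 2.5 [ 176  -51  -54    6 -122   50] [0.24 0.21 0.27] [36.  5.] 51.70666217803955
3 2.21 [ 176  -51  -56   10 -120   -3] [0.24 0.23 0.27] [37. 11.] 83.13075709342957
4 1.96 [ 176  -50  -58   14 -117  -58] [0.23 0.25 0.27] [38. 16.] 116.70955634117126
5 1.77 [ 176  -49  -58   17 -116 -112] [0.22 0.27 0.28] [38. 20.] 145.3667767047882
6 1.57 [ 176  -48  -53   19 -122   48] [0.23 0.27 0.34] [42. 20.] 171.44854283332825
7 1.34 [ 176  -47  -55   22 -120   -7] [0.22 0.29 0.34] [43. 24.] 198.38025975227356
8 1.14 [ 176  -47  -57   25 -118  -61] [0.22 0.3  0.34] [44. 28.] 224.7871162891388
([0.08, 0.01, -0.06], 0)
([-0.05, -0.02, -0.08], -57)
([-0.1, -0.01, 0.06], 0)
([-0.04, 0.1, -0.06], 57)
([-0.0, 0.1, 0.01], 57)
([0.08, 0.06, 0.01], 57)
([0.09, -0.03, 0.02], 57)
([0.02, -0.09, 0.02], 57)
([-0.06, -0.07, 0.03], -57)
```

```bash
python3 - <<'E'
s=open('sim2.py').read()
i=s.index("def call(")
s=s[:i]+'''VM=np.array([136.94,136.94,172.46,180,180,180])*.7/12
def solveb(q0,p,Rt,w):
    def f(q):
        a,b=FK(q);return np.r_[a-p,w*(Rt*b.inv()).as_rotvec()]
    lo=np.maximum(LO,q0-VM);hi=np.minimum(HI,q0+VM)
    return least_squares(f,np.clip(q0,lo+1e-4,hi-1e-4),bounds=(lo,hi),x_scale=10.,xtol=1e-6,ftol=1e-6,max_nfev=40).x
def call(q,sh,turn,w=.63,rows=8):
    p0,R0=FK(q);pc,Rc=p0,R0;pt=p0+R0.apply(sh);Rt=R0*R.from_rotvec([0,0,turn],degrees=True)
    for i in range(rows):
        dp=pt-pc;n=np.linalg.norm(dp);pc1=pc+dp*min(1,.0417/max(n,1e-9))
        dv=(Rt*Rc.inv()).as_rotvec();n=np.degrees(np.linalg.norm(dv));Rc1=R.from_rotvec(dv*min(1,7.16/max(n,1e-9)))*Rc
        q=solveb(q,pc1,Rc1,w);pc,Rc=FK(q)
    return q
def td(q):
    z=FK(q)[1].as_matrix()[:,2];return np.degrees(np.arccos(-z[2])),np.degrees(np.arctan2(z[1],z[0]))
'''
open('sim2.py','w').write(s)
b=open('beam.py').read()
b=b.replace("return a/10+max(0,q[3]+40)/60","return a/8+max(0,q[0]-100)/30+abs(p[1]-.15)/.3*.5+abs(p[0]-.5)/.3*.5")
b=b.replace("p[1]<-.05 or p[1]>.6","(p[1]<0 and p[2]<.28) or p[1]<-.5 or p[1]>.75")
open('beam.py','w').write(b)
E
timeout 570 python3 beam.py; python3 - <<'E'
from sim2 import *
q=np.array([62.9,-2.6,-32.5,28.4,-59.2,173.6]);q=call(q,[-.04,0,-.04],-36);print(q.round(1),FK(q)[0].round(3),np.round(td(q),1))
E
```

```text
0 3.13 [ 58  10 -58  96 -39 174] [0.5  0.38 0.17] [46. -3.] 1.3516266345977783
1 2.9 [ 60  15 -51  96 -38 174] [0.51 0.46 0.17] [46.  2.] 22.135436534881592
2 2.75 [ 61  10 -52  96 -39 174] [0.51 0.46 0.22] [49.  4.] 44.94998288154602
3 2.66 [ 56   2 -58  96 -37 122] [0.5  0.37 0.24] [48.  3.] 67.65587711334229
4 2.56 [ 44  -6 -58  91 -29 139] [0.54 0.27 0.29] [46.  2.] 92.5726146697998
5 2.42 [ 48 -11 -58  85 -32  86] [0.52 0.26 0.34] [49.  5.] 115.68263578414917
6 2.25 [ 41 -18 -58  74 -27 104] [0.53 0.17 0.36] [48.  4.] 147.79760217666626
7 2.23 [ 54 -22 -46  53 -45 120] [0.53 0.16 0.46] [48.  4.] 179.82015013694763
8 2.15 [ 37 -21 -58  51 -26 -97] [0.51 0.07 0.31] [40.  5.] 211.22592067718506
([-0.02, 0.1, -0.01], 0)
([-0.1, 0.09, 0.04], -57)
([-0.05, -0.05, -0.07], 0)
([-0.05, -0.05, -0.07], 57)
([-0.01, -0.1, -0.01], 57)
([-0.09, -0.04, -0.01], 57)
([-0.05, 0.1, 0.07], 57)
([-0.07, 0.1, -0.08], 57)
([-0.04, 0.06, 0.07], 57)
[ 75.1  -5.6 -50.   45.4 -54.1 173.7] [0.438 0.273 0.262] [ 35.3 -12.8]
```

The simulated controller now predicts my last call to within 0.3°. A lean of about (45°, direction 28°) reaches both balls and both cups with the joint-4-negative posture. I'll search for the route there via the other stop of joint 6.

```bash
cat > beam2.py <<'E'
from beam import *
ZS=[zt(T,d) for T in(42,45,48) for d in(22,27,32)]
def cost(q):
    p,Rr=FK(q);z=Rr.as_matrix()[:,2];a=min(np.degrees(np.arccos(np.clip(z@Zk,-1,1))) for Zk in ZS)
    return a/8+max(0,q[0]-100)/30+abs(p[1]-.1)/.3*.2+abs(p[0]-.55)/.3*.2+max(0,.25-p[2])*5
def ok(p,Rr):return not(p[2]<.17 or p[0]<.2 or (p[1]<.02 and p[2]<.3) or p[1]<-.5 or p[1]>.75)
def step2(a):
    q,h,sh,t=a
    p,Rr=FK(q);s=np.clip(Rr.inv().apply(sh),-.1,.1).round(2);q2=call(q,s,t,W);p,Rr=FK(q2)
    if not ok(p,Rr):return None
    return q2,h+[(s.tolist(),t)],cost(q2)
def pre(tgt):
    q=np.array([74.9,-5.7,-49.7,45.2,-54.1,173.6]);h=[];out=[]
    for k in range(7):
        p,Rr=FK(q);s=np.clip(Rr.inv().apply(np.array(tgt)-p),-.1,.1).round(2);q=call(q,s,57,W);h=h+[(s.tolist(),57)]
        p,Rr=FK(q)
        if not ok(p,Rr):break
        if k>=3:out.append((q,h,cost(q)))
    return out
if __name__=="__main__":
    t0=time.time()
    with Pool() as P_:
        G=[(x,y,z) for x in(.45,.6,.75) for y in(-.2,0,.15,.3) for z in(.32,.45)]
        L=[b for o in P_.map(pre,G,1) for b in o]
        by={}
        for b in L:by.setdefault(len(b[1]),[]).append(b)
        B=[]
        for n in range(4,13):
            B=B+by.get(n,[])
            B.sort(key=lambda x:x[2]);N=[]
            for x in B:
                if not any(np.abs(x[0][:5]-y[0][:5]).max()<8 and abs(x[0][5]-y[0][5])<20 for y in N):N.append(x)
                if len(N)>=26:break
            B=N;b=B[0];print(n,round(b[2],2),b[0].round(0).astype(int),FK(b[0])[0].round(2),np.round(td(b[0]),0),round(time.time()-t0));sys.stdout.flush()
            if b[2]<.5:break
            B=[x for x in P_.imap_unordered(step2,[(b[0],b[1],s,t) for b in B for s in SH[:7] for t in((57,0) )],4) if x]
    for h in b[1]:print(h)
    np.save("best.npy",np.array([(*h[0],h[1]) for h in b[1]]))
E
timeout 575 python3 beam2.py
```

```text
4 2.86 [ 48  -7 -25  36 -59 -13] [0.6  0.15 0.45] [ 35. -13.] 6
5 2.83 [ 39  -6 -43  47 -39 -80] [0.6  0.1  0.31] [ 35. -13.] 14
6 2.79 [ 45 -11 -47  45 -43 -82] [0.55 0.1  0.32] [ 35. -13.] 22
7 2.58 [  47  -21  -44   30  -52 -174] [0.48 0.05 0.34] [29. -5.] 31
8 1.57 [  18   -8  -25    0  -42 -174] [ 0.58 -0.01  0.33] [30. 19.] 39
9 0.49 [  -2    3    1  -27  -57 -174] [ 0.69 -0.04  0.41] [40. 35.] 48
([-0.06, -0.1, -0.1], 57)
([-0.1, -0.1, -0.01], 57)
([-0.05, 0.05, -0.0], 57)
([0.0, 0.0, -0.0], 57)
([-0.06, -0.08, -0.01], 57)
([0.01, -0.06, -0.08], 57)
([-0.08, -0.03, 0.06], 57)
([-0.07, 0.04, 0.06], 57)
([0.01, -0.05, 0.09], 57)
```

```bash
cat > verify.py <<'E'
from naive import *
from sim2 import call,td
import sys
q=np.array([74.9,-5.7,-49.7,45.2,-54.1,173.6])
for h in np.load("best.npy"):
    q=call(q,h[:3],h[3]);print(q.round(0).astype(int),FK(q)[0].round(3),np.round(td(q),0))
print("L hover");q=goto(q,(.438,.234,.13),level,6);print("L");q=goto(q,(.438,.234,.031),level,5)
print("up");q=goto(q,(.43,.1,.2),None,4);print("cL pre");q=goto(q,(.50,-.13,.2),None,4)
print("cL");q=goto(q,(.563,-.096,.1),None,4);q=goto(q,(.563,-.096,.082),None,2)
print("out");q=goto(q,(.48,-.12,.2),None,4);q=goto(q,(.579,.287,.13),level,6);print("S");q=goto(q,(.579,.287,.023),level,5)
q=goto(q,(.45,.1,.2),None,4);q=goto(q,(.46,-.2,.2),None,5);print("cS");q=goto(q,(.531,-.182,.09),None,5)
E
python3 verify.py
```

```text
[ 74 -17 -39  38 -70 133] [0.44  0.199 0.398] [ 35. -13.]
[ 68 -30 -43  36 -74  87] [0.422 0.06  0.419] [ 35. -13.]
[ 53 -29 -39  34 -68  45] [0.448 0.    0.447] [ 35. -13.]
[ 53 -29 -39  34 -68 -12] [0.448 0.    0.447] [ 35. -13.]
[ 65 -24 -37  36 -72 -81] [0.451 0.101 0.445] [ 35. -13.]
[  65  -23  -24   35  -82 -131] [0.453 0.097 0.545] [ 35. -13.]
[  48  -12  -16   31  -70 -174] [0.562 0.097 0.546] [ 35. -12.]
[  20    1    8    5  -67 -174] [0.691 0.021 0.549] [30. 12.]
[  -2    3    1  -27  -57 -174] [ 0.69  -0.044  0.413] [40. 35.]
L hover
0 [  -7    6  -19  -63  -40 -174] [0.641 0.052 0.234] [54. 38.] err 293 yz 0.14
1 [  -7    7  -29  -78  -36 -165] [0.573 0.11  0.149] [54. 38.] err 184 yz -0.00
2 [  -2    4  -39  -90  -32 -154] [0.496 0.177 0.122] [54. 38.] err 81 yz 0.00
3 [   7    1  -43  -98  -25 -151] [0.446 0.241 0.122] [54. 38.] err 0 yz 0.00
L
0 [ -15   30  -54 -123  -51  -96] [0.446 0.241 0.023] [54. 38.] err 0 yz -0.00
up
0 [  -3   -1  -38  -80  -33 -165] [0.483 0.142 0.151] [54. 38.] err 71 yz 0.00
1 [  -7  -10  -40  -71  -38 -174] [0.439 0.103 0.184] [55. 38.] er
[... 1181 characters left out ...]
 -112] [0.587 0.294 0.016] [56. 38.] err 0 yz -0.00
0 [  -4   16  -33  -99  -35 -142] [0.575 0.199 0.093] [56. 38.] err 179 yz 0.00
1 [  -6    3  -36  -84  -36 -158] [0.51  0.148 0.149] [56. 38.] err 79 yz 0.00
2 [  -8   -8  -39  -72  -39 -172] [0.458 0.107 0.193] [56. 38.] err 0 yz 0.00
0 [ -42    3  -35  -66  -63 -151] [ 0.412 -0.058  0.166] [56. 38.] err 149 yz 0.00
1 [ -48    9  -23  -62  -70 -154] [ 0.443 -0.161  0.193] [56. 38.] err 41 yz 0.00
2 [ -48   12  -19  -61  -71 -155] [ 0.468 -0.193  0.193] [56. 38.] err 0 yz 0.00
cS
0 [ -44   24  -18  -68  -63 -145] [ 0.529 -0.184  0.092] [56. 38.] err 17 yz 0.00
1 [ -43   25  -19  -69  -62 -144] [ 0.539 -0.175  0.083] [56. 38.] err 0 yz 0.00
```

```bash
cat > opt.py <<'E'
from beam2 import *
def score(Rr):
    r=[]
    for c,w,balls in((CL,.056,[(CM,.023),(CS,.019)]),(CS,.040,[(CM,.023),(CL,.027)])):
        best=(-9,)
        for s in range(-180,180,10):
            Rt=Rr*R.from_rotvec([0,0,s],degrees=True);
            if abs(Rt.as_matrix()[2,1])>.6:continue
            p=c+Rt.as_matrix()[:,2]*.014;m=clear(p,Rt,w,balls);k=min(m['bar'],m['ball'],m['zmin']-.014)
            if k>best[0]:best=(k,s)
        r.append(best)
    return r
def f(a):
    q,s1,s2,t2=a
    p,Rr=FK(q);u=np.clip(Rr.inv().apply(s1),-.1,.1).round(2);q=call(q,u,57)
    p,Rr=FK(q);v=np.clip(Rr.inv().apply(s2),-.1,.1).round(2);q=call(q,v,t2);p,Rr=FK(q)
    if p[2]<.25:return None
    s=score(Rr);return min(s[0][0],s[1][0]),s,td(q),p,q,u,v,t2
if __name__=="__main__":
    for T in(36,40,45,50):
        print(T,[(d,[round(x[0]*1e3) for x in score(pose(d,T,0))]) for d in(0,10,20,25,30,35,40)])
    q=np.array([74.9,-5.7,-49.7,45.2,-54.1,173.6])
    H=np.load("best.npy")
    for h in H[:7]:q=call(q,h[:3],h[3])
    print(q.round(1))
    S2=[np.array(v)*.1 for v in((0,0,0),(1,0,0),(0,1,0),(0,-1,0),(0,0,1),(0,0,-1),(1,0,-1),(-1,0,-1),(1,1,0),(1,-1,0),(1,-1,-1),(0,-1,-1))]
    with Pool() as P_:
        A=[x for x in P_.imap_unordered(f,[(q,a,b,t) for a in S2 for b in S2 for t in(30,57)],4) if x]
    A.sort(key=lambda x:-x[0])
    for x in A[:12]:print(round(x[0]*1e3),[(round(float(y[0])*1e3),y[1]) for y in x[1]],np.round(x[2],0),x[3].round(2),x[4].round(0).astype(int),x[5],x[6],x[7])
E
python3 opt.py
```

```text
36 [(0, [18, 16]), (10, [15, 15]), (20, [8, 13]), (25, [5, 11]), (30, [3, 10]), (35, [0, 7]), (40, [-4, 2])]
40 [(0, [19, 12]), (10, [17, 13]), (20, [12, 12]), (25, [8, 13]), (30, [5, 13]), (35, [5, 11]), (40, [2, 8])]
45 [(0, [19, 8]), (10, [14, 9]), (20, [18, 9]), (25, [16, 9]), (30, [13, 10]), (35, [9, 7]), (40, [5, 4])]
50 [(0, [20, 11]), (10, [15, 7]), (20, [14, 5]), (25, [13, 6]), (30, [15, 7]), (35, [14, 4]), (40, [12, 0])]
[  47.6  -12.2  -15.9   31.5  -70.1 -173.7]
13 [(13, 90), (13, 10)] [34. 16.] [ 0.58 -0.17  0.43] [  -6   -6   -7  -15  -58 -174] [-0.1  -0.04  0.07] [ 0.05 -0.1   0.03] 30
13 [(13, 90), (13, 10)] [34. 15.] [ 0.72 -0.21  0.47] [  -8    8   12  -14  -63 -174] [-0.06 -0.06  0.1 ] [-0.1   0.04  0.04] 30
12 [(12, 90), (13, -170)] [34. 15.] [ 0.72 -0.19  0.4 ] [  -6    8    4  -14  -55 -174] [-0.06 -0.06  0.1 ] [-0.1  -0.01  0.1 ] 30
12 [(12, 90), (13, 10)] [34. 16.] [ 0.57 -0.16  0.38] [  -6   -7  -13  -15  -53 -174] [-0.06 -0.06  0.1 ] [ 0.04 -0.1   0.03] 30
12 [(12, 90), (12, 10)] [34. 14.] [ 0.57 -0.2   0.53] [ -10   -6    5  -14  -70 -174] [-0.05 -0.09  0.0
[... 225 characters left out ...]
0 -174] [-0.1  -0.04  0.07] [-0.1  -0.01  0.1 ] 30
12 [(12, 90), (12, 10)] [33. 13.] [ 0.66 -0.22  0.53] [ -10    3   13  -13  -70 -174] [-0.1  -0.04  0.07] [-0.09 -0.03 -0.01] 30
12 [(12, 90), (12, 10)] [34. 12.] [ 0.66 -0.23  0.53] [ -10    4   15  -13  -70 -174] [-0.05 -0.09  0.01] [-0.1   0.05  0.05] 30
12 [(14, -90), (12, 40)] [34. 14.] [ 0.74 -0.22  0.51] [  -8   10   19  -13  -68 -174] [-0.1  -0.04  0.07] [-0.1   0.04  0.05] 30
12 [(12, -90), (12, 20)] [35. 16.] [ 0.67 -0.19  0.53] [  -8    2   13  -14  -69 -174] [-0.05 -0.09  0.01] [-0.03  0.08  0.05] 30
12 [(12, -90), (14, -170)] [33. 16.] [ 0.66 -0.19  0.44] [  -7    2    2  -15  -60 -174] [ 0.01 -0.1   0.09] [-0.1   0.04  0.04] 30
```

```bash
cat > opt2.py <<'E'
from opt import *
Zt=zt(45,27)
def g(a):
    q,ss,t=a;us=[]
    for i,s in enumerate(ss):
        p,Rr=FK(q);u=np.clip(Rr.inv().apply(s),-.1,.1).round(1);us.append(u);q=call(q,u,57 if i<len(ss)-1 else t);p,Rr=FK(q)
        if p[2]<(.25 if p[1]>.03 else .32):return None
    z=Rr.as_matrix()[:,2];return np.degrees(np.arccos(z@Zt)),td(q),p,q,us,t
if __name__=="__main__":
    q=np.array([74.9,-5.7,-49.7,45.2,-54.1,173.6]);H=np.load("best.npy")
    for h in H[:7]:q=call(q,h[:3],h[3])
    S2=[np.array(v)*.1 for v in itertools.product((-1,0,1),(-1,0,1),(-1,0,1))]
    with Pool() as P_:
        A=[x for x in P_.imap_unordered(g,[(q,(a,b),57) for a in S2 for b in S2],8) if x]
    A.sort(key=lambda x:x[0])
    for x in A[:10]:print(round(x[0],1),np.round(x[1],0),x[2].round(2),x[3].round(0).astype(int),[u.tolist() for u in x[4]],x[5])
E
python3 opt2.py
```

```text
1.1 [44. 27.] [ 0.74 -0.11  0.4 ] [  -7    7    3  -29  -51 -174] [[-0.1, -0.1, 0.1], [0.1, 0.1, 0.1]] 57
1.1 [44. 27.] [ 0.74 -0.11  0.4 ] [  -7    7    3  -29  -51 -174] [[-0.1, -0.1, 0.1], [0.1, 0.1, 0.1]] 57
1.4 [44. 27.] [ 0.69 -0.13  0.48] [ -10    2    7  -28  -61 -174] [[-0.1, -0.1, 0.1], [0.1, 0.1, -0.0]] 57
1.8 [44. 25.] [ 0.77 -0.14  0.43] [  -9   10   10  -28  -55 -174] [[-0.1, -0.1, 0.1], [-0.0, 0.1, 0.1]] 57
1.8 [43. 26.] [ 0.67 -0.11  0.36] [  -7    2   -7  -31  -47 -174] [[-0.1, -0.1, 0.1], [0.1, -0.0, 0.1]] 57
2.0 [43. 25.] [ 0.72 -0.16  0.51] [ -11    5   14  -27  -64 -174] [[-0.1, -0.1, 0.1], [-0.0, 0.1, -0.0]] 57
2.0 [43. 27.] [ 0.62 -0.13  0.44] [ -11   -4   -3  -29  -58 -174] [[-0.1, -0.1, 0.1], [0.1, 0.0, 0.0]] 57
2.6 [43. 25.] [ 0.63 -0.17  0.55] [ -14   -2   12  -27  -70 -174] [[-0.1, -0.1, 0.1], [0.1, 0.1, -0.1]] 57
2.9 [43. 24.] [ 0.7  -0.15  0.39] [ -11    4   -1  -30  -52 -174] [[-0.1, -0.1, 0.1], [-0.0, 0.0, 0.1]] 57
3.1 [43. 30.] [ 0.71 -0.09  0.38] [  -6    5   -1  -30  -51 -174] [[0.0, -0.1, 0.1], [-0.0, 0.1, 0.1]] 57
```

```bash
python3 - <<'E'
from sim2 import *
from plant import ctrl
q=ctrl.get_obs()["joint_pos"]
for k in range(6):
    p,Rr=FK(q);s=np.clip(Rr.inv().apply(np.array([.56,.1,.54])-p),-.1,.1).round(2);q=call(q,s,57.6);print(s,q.round(0).astype(int),FK(q)[0].round(3),np.round(td(q),0))
for s in([-.1,-.1,.1],[.1,0,.1]):
    q=call(q,s,57.6);print(s,q.round(0).astype(int),FK(q)[0].round(3),np.round(td(q),0))
E
```

```text
[-0.1 -0.1 -0.1] [ 69 -14 -35  38 -68 138] [0.473 0.206 0.42 ] [ 35. -13.]
[-0.1   0.02 -0.04] [ 59 -14 -24  35 -72  96] [0.515 0.153 0.506] [ 35. -13.]
[-0.04  0.07  0.  ] [ 48 -13 -17  32 -70  51] [0.559 0.098 0.545] [ 35. -13.]
[-0. -0.  0.] [ 48 -13 -17  32 -70  -6] [0.559 0.098 0.545] [ 35. -13.]
[-0. -0.  0.] [ 48 -13 -17  32 -70 -63] [0.559 0.098 0.545] [ 35. -13.]
[-0.  0.  0.] [  48  -13  -17   32  -70 -121] [0.559 0.098 0.545] [ 35. -13.]
[-0.1, -0.1, 0.1] [  29    2   -2   26  -61 -160] [0.723 0.042 0.544] [ 35. -13.]
[0.1, 0, 0.1] [  16    5   -4    1  -50 -174] [0.733 0.01  0.411] [32. 15.]
```

```bash
T=_; python3 -m creep '[[-0.2,-0.2,-0.2,0.04,87],[-0.4,-0.4,-0.4,0.08,87],[-0.6,-0.6,-0.6,0.12,87],[-0.8,-0.8,-0.8,0.16,87],[-1,-1,-1,0.2,87],[-1,-1,-1,0.24,87],[-1,-1,-1,0.28,87],[-1,-1,-1,0.32,87]]'|sed -n 1,3p
python3 -m creep '[[-0.2,0,-0.1,0.04,87],[-0.4,0.1,-0.2,0.08,87],[-0.6,0.1,-0.3,0.12,87],[-0.8,0.2,-0.4,0.16,87],[-1,0.2,-0.4,0.2,87],[-1,0.2,-0.4,0.24,87],[-1,0.2,-0.4,0.28,87],[-1,0.2,-0.4,0.32,87]]'|sed -n 1,3p
python3 -m creep '[[-0.1,0.2,0,0.04,87],[-0.2,0.4,0,0.08,87],[-0.4,0.6,0,0.12,87],[-0.4,0.7,0,0.16,87],[-0.4,0.7,0,0.2,87],[-0.4,0.7,0,0.24,87],[-0.4,0.7,0,0.28,87],[-0.4,0.7,0,0.32,87]]'|sed -n 1,3p
python3 -m creep '[[0,0,0,0.04,87],[0,0,0,0.08,87],[0,0,0,0.12,87],[0,0,0,0.16,87],[0,0,0,0.2,87],[0,0,0,0.24,87],[0,0,0,0.28,87],[0,0,0,0.32,87]]'|sed -n 1,3p; python3 st.py
```

```text
clock: 10.25
tool_pos: [0.4737, 0.2058, 0.421]
orientation: [157.2, 27.5, 125.0]
clock: 10.92
tool_pos: [0.5157, 0.1522, 0.5064]
orientation: [145.0, -2.2, 74.0]
clock: 11.58
tool_pos: [0.5597, 0.0971, 0.5449]
orientation: [161.3, -30.2, 21.2]
clock: 12.25
tool_pos: [0.5597, 0.0973, 0.545]
orientation: [-161.5, -30.4, -46.3]
[ 48.2 -12.4 -16.7  32.3 -70.2  -6.3] [-161.52  -30.37  -46.28] [0.5597 0.0973 0.545 ] tilt 35.1 dir -12.8 xdir [ 0.6  -0.62  0.51] ydir [-0.57 -0.77 -0.27]
```

```bash
cat > beam3.py <<'E'
from opt import *
from plant import ctrl
Zt=zt(45,28)
def cost3(q):
    p,Rr=FK(q);z=Rr.as_matrix()[:,2];return np.degrees(np.arccos(np.clip(z@Zt,-1,1)))/15+max(0,q[5]+174)/57+abs(p[0]-.5)/.3*.2+abs(p[1]-.1)/.3*.2
def st3(a):
    q,h,sh=a;p,Rr=FK(q);u=np.clip(Rr.inv().apply(sh),-.1,.1).round(1);q=call(q,u,57.6);p,Rr=FK(q)
    if p[2]<(.22 if p[1]>.03 else .32) or p[0]>.85:return None
    return q,h+[u.tolist()],cost3(q)
if __name__=="__main__":
    q=ctrl.get_obs()["joint_pos"];B=[(q,[],0)];S2=[np.array(v)*.1 for v in itertools.product((-1,0,1),(-1,0,1),(-1,0,1))]
    with Pool() as P_:
        for d in range(5):
            C=[x for x in P_.imap_unordered(st3,[(b[0],b[1],s) for b in B for s in S2],4) if x];C.sort(key=lambda x:x[2]);N=[]
            for x in C:
                if not any(np.abs(x[0][:5]-y[0][:5]).max()<5 for y in N):N.append(x)
                if len(N)>=30:break
            B=N
            for b in B[:3]:print(d+1,round(b[2],2),b[0].round(0).astype(int),FK(b[0])[0].round(2),np.round(td(b[0]),0),b[1])
E
time timeout 500 python3 beam3.py
```

```text
1 3.45 [ 83 -29 -26  35 -96 -87] [0.39 0.1  0.55] [ 35. -13.] [[-0.1, 0.1, -0.1]]
1 3.53 [ 66 -26 -35  35 -76 -80] [0.44 0.08 0.47] [ 35. -13.] [[-0.1, 0.1, 0.0]]
1 3.57 [ 73 -18 -17  35 -88 -80] [0.44 0.17 0.58] [ 35. -13.] [[-0.1, -0.0, -0.1]]
2 2.05 [ 118  -38  -32   28 -117 -171] [0.32 0.11 0.49] [ 34. -13.] [[-0.1, 0.1, -0.1], [0.0, 0.1, 0.0]]
2 2.15 [ 118  -24  -19   29 -116 -170] [0.26 0.21 0.57] [ 34. -13.] [[-0.1, 0.1, -0.1], [-0.1, 0.1, -0.1]]
2 2.16 [ 123  -32  -19   27 -126 -171] [0.28 0.13 0.58] [ 33. -15.] [[-0.1, 0.1, -0.1], [0.0, 0.1, -0.1]]
3 1.7 [  50  -20  -40   28  -55 -174] [0.48 0.08 0.36] [28. -4.] [[-0.1, 0.1, 0.0], [-0.1, -0.0, 0.1], [0.1, -0.0, 0.0]]
3 1.71 [  42  -16  -51   30  -39 -174] [0.48 0.05 0.25] [27. -2.] [[-0.1, 0.0, 0.1], [-0.0, 0.1, 0.1], [0.1, -0.0, 0.0]]
3 1.72 [  47  -13  -49   28  -40 -174] [0.48 0.1  0.24] [25.  0.] [[0.0, 0.1, 0.1], [-0.1, 0.1, 0.1], [0.1, 0.1, 0.0]]
4 1.2 [  18  -17  -28    0  -50 -174] [ 0.5  -0.04  0.36] [29. 19.] [[-0.1, 0.0, 0.1], [0.0, 0.1, -0.1], [0.0, -0.1, 0.1], [0.1, 0.0, 0.0]]
4 1.21 [  20  -11  -18    0  -54 -174] [ 0.57 -0.    0.4 ] [29. 20.] [[-0.1, 0.1, 0.0], [-0.1, -0.0, 0.1], [0.1, -0.1, -0.0], [0.0, 0.1, -0.0]]
4 1.23 [  18  -19  -19    0  -61 -174] [ 0.49 -0.05  0.44] [30. 17.] [[-0.1, 0.1, 0.0], [-0.1, -0.0, 0.1], [0.1, -0.1, -0.0], [0.1, 0.1, -0.1]]
5 0.46 [ -14   -8  -13  -32  -58 -174] [ 0.53 -0.13  0.37] [41. 29.] [[-0.1, 0.0, 0.1], [0.0, 0.1, -0.1], [0.0, -0.1, 0.1], [0.0, -0.1, -0.0], [0.1, 0.1, -0.0]]
5 0.49 [ -16   -5   -7  -31  -61 -174] [ 0.56 -0.15  0.4 ] [41. 28.] [[-0.1, 0.0, 0.1], [0.0, 0.1, -0.1], [0.0, -0.1, 0.1], [0.0, -0.1, -0.0], [-0.0, 0.1, -0.0]]
5 0.53 [ -17  -14  -21  -32  -57 -174] [ 0.46 -0.13  0.34] [40. 28.] [[-0.1, 0.0, 0.1], [0.0, 0.1, -0.1], [0.0, -0.1, 0.1], [0.0, -0.1, -0.0], [0.1, 0.0, 0.0]]
real	2m3.458s
user	8m1.926s
sys	0m0.378s
```

```bash
python3 -m creep '[[-1,0,1,0.32,87],[-1,0,1,0.32,87],[-1,0,1,0.32,87],[-1,0,1,0.32,87],[-1,0,1,0.32,87],[-1,0,1,0.32,87],[-1,0,1,0.32,87],[-1,0,1,0.32,87]]'|sed -n 1,3p
python3 -m creep '[[0,1,-1,0.32,87],[0,1,-1,0.32,87],[0,1,-1,0.32,87],[0,1,-1,0.32,87],[0,1,-1,0.32,87],[0,1,-1,0.32,87],[0,1,-1,0.32,87],[0,1,-1,0.32,87]]'|sed -n 1,3p
python3 -m creep '[[0,-1,1,0.32,87],[0,-1,1,0.32,87],[0,-1,1,0.32,87],[0,-1,1,0.32,87],[0,-1,1,0.32,87],[0,-1,1,0.32,87],[0,-1,1,0.32,87],[0,-1,1,0.32,87]]'|sed -n 1,3p;  python3 st.py
cat > ss.py <<'E'
from sim2 import *
from plant import ctrl
import sys,json
q=ctrl.get_obs()["joint_pos"]
for a in json.loads(sys.argv[1]):
    q=call(q,np.array(a[:3])*.1,a[3]*180);p,r=FK(q);print(a,q.round(0).astype(int),p.round(3),np.round(td(q),1),"y",r.as_matrix()[:,1].round(2))
E
python3 ss.py '[[0,-1,0,0.32],[1,1,0,0.32]]'
```

```text
clock: 12.92
tool_pos: [0.5557, 0.1465, 0.4122]
orientation: [-145.1, -3.6, -97.7]
clock: 13.58
tool_pos: [0.4173, 0.1664, 0.4374]
orientation: [-155.1, 25.6, -145.6]
clock: 14.25
tool_pos: [0.5254, 0.047, 0.4043]
orientation: [170.6, 31.7, 152.3]
[  43.5  -17.4  -36.    32.3  -55.1 -173.5] [170.63  31.66 152.31] [0.5254 0.047  0.4043] tilt 32.9 dir -10.2 xdir [-0.75  0.4  -0.52] ydir [0.38 0.91 0.14]
[0, -1, 0, 0.32] [  12  -18  -26    3  -51 -174] [ 0.5   -0.104  0.393] [30.8  7.2] y [0.8  0.33 0.5 ]
[1, 1, 0, 0.32] [ -12   -9  -13  -30  -57 -174] [ 0.537 -0.123  0.377] [40.2 28.4] y [ 0.81 -0.35  0.46]
```

```bash
python3 -m creep '[[0,-1,0,0.32,87],[0,-1,0,0.32,87],[0,-1,0,0.32,87],[0,-1,0,0.32,87],[0,-1,0,0.32,87],[0,-1,0,0.32,87],[0,-1,0,0.32,87],[0,-1,0,0.32,87]]'|sed -n 1,3p;  python3 st.py; for a in '[[1,1,0,0.32]]' '[[1,0,0,0.32]]' '[[1,1,1,0.32]]' '[[0,1,0,0.32]]' '[[1,1,-1,0.32]]' '[[-1,1,0,0.32]]'; do python3 ss.py $a; done
```

```text
clock: 14.92
tool_pos: [0.4998, -0.099, 0.3935]
orientation: [149.7, 6.3, 108.7]
[  12.8  -18.3  -26.     3.   -51.6 -173.6] [149.73   6.26 108.73] [ 0.4998 -0.099   0.3935] tilt 30.9 dir 8.1 xdir [-0.32  0.94 -0.11] ydir [0.8  0.33 0.5 ]
[1, 1, 0, 0.32] [ -12   -9  -13  -30  -57 -174] [ 0.537 -0.117  0.378] [40.3 29.2] y [ 0.82 -0.35  0.46]
[1, 0, 0, 0.32] [ -14  -15  -21  -31  -57 -174] [ 0.459 -0.12   0.344] [39.3 28. ] y [ 0.81 -0.39  0.44]
[1, 1, 1, 0.32] [  -6   -2  -18  -32  -44 -174] [ 0.591 -0.087  0.292] [40.6 28.6] y [ 0.81 -0.38  0.45]
[0, 1, 0, 0.32] [ -13   -6   -7  -29  -60 -174] [ 0.569 -0.138  0.411] [40.3 28.2] y [ 0.81 -0.34  0.47]
[1, 1, -1, 0.32] [ -19  -13   -6  -29  -70 -174] [ 0.475 -0.155  0.458] [39.5 27.3] y [ 0.81 -0.35  0.46]
[-1, 1, 0, 0.32] [ -19   -1    0  -28  -63 -174] [ 0.594 -0.216  0.426] [38.6 22.9] y [ 0.8  -0.39  0.47]
```

```bash
python3 -m creep '[[1,1,0,0.32,87],[1,1,0,0.32,87],[1,1,0,0.32,87],[1,1,0,0.32,87],[1,1,0,0.32,87],[1,1,0,0.32,87],[1,1,0,0.32,87],[1,1,0,0.32,87]]'|sed -n 1,3p;  python3 st.py
cat > sp.py <<'E'
from opt import *
from plant import ctrl
o=ctrl.get_obs();Rr=R.from_euler('xyz',o["orientation"],degrees=True)
for nm,c,w,balls in(("cL",CL,.056,[(CM,.023)]),("cS",CS,.040,[(CM,.023),(CL,.027)])):
    for s in range(-350,1,10):
        Rt=Rr*R.from_rotvec([0,0,s],degrees=True);y=Rt.as_matrix()[:,1]
        if abs(y[2])>.75:continue
        p=c+Rt.as_matrix()[:,2]*.014;m=clear(p,Rt,w,balls)
        if min(m.values())>.005:print(nm,s,y.round(2),{k:round(float(v)*1e3) for k,v in m.items()})
E
python3 sp.py
```

```text
clock: 15.58
tool_pos: [0.5402, -0.1021, 0.3814]
orientation: [148.3, -27.2, 83.9]
[ -10.3   -9.   -12.6  -30.5  -57.2 -173.6] [148.26 -27.22  83.94] [ 0.5402 -0.1021  0.3814] tilt 40.9 dir 30.4 xdir [0.09 0.88 0.46] ydir [ 0.82 -0.33  0.47]
cL -340 [ 0.74 -0.61  0.28] {'bar': 5, 'ball': 82, 'zmin': 52}
cL -300 [ 0.33 -0.93 -0.16] {'bar': 5, 'ball': 33, 'zmin': 57}
cL -290 [ 0.19 -0.94 -0.27] {'bar': 9, 'ball': 32, 'zmin': 53}
cL -280 [ 0.05 -0.93 -0.37] {'bar': 15, 'ball': 37, 'zmin': 48}
cL -270 [-0.09 -0.88 -0.46] {'bar': 14, 'ball': 39, 'zmin': 45}
cL -260 [-0.23 -0.81 -0.53] {'bar': 8, 'ball': 35, 'zmin': 42}
cL -180 [-0.82  0.33 -0.47] {'bar': 6, 'ball': 92, 'zmin': 44}
cL -160 [-0.74  0.61 -0.28] {'bar': 5, 'ball': 82, 'zmin': 52}
cL -120 [-0.33  0.93  0.16] {'bar': 5, 'ball': 33, 'zmin': 57}
cL -110 [-0.19  0.94  0.27] {'bar': 9, 'ball': 32, 'zmin': 53}
cL -100 [-0.05  0.93  0.37] {'bar': 15, 'ball': 37, 'zmin': 48}
cL -90 [0.09 0.88 0.46] {'bar': 14, 'ball': 39, 'zmin': 45}
cL -80 [0.23 0.81 0.53] {'bar': 8, 'ball': 35, 'zmin': 42}
cL 0 [ 0.82 -0.33  0.47] {'bar': 6, 'ball': 92, 'zmin': 44}
cS -350 [ 0.79 -0.48  0.38] {'bar': 12, 'ball': 9, 'zmin': 39}
cS -190 [-0.82  0.17 -0.54] {'bar': 9, 'ball': 12, 'zmin': 34}
cS -180 [-0.82  0.33 -0.47] {'bar': 14, 'ball': 12, 'zmin': 36}
cS -170 [-0.79  0.48 -0.38] {'bar': 12, 'ball': 9, 'zmin': 39}
cS -10 [ 0.82 -0.17  0.54] {'bar': 9, 'ball': 12, 'zmin': 34}
cS 0 [ 0.82 -0.33  0.47] {'bar': 14, 'ball': 12, 'zmin': 36}
```

Lean is now 41° towards +30°, as predicted. Next I'll plan the approach to the large ball with jaws levelled.

```bash
cat > plan.py <<'E'
from sim2 import *
from plant import ctrl
import sys,json
# args: center x y z, off, desired final spin turn total(deg) or 'level', ncalls
def plan(c,off,turn,n,q=None,mid=None):
    if q is None:q=ctrl.get_obs()["joint_pos"]
    o=ctrl.get_obs()
    rem=turn
    for k in range(n):
        p,Rr=FK(q);M=Rr.as_matrix();g=np.array(c)+M[:,2]*off
        s=np.clip(Rr.inv().apply(g-p)/.1,-1,1).round(2);t=np.clip(rem/180,-.31,.31).round(3)
        q2=call(q,s*.1,t*180);rem-=t*180;p2,R2=FK(q2)
        print(s.tolist(),t,"->",p2.round(3),np.round(td(q2),1),"y",R2.as_matrix()[:,1].round(2),q2.round(0).astype(int),"err",(1e3*np.linalg.norm(np.array(c)+R2.as_matrix()[:,2]*off-p2)).round(0));q=q2
    return q
def levelturn():
    M=FK(ctrl.get_obs()["joint_pos"])[1].as_matrix();t=np.degrees(np.arctan2(M[2,1],M[2,0]));return t
if __name__=="__main__":
    a=json.loads(sys.argv[1]);plan(a[0],a[1],a[2],a[3])
E
python3 -c "
from plan import *
print(levelturn())"
python3 plan.py '[[0.438,0.234,0.12],0.013,-134,5]'
```

```text
45.643013498742704
[1.0, -1.0, 1.0] -0.31 -> [0.525 0.052 0.306] [40.9 30.4] y [0.54 0.55 0.64] [  23  -16  -36  -10  -30 -155] err 281.0
[1.0, -0.67, 1.0] -0.31 -> [0.496 0.108 0.181] [40.3 33.9] y [-0.23  0.93  0.28] [  34  -11  -58    9   -2 -125] err 157.0
[0.79, 1.0, 0.74] -0.124 -> [0.459 0.208 0.075] [42.5 37.4] y [-0.55  0.84  0.07] [ 37   3 -44 -54   0 -41] err 49.0
[-0.26, 0.36, -0.21] -0.0 -> [0.452 0.229 0.087] [44.2 39.2] y [-0.56  0.82  0.09] [ 39   2 -44 -57   0 -41] err 27.0
[-0.16, 0.14, -0.16] -0.0 -> [0.45  0.234 0.097] [45.2 40.3] y [-0.57  0.82  0.1 ] [ 40   1 -44 -55   0 -43] err 16.0
```

```bash
cat > wp.py <<'E'
from opt import *
from plant import ctrl
import json
def run(a):
    q,ws,goal,off,turn,n=a;rem=turn;h=[];ws=list(ws);low=0
    for k in range(n):
        p,Rr=FK(q);M=Rr.as_matrix()
        g=np.array(ws[0]) if ws else np.array(goal)+M[:,2]*off
        s=np.clip(Rr.inv().apply(g-p)/.1,-1,1).round(2);t=float(np.clip(rem/180,-.31,.31).round(3))
        q=call(q,s*.1,t*180);rem-=t*180;h.append((s.tolist(),t));p,Rr=FK(q)
        if p[2]<.06 or (p[2]<.3 and p[1]<-.02 and p[0]>.47):low=1
        if ws and np.linalg.norm(p-g)<.03:ws.pop(0)
        if not ws:
            e=np.linalg.norm(np.array(goal)+Rr.as_matrix()[:,2]*off-p)
            if e<.004 and abs(rem)<3:break
    e=np.linalg.norm(np.array(goal)+Rr.as_matrix()[:,2]*off-p) if not ws else 9
    s=score(Rr);return e*1e3,min(s[0][0],s[1][0])*1e3,len(h),td(q),q,h,ws,a[1],low
def search(q,goal,off,turns,G,n,minsc=4):
    with Pool() as P_:
        A=P_.map(run,[(q,w,goal,off,t,n) for w in G for t in turns],1)
    A=[x for x in A if x[0]<6 and not x[8]];A.sort(key=lambda x:(x[2]-x[1]/4))
    for x in A[:6]:print("err %.0f score %.0f n %d"%x[:3],np.round(x[3],0),x[4].round(0).astype(int),"wp",x[7])
    return A
if __name__=="__main__":
    q=ctrl.get_obs()["joint_pos"]
    G=[[]]+[[(x,y,z)] for x in(.35,.42,.5,.58,.66) for y in(-.1,0,.1,.2) for z in(.18,.25,.32,.4) if not(z<.3 and y<0 and x>.45)]
    A=search(q,(.438,.234,.10),.013,(-134,46),G,8)
    for h in A[0][5]:print(h)
E
time python3 wp.py
```

```text
err 1 score 3 n 4 [51. 33.] [   7    4  -45 -107  -21 -140] wp []
err 1 score 7 n 5 [49. 32.] [  16    2  -42  -99  -12 -158] wp [(0.35, -0.1, 0.18)]
err 0 score 0 n 4 [54. 34.] [  -3    7  -49 -115  -32 -123] wp [(0.5, 0.2, 0.18)]
err 0 score 3 n 5 [51. 33.] [   6    4  -45 -108  -21 -140] wp [(0.42, -0.1, 0.25)]
err 0 score 2 n 5 [52. 33.] [   5    4  -45 -109  -23 -138] wp [(0.35, -0.1, 0.25)]
err 1 score -0 n 5 [55. 34.] [  -4    8  -50 -116  -34 -121] wp [(0.58, 0.2, 0.18)]
([1.0, -1.0, 1.0], 0.256)
([-0.05, -1.0, 1.0], -0.0)
([-0.0, -1.0, 0.3], -0.0)
([-0.0, -0.52, 0.0], -0.0)
real	0m28.852s
user	1m51.188s
sys	0m0.135s
```

```bash
sed -i 's/q,ws,goal,off,turn,n=a;rem=turn/q,ws,goal,off,turn,n=a[:6];dl=a[6] if len(a)>6 else 0;rem=turn/; s/t=float(np.clip(rem\/180,-.31,.31).round(3))/t=float(np.clip(rem\/180,-.31,.31).round(3)) if k>=dl else 0./' wp.py
sed -i 's/\[(q,w,goal,off,t,n) for w in G for t in turns\]/[(q,w,goal,off,t,n,d) for w in G for t in turns for d in(0,1,2,3)]/' wp.py
sed -i 's/"wp",x\[7\])/"wp",x[7],x[5])/; s/A=search(q,(.438,.234,.10),.013,(-134,46),G,8)/A=search(q,(.438,.234,.10),.013,(-134,46),G,7)/' wp.py; time python3 wp.py
```

```text
err 1 score 6 n 4 [48. 33.] [  22    2  -41  -90   -8 -174] wp [(0.58, -0.1, 0.32)] [([-0.23, 0.02, 0.7], 0.0), ([1.0, -1.0, 1.0], 0.0), ([1.0, -1.0, 1.0], 0.256), ([-0.3, -1.0, -0.36], -0.0)]
err 1 score 4 n 4 [49. 35.] [  14    3  -42  -98  -16 -158] wp [] [([1.0, -1.0, 1.0], 0.0), ([1.0, -1.0, 1.0], 0.256), ([-0.16, -1.0, 0.18], -0.0), ([0.0, -0.16, 0.0], -0.0)]
err 2 score 3 n 4 [48. 38.] [  19    3  -41  -88  -14 -174] wp [] [([1.0, -1.0, 1.0], 0.0), ([1.0, -1.0, 1.0], 0.0), ([0.41, -1.0, 0.63], 0.256), ([-0.09, -0.27, -0.13], -0.0)]
err 1 score 3 n 4 [49. 37.] [  16    3  -41  -93  -16 -165] wp [(0.58, 0, 0.32)] [([0.65, -0.31, 1.0], 0.0), ([1.0, -1.0, 1.0], 0.0), ([0.53, -1.0, 0.71], 0.256), ([-0.35, -0.72, -0.26], -0.0)]
err 1 score 3 n 4 [49. 36.] [  14    3  -42  -95  -17 -162] wp [(0.58, 0.1, 0.25)] [([1.0, -0.96, 1.0], 0.0), ([0.72, -0.07, 0.85], 0.0), ([0.58, -1.0, 0.89], 0.256), ([-0.46, -0.96, -0.34], -0.0)]
err 1 score 3 n 4 [51. 33.] [   7    4  -45 -107  -21 -140] wp [] [([1.0, -1.0, 1.0], 0.256), ([-0.05, -1.0, 1.0], -0.0), ([-0.0, -1.0, 0.3], -0.0), ([-0.0, -0.52, 0.0], -0.0)]
([-0.23, 0.02, 0.7], 0.0)
([1.0, -1.0, 1.0], 0.0)
([1.0, -1.0, 1.0], 0.256)
([-0.3, -1.0, -0.36], -0.0)
real	2m12.341s
user	8m42.023s
sys	0m0.267s
```

```bash
python3 -m creep '[[-0.2,0,0.7,0,87],[-0.2,0,0.7,0,87],[-0.2,0,0.7,0,87],[-0.2,0,0.7,0,87],[-0.2,0,0.7,0,87],[-0.2,0,0.7,0,87],[-0.2,0,0.7,0,87],[-0.2,0,0.7,0,87]]'|sed -n 1,3p
python3 -m creep '[[1,-1,1,0,87],[1,-1,1,0,87],[1,-1,1,0,87],[1,-1,1,0,87],[1,-1,1,0,87],[1,-1,1,0,87],[1,-1,1,0,87],[1,-1,1,0,87]]'|sed -n 1,3p
python3 st.py;python3 ss.py '[[1,-1,1,0.256],[-0.3,-1,-0.4,0]]'
```

```text
clock: 16.25
tool_pos: [0.577, -0.0968, 0.3214]
orientation: [148.1, -27.0, 84.2]
clock: 16.92
tool_pos: [0.5656, 0.0342, 0.2263]
orientation: [146.8, -29.2, 86.9]
[   7.6   -3.9  -28.6  -36.4  -30.3 -173.6] [146.76 -29.25  86.9 ] [0.5656 0.0342 0.2263] tilt 43.1 dir 33.6 xdir [0.05 0.87 0.49] ydir [ 0.82 -0.31  0.48]
[1, -1, 1, 0.256] [  11    8  -34  -82  -17 -174] [0.538 0.182 0.09 ] [47.9 33.3] y [ 0.54 -0.84 -0.01]
[-0.3, -1, -0.4, 0] [  23    1  -41  -90   -8 -174] [0.442 0.239 0.093] [48.  33.3] y [ 0.54 -0.84 -0.01]
```

```bash
python3 -m creep '[[1,-1,1,0.256,87],[1,-1,1,0.256,87],[1,-1,1,0.256,87],[1,-1,1,0.256,87],[1,-1,1,0.256,87],[1,-1,1,0.256,87],[1,-1,1,0.256,87],[1,-1,1,0.256,87]]'|sed -n 1,3p;python3 st.py
python3 plan.py '[[0.438,0.234,0.09],0.013,0,2]'
```

```text
clock: 17.58
tool_pos: [0.5394, 0.1832, 0.0927]
orientation: [-179.0, -48.2, 31.8]
[  10.4    8.   -33.7  -82.1  -17.  -173.6] [-178.96  -48.23   31.8 ] [0.5394 0.1832 0.0927] tilt 48.2 dir 33.2 xdir [0.57 0.35 0.75] ydir [ 0.54 -0.84 -0.01]
[-0.41, -0.99, -0.27] 0.0 -> [0.446 0.239 0.082] [48.2 33.2] y [ 0.54 -0.84 -0.01] [  13    4  -42 -101  -15 -156] err 0.0
[-0.0, -0.0, -0.0] 0.0 -> [0.446 0.239 0.082] [48.2 33.2] y [ 0.54 -0.84 -0.01] [  13    4  -42 -101  -15 -156] err 0.0
```

```bash
python3 -m creep '[[-0.4,-1,-0.3,0,87],[-0.4,-1,-0.3,0,87],[-0.4,-1,-0.3,0,87],[-0.4,-1,-0.3,0,87],[-0.4,-1,-0.3,0,87],[-0.4,-1,-0.3,0,87],[-0.4,-1,-0.3,0,87],[-0.4,-1,-0.3,0,87]]'|sed -n 1,3p;python3 st.py
python3 plan.py '[[0.438,0.234,0.031],0.013,0,1]'; python3 - <<'E'
from h import *
s=snapshot("top");i=s["img"][200:370,130:300];cv2.imwrite("pics/t1.png",cv2.resize(i,None,fx=3,fy=3));s=snapshot("scene");i=s["img"][140:300,300:480];cv2.imwrite("pics/s1.png",cv2.resize(i,None,fx=3,fy=3))
E
```

```text
clock: 18.25
tool_pos: [0.444, 0.241, 0.0837]
orientation: [-179.2, -48.2, 32.2]
[  14.7    3.3  -42.3  -99.2  -13.9 -158.7] [-179.17  -48.18   32.18] [0.444  0.241  0.0837] tilt 48.2 dir 33.3 xdir [0.56 0.36 0.75] ydir [ 0.54 -0.84 -0.01]
[-0.44, 0.01, 0.42] 0.0 -> [0.446 0.24  0.023] [48.2 33.3] y [ 0.54 -0.84 -0.01] [  -6   20  -52 -125  -35 -111] err 1.0
```

```bash
python3 -m creep '[[-0.1,0,0.1,0,87],[-0.2,0,0.2,0,87],[-0.3,0,0.3,0,87],[-0.4,0,0.4,0,87],[-0.44,0,0.42,0,87],[-0.44,0,0.42,0,87],[-0.44,0,0.42,0,87],[-0.44,0,0.42,0,87]]';python3 st.py
```

```text
clock: 19.02
tool_pos: [0.4444, 0.2427, 0.0226]
orientation: [-179.1, -48.1, 32.1]
force: [-0.2, -0.1, -0.0]
opening: 0.087
[  -6.6   20.   -52.4 -125.6  -36.  -110.1] [-179.07  -48.13   32.09] [0.4444 0.2427 0.0226] tilt 48.1 dir 33.3 xdir [0.57 0.35 0.74] ydir [ 0.54 -0.84 -0.01]
```

```bash
python3 -m creep '[[0,0,0,0,45],[0,0,0,0,45],[0,0,0,0,45],[0,0,0,0,45],[0,0,0,0,45],[0,0,0,0,45],[0,0,0,0,45],[0,0,0,0,45]]'; cat > wp2.py <<'E'
from wp import *
import sys
q=ctrl.get_obs()["joint_pos"];o=ctrl.get_obs()
Rr=FK(q)[1];print("sc",score(Rr))
for s in range(-180,180,10):
    Rt=Rr*R.from_rotvec([0,0,s],degrees=True);y=Rt.as_matrix()[:,1]
    for nm,c,w,balls in(("cL",CL,.058,[(CM,.023)]),("cS",CS,.042,[(CM,.023),(CL,.027)])):
        p=c+Rt.as_matrix()[:,2]*.013;m=clear(p,Rt,w,balls)
        if min(m.values())>.004:print(nm,s,y.round(2),{k:round(float(v)*1e3) for k,v in m.items()})
E
python3 wp2.py
```

```text
clock: 19.68
tool_pos: [0.4444, 0.2431, 0.0228]
orientation: [-179.1, -48.2, 32.1]
force: [-0.3, -0.7, 2.7]
opening: 0.0526
sc [(np.float64(0.014943268810879786), -20), (np.float64(0.005951442896239667), -50)]
cL -180 [-0.54  0.84  0.01] {'bar': 13, 'ball': 36, 'zmin': 66}
cL -170 [-0.44  0.89  0.14] {'bar': 15, 'ball': 24, 'zmin': 59}
cL -160 [-0.32  0.91  0.26] {'bar': 19, 'ball': 20, 'zmin': 53}
cL -150 [-0.19  0.91  0.38] {'bar': 23, 'ball': 24, 'zmin': 48}
cL -140 [-0.05  0.87  0.49] {'bar': 21, 'ball': 27, 'zmin': 44}
cL -130 [0.08 0.81 0.58] {'bar': 22, 'ball': 25, 'zmin': 40}
cL -120 [0.22 0.73 0.65] {'bar': 9, 'ball': 20, 'zmin': 37}
cS -50 [ 0.78 -0.27  0.56] {'bar': 10, 'ball': 6, 'zmin': 32}
cL -40 [ 0.78 -0.42  0.47] {'bar': 9, 'ball': 77, 'zmin': 44}
cL -30 [ 0.75 -0.55  0.36] {'bar': 10, 'ball': 71, 'zmin': 49}
cL -20 [ 0.7  -0.67  0.25] {'bar': 15, 'ball': 65, 'zmin': 54}
cL -10 [ 0.63 -0.77  0.12] {'bar': 14, 'ball': 52, 'zmin': 60}
cL 0 [ 0.54 -0.84 -0.01] {'bar': 13, 'ball': 36, 'zmin': 66}
cL 10 [ 0.44 -0.89 -0.14] {'bar': 15, 'ball': 24, 'zmin': 59}
cL 20 [ 0.32 -0.91 -0.26] {'bar': 19, 'ball': 20, 'zmin': 53}
cL 30 [ 0.19 -0.91 -0.38] {'bar': 23, 'ball': 24, 'zmin': 48}
cL 40 [ 0.05 -0.87 -0.49] {'bar': 21, 'ball': 27, 'zmin': 44}
cL 50 [-0.08 -0.81 -0.58] {'bar': 22, 'ball': 25, 'zmin': 40}
cL 60 [-0.22 -0.73 -0.65] {'bar': 9, 'ball': 20, 'zmin': 37}
cS 130 [-0.78  0.27 -0.56] {'bar': 10, 'ball': 6, 'zmin': 32}
cL 140 [-0.78  0.42 -0.47] {'bar': 9, 'ball': 77, 'zmin': 44}
cL 150 [-0.75  0.55 -0.36] {'bar': 10, 'ball': 71, 'zmin': 49}
cL 160 [-0.7   0.67 -0.25] {'bar': 15, 'ball': 65, 'zmin': 54}
cL 170 [-0.63  0.77 -0.12] {'bar': 14, 'ball': 52, 'zmin': 60}
```

Large ball gripped (opening 52.6 mm). Next is the transfer towards its cup.

```bash
cat > plan2.py <<'E'
from clr import *
from sim2 import call,td
from plant import ctrl
import sys,json
# args: list of [tcp waypoint xyz, turn_deg, ncalls]
q=ctrl.get_obs()["joint_pos"];w=ctrl.get_obs()["opening"]
for c,turn,n in json.loads(sys.argv[1]):
    rem=turn
    for k in range(n):
        p,Rr=FK(q);s=np.clip(Rr.inv().apply(np.array(c)-p)/.1,-1,1).round(2);t=float(np.clip(rem/180,-.31,.31).round(3))
        # midpath check
        for r in (3,5,8):
            q2=call(q,s*.1,t*180,rows=r);p2,R2=FK(q2);m=clear(p2,R2,w,[(CM,.023)])
            if r<8:print("      ",p2.round(3),{a:round(float(b)*1e3) for a,b in m.items()})
        rem-=t*180;q=q2
        print(s.tolist(),t,"->",p2.round(3),np.round(td(q),1),q.round(0).astype(int),{a:round(float(b)*1e3) for a,b in m.items()},"e",(1e3*np.linalg.norm(p2-c)).round())
E
python3 plan2.py '[[[0.44,0.15,0.16],20,1],[[0.46,0.0,0.2],0,2],[[0.508,-0.13,0.16],0,2],[[0.571,-0.091,0.092],0,2]]'
```

```text
[0.443 0.198 0.049] {'bar': 167, 'ball': 319, 'zmin': 30}
       [0.45  0.179 0.072] {'bar': 148, 'ball': 303, 'zmin': 53}
[0.69, 0.75, -1.0] 0.111 -> [0.458 0.165 0.095] [50.8 32.5] [  -1    2  -43  -93  -25 -174] {'bar': 134, 'ball': 291, 'zmin': 76} e 69.0
       [0.467 0.069 0.114] {'bar': 103, 'ball': 205, 'zmin': 94}
       [0.469 0.035 0.124] {'bar': 94, 'ball': 177, 'zmin': 104}
[0.72, 1.0, -1.0] 0.0 -> [0.469 0.028 0.128] [53.8 32.1] [ -23    2  -39  -78  -43 -174] {'bar': 92, 'ball': 171, 'zmin': 109} e 78.0
       [ 0.456 -0.008  0.162] {'bar': 79, 'ball': 153, 'zmin': 143}
       [ 0.456 -0.008  0.163] {'bar': 79, 'ball': 153, 'zmin': 144}
[0.48, 0.04, -0.61] 0.0 -> [ 0.456 -0.008  0.163] [56.5 31.9] [ -31    0  -38  -74  -50 -174] {'bar': 79, 'ball': 153, 'zmin': 144} e 38.0
       [ 0.497 -0.103  0.167] {'bar': 14, 'ball': 68, 'zmin': 148}
       [ 0.497 -0.103  0.167] {'bar': 14, 'ball': 68, 'zmin': 148}
[0.26, 1.0, -0.15] 0.0 -> [ 0.497 -0.103  0.167] [56.5 31.9] [ -39    8  -29  -70  -57 -173] {'bar': 14, 'ball': 68, 'zmin': 148} e 30.0
       [ 0.508 -0.13   0.16 ] {'bar': 5, 'ball': 45, 'zmin': 140}
       [ 0.508 -0.13   0.16 ] {'bar': 5, 'ball': 45, 'zmin': 140}
[0.0, 0.3, -0.0] 0.0 -> [ 0.508 -0.13   0.16 ] [56.5 31.9] [ -41   11  -26  -70  -58 -172] {'bar': 5, 'ball': 45, 'zmin': 140} e 1.0
       [ 0.571 -0.091  0.092] {'bar': 28, 'ball': 20, 'zmin': 73}
       [ 0.571 -0.091  0.092] {'bar': 28, 'ball': 20, 'zmin': 73}
[-0.15, 0.04, 0.99] 0.0 -> [ 0.571 -0.091  0.092] [56.5 31.9] [ -35   20  -26  -79  -51 -163] {'bar': 28, 'ball': 20, 'zmin': 73} e 0.0
       [ 0.571 -0.091  0.092] {'bar': 28, 'ball': 20, 'zmin': 73}
       [ 0.571 -0.091  0.092] {'bar': 28, 'ball': 20, 'zmin': 73}
[0.0, 0.0, 0.0] 0.0 -> [ 0.571 -0.091  0.092] [56.5 31.9] [ -35   20  -26  -79  -51 -163] {'bar': 28, 'ball': 20, 'zmin': 73} e 0.0
```

```bash
python3 plan2.py '[[[0.44,0.15,0.16],-20,1],[[0.46,0.0,0.2],0,2],[[0.508,-0.13,0.16],0,2],[[0.571,-0.091,0.092],0,1]]'|grep -- "->"
```

```text
[0.69, 0.75, -1.0] -0.111 -> [0.462 0.159 0.128] [49.  33.7] [  19   -5  -42  -68  -12 -174] {'bar': 128, 'ball': 296, 'zmin': 110} e 40.0
[-0.47, 1.0, -1.0] 0.0 -> [0.454 0.022 0.185] [49.  33.7] [  -9  -10  -37  -58  -37 -168] {'bar': 83, 'ball': 204, 'zmin': 166} e 27.0
[-0.0, 0.22, -0.15] 0.0 -> [0.46  0.001 0.2  ] [49.  33.7] [ -12   -9  -35  -56  -41 -168] {'bar': 73, 'ball': 198, 'zmin': 182} e 1.0
[-0.93, 1.0, 0.02] 0.0 -> [ 0.5   -0.122  0.157] [49.  33.7] [ -33    7  -26  -61  -53 -147] {'bar': -10, 'ball': 94, 'zmin': 138} e 11.0
[0.0, 0.11, -0.0] 0.0 -> [ 0.508 -0.13   0.16 ] [49.  33.7] [ -33    8  -25  -60  -53 -148] {'bar': -17, 'ball': 94, 'zmin': 141} e 1.0
[-0.03, 0.02, 1.0] 0.0 -> [ 0.571 -0.091  0.092] [49.  33.7] [ -27   17  -24  -68  -45 -141] {'bar': 1, 'ball': 76, 'zmin': 74} e 0.0
```

```bash
python3 plan2.py '[[[0.44,0.15,0.16],-55,1],[[0.44,0.05,0.2],-55,1],[[0.46,0.0,0.2],-45,1],[[0.5,-0.12,0.17],0,1],[[0.571,-0.091,0.102],0,2]]'; echo; python3 plan2.py '[[[0.44,0.15,0.16],-55,1],[[0.44,0.05,0.2],-55,1],[[0.46,0.0,0.2],-45,1],[[0.5,-0.06,0.16],0,1],[[0.571,-0.091,0.102],0,1]]'|tail -6
```

```text
[0.455 0.187 0.095] {'bar': 151, 'ball': 314, 'zmin': 75}
       [0.461 0.162 0.133] {'bar': 128, 'ball': 317, 'zmin': 106}
[0.69, 0.75, -1.0] -0.306 -> [0.463 0.16  0.133] [48.6 33.8] [  30   -6  -45  -55   -3 -159] {'bar': 132, 'ball': 341, 'zmin': 100} e 37.0
       [0.442 0.057 0.198] {'bar': 130, 'ball': 279, 'zmin': 162}
       [0.443 0.052 0.197] {'bar': 139, 'ball': 251, 'zmin': 162}
[-0.65, 0.44, -1.0] -0.306 -> [0.443 0.052 0.197] [48.6 33.8] [  6 -15 -41 -49 -28 -96] {'bar': 152, 'ball': 229, 'zmin': 161} e 4.0
       [0.46  0.001 0.202] {'bar': 102, 'ball': 182, 'zmin': 171}
       [ 0.46 -0.    0.2 ] {'bar': 82, 'ball': 185, 'zmin': 174}
[-0.48, -0.24, -0.13] -0.25 -> [ 0.46 -0.    0.2 ] [48.6 33.8] [-12  -9 -35 -55 -41 -34] {'bar': 73, 'ball': 181, 'zmin': 178} e 1.0
       [ 0.493 -0.094  0.18 ] {'bar': 14, 'ball': 93, 'zmin': 158}
       [ 0.493 -0.094  0.18 ] {'bar': 14, 'ball': 93, 'zmin': 158}
[-0.13, -1.0, -0.05] 0.0 -> [ 0.493 -0.094  0.18 ] [48.6 33.8] [-28   2 -27 -59 -51 -19] {'bar': 14, 'ball': 93, 'zmin': 158} e 29.0
       [ 0.57  -0.091  0.103] {'bar': 6, 
[... 293 characters left out ...]
.57  -0.091  0.102] {'bar': 6, 'ball': 34, 'zmin': 80}
[-0.0, -0.0, 0.01] 0.0 -> [ 0.57  -0.091  0.102] [48.6 33.8] [-26  15 -23 -67 -45  -9] {'bar': 6, 'ball': 34, 'zmin': 80} e 1.0

       [ 0.5  -0.06  0.16] {'bar': 29, 'ball': 99, 'zmin': 138}
       [ 0.5  -0.06  0.16] {'bar': 29, 'ball': 99, 'zmin': 138}
[-0.04, -0.78, 0.27] 0.0 -> [ 0.5  -0.06  0.16] [48.6 33.8] [-24   3 -30 -62 -46 -18] {'bar': 29, 'ball': 99, 'zmin': 138} e 0.0
       [ 0.57  -0.091  0.102] {'bar': 6, 'ball': 34, 'zmin': 80}
       [ 0.57  -0.091  0.102] {'bar': 6, 'ball': 34, 'zmin': 80}
[-0.14, -0.65, 0.69] 0.0 -> [ 0.57  -0.091  0.102] [48.6 33.8] [-26  15 -23 -67 -45  -9] {'bar': 6, 'ball': 34, 'zmin': 80} e 1.0
```

```bash
python3 -m creep '[[0.2,0.2,-0.3,0,45],[0.5,0.5,-0.7,-0.05,45],[0.69,0.75,-1,-0.1,45],[0.69,0.75,-1,-0.14,45],[0.69,0.75,-1,-0.18,45],[0.69,0.75,-1,-0.22,45],[0.69,0.75,-1,-0.26,45],[0.69,0.75,-1,-0.3,45]]';python3 st.py
python3 plan2.py '[[[0.44,0.05,0.2],-55,1],[[0.46,0.0,0.19],-45,1],[[0.5,-0.08,0.15],0,1]]'|grep -- "->"
```

```text
clock: 20.35
tool_pos: [0.4664, 0.1606, 0.1376]
orientation: [147.8, -38.6, 80.2]
force: [-0.2, -0.0, -2.7]
opening: 0.0527
[  26.    -5.8  -43.2  -57.    -7.9 -173.5] [147.8  -38.56  80.24] [0.4664 0.1606 0.1376] tilt 48.6 dir 34.9 xdir [0.13 0.77 0.62] ydir [ 0.78 -0.47  0.42]
[-0.5, 0.56, -1.0] -0.306 -> [0.443 0.051 0.197] [48.6 34.9] [   3  -14  -40  -51  -31 -112] {'bar': 138, 'ball': 250, 'zmin': 161} e 4.0
[-0.52, -0.15, -0.07] -0.25 -> [ 0.46 -0.    0.19] [48.6 34.9] [-14  -8 -35 -57 -42 -50] {'bar': 96, 'ball': 172, 'zmin': 159} e 0.0
[-0.38, -0.89, 0.17] 0.0 -> [ 0.501 -0.08   0.15 ] [48.6 34.9] [-27   5 -28 -62 -49 -34] {'bar': 55, 'ball': 80, 'zmin': 119} e 1.0
```

```bash
python3 -m creep '[[-0.5,0.56,-1,-0.04,45],[-0.5,0.56,-1,-0.08,45],[-0.5,0.56,-1,-0.12,45],[-0.5,0.56,-1,-0.16,45],[-0.5,0.56,-1,-0.2,45],[-0.5,0.56,-1,-0.24,45],[-0.5,0.56,-1,-0.28,45],[-0.5,0.56,-1,-0.32,45]]'|sed -n 1,3p;python3 st.py
python3 plan2.py '[[[0.46,0.0,0.17],-58,1],[[0.5,-0.08,0.14],0,1]]'|grep -- "->"
```

```text
clock: 21.02
tool_pos: [0.4378, 0.0523, 0.1909]
orientation: [131.8, -1.9, 123.3]
[   3.2  -14.4  -40.6  -51.   -30.3 -113.2] [131.83  -1.87 123.31] [0.4378 0.0523 0.1909] tilt 48.2 dir 35.0 xdir [-0.55  0.84  0.03] ydir [0.57 0.35 0.74]
[-0.55, -0.22, 0.06] -0.31 -> [0.46 0.   0.17] [48.2 35. ] [-15  -5 -36 -60 -41 -36] {'bar': 88, 'ball': 166, 'zmin': 143} e 1.0
[-0.28, -0.9, 0.1] 0.0 -> [ 0.5  -0.08  0.14] [48.2 35. ] [-28   6 -29 -62 -48 -23] {'bar': 48, 'ball': 76, 'zmin': 113} e 0.0
```

```bash
python3 -m creep '[[-0.3,-0.1,0,-0.04,45],[-0.55,-0.22,0.06,-0.08,45],[-0.55,-0.22,0.06,-0.12,45],[-0.55,-0.22,0.06,-0.16,45],[-0.55,-0.22,0.06,-0.2,45],[-0.55,-0.22,0.06,-0.24,45],[-0.55,-0.22,0.06,-0.28,45],[-0.55,-0.22,0.06,-0.32,45]]'|sed -n 1,3p;python3 st.py
python3 - <<'E'
from h import *
from tri import tri
for n,b in(("top",(290,190,490,340)),("scene",(120,130,400,340))):
    s=snapshot(n);c=s["img"][b[1]:b[3],b[0]:b[2]];k=800/c.shape[1];cv2.imwrite(f"pics/h_{n}.png",cv2.resize(c,None,fx=k,fy=k,interpolation=cv2.INTER_CUBIC))
E
python3 plan2.py '[[[0.51,-0.09,0.12],0,1],[[0.571,-0.091,0.092],0,1]]'
```

```text
clock: 21.68
tool_pos: [0.459, 0.0016, 0.1683]
orientation: [142.2, 32.4, 159.7]
[-14.7  -5.2 -35.6 -59.7 -41.2 -43.5] [142.19  32.4  159.65] [0.459  0.0016 0.1683] tilt 48.2 dir 35.0 xdir [-0.79  0.29 -0.54] ydir [-0.03  0.85  0.52]
       [ 0.51  -0.086  0.122] {'bar': 54, 'ball': 58, 'zmin': 93}
       [ 0.51  -0.086  0.122] {'bar': 54, 'ball': 58, 'zmin': 93}
[-0.41, -1.0, 0.25] 0.0 -> [ 0.51  -0.086  0.122] [48.2 35. ] [-28   9 -28 -64 -48 -27] {'bar': 54, 'ball': 58, 'zmin': 93} e 5.0
       [ 0.571 -0.091  0.092] {'bar': 19, 'ball': 35, 'zmin': 62}
       [ 0.571 -0.091  0.092] {'bar': 19, 'ball': 35, 'zmin': 62}
[-0.33, -0.22, 0.55] 0.0 -> [ 0.571 -0.091  0.092] [48.2 35. ] [-26  17 -23 -67 -45 -25] {'bar': 19, 'ball': 35, 'zmin': 62} e 0.0
```

```bash
python3 - <<'E'
from tri import *
from plant import ctrl
o=ctrl.get_obs();Rr=R.from_euler('xyz',o["orientation"],degrees=True)
p,e=tri((319.4,310.2),(283.3,208.4));print(p,e,"tool frame mm",(Rr.inv().apply(p-o["tool_pos"])*1e3).round(1))
p2=p+[0,0,.004];print("corr",(Rr.inv().apply(p2-o["tool_pos"])*1e3).round(1))
E
```

```text
[ 0.4536 -0.0056  0.1784] 2.1 tool frame mm [ -3.1  -1.  -13.1]
corr [ -5.2   1.1 -15.8]
```

The held ball triangulates to tool frame (-3,0,-14) mm. The target TCP above the large cup is about (0.5695,-0.089), with contact expected at TCP z of about 0.068–0.073.

```bash
python3 -m creep '[[-0.2,-0.4,0.1,0,45],[-0.4,-0.8,0.2,0,45],[-0.4,-1,0.25,0,45],[-0.4,-1,0.25,0,45],[-0.4,-1,0.25,0,45],[-0.4,-1,0.25,0,45],[-0.4,-1,0.25,0,45],[-0.4,-1,0.25,0,45]]';python3 st.py
python3 plan2.py '[[[0.5695,-0.089,0.09],0,1]]'
```

```text
clock: 22.45
tool_pos: [0.5095, -0.0839, 0.1229]
orientation: [142.0, 32.3, 159.4]
force: [-0.1, 0.4, -1.9]
opening: 0.0528
[-28.3   9.3 -28.  -63.9 -47.9 -27.4] [141.97  32.34 159.35] [ 0.5095 -0.0839  0.1229] tilt 48.3 dir 35.0 xdir [-0.79  0.3  -0.53] ydir [-0.03  0.85  0.52]
       [ 0.57  -0.089  0.09 ] {'bar': 22, 'ball': 36, 'zmin': 60}
       [ 0.57  -0.089  0.09 ] {'bar': 22, 'ball': 36, 'zmin': 60}
[-0.31, -0.23, 0.57] 0.0 -> [ 0.57  -0.089  0.09 ] [48.3 35. ] [-26  17 -23 -67 -45 -25] {'bar': 22, 'ball': 36, 'zmin': 60} e 0.0
```

```bash
python3 -m creep '[[-0.06,-0.05,0.11,0,45],[-0.12,-0.1,0.22,0,45],[-0.18,-0.14,0.34,0,45],[-0.25,-0.18,0.46,0,45],[-0.31,-0.23,0.57,0,45],[-0.31,-0.23,0.57,0,45],[-0.31,-0.23,0.57,0,45],[-0.31,-0.23,0.57,0,45]]'; python3 st.py
python3 - <<'E'
from h import *
o=ctrl.get_obs();Rr=R.from_euler('xyz',o["orientation"],degrees=True)
for d in((0,0,-.01),(.01,0,0),(0,.01,0)):print(d,(Rr.inv().apply(d)*10).round(3))
for n,b in(("top",(330,220,430,300)),("scene",(220,250,340,340))):
    s=snapshot(n);c=s["img"][b[1]:b[3],b[0]:b[2]];k=640/c.shape[1];cv2.imwrite(f"pics/p_{n}.png",cv2.resize(c,None,fx=k,fy=k,interpolation=cv2.INTER_CUBIC))
E
```

```text
clock: 23.12
tool_pos: [0.5694, -0.0886, 0.0893]
orientation: [142.0, 32.3, 159.4]
force: [-0.0, 0.3, -2.0]
opening: 0.0529
[-26.3  16.8 -23.4 -67.  -45.3 -24.8] [141.99  32.33 159.4 ] [ 0.5694 -0.0886  0.0893] tilt 48.3 dir 35.0 xdir [-0.79  0.3  -0.53] ydir [-0.03  0.85  0.52]
(0, 0, -0.01) [ 0.053 -0.052  0.067]
(0.01, 0, 0) [-0.079 -0.003  0.061]
(0, 0.01, 0) [0.03  0.085 0.043]
```

Scene view shows the ball at about (314,207) against a rim centre of about (329,298) in the crop, some 3 mm off to the left. I'll correct that while lowering 10 mm, then feel for contact.

```bash
python3 -m creep '[[0.01,-0.01,0.02,0,45],[0.02,-0.01,0.04,0,45],[0.03,-0.02,0.06,0,45],[0.046,-0.032,0.088,0,45],[0.046,-0.032,0.088,0,45],[0.046,-0.032,0.088,0,45],[0.046,-0.032,0.088,0,45],[0.046,-0.032,0.088,0,45]]'
python3 -m creep '[[0.01,-0.01,0.01,0,45],[0.021,-0.021,0.027,0,45],[0.021,-0.021,0.027,0,45],[0.021,-0.021,0.027,0,45],[0.021,-0.021,0.027,0,45],[0.021,-0.021,0.027,0,45],[0.021,-0.021,0.027,0,45],[0.021,-0.021,0.027,0,45]]'
```

```text
clock: 23.88
tool_pos: [0.5722, -0.0879, 0.0828]
orientation: [142.0, 32.7, 159.5]
force: [-21.7, -6.8, 37.1]
opening: 0.0528
clock: 24.55
tool_pos: [0.5725, -0.088, 0.0805]
orientation: [141.9, 32.8, 159.5]
force: [-30.1, -8.9, 52.4]
opening: 0.0523
```

Contact came early, and the picture explains it: the lower finger is slanted and its tip rests on the cup rim, so the ball isn't seated. I'll back up, level the jaws (turn about -43°) and re-approach.

```bash
python3 plan2.py '[[[0.56,-0.092,0.098],0,1],[[0.54,-0.09,0.105],-43,1],[[0.57,-0.09,0.093],0,1],[[0.57,-0.09,0.08],0,1],[[0.57,-0.09,0.07],0,1]]'
```

```text
[ 0.56  -0.092  0.099] {'bar': 25, 'ball': 38, 'zmin': 69}
       [ 0.56  -0.092  0.099] {'bar': 25, 'ball': 38, 'zmin': 69}
[-0.01, 0.07, -0.21] 0.0 -> [ 0.56  -0.092  0.099] [48.6 34.8] [-27  15 -24 -67 -46 -25] {'bar': 25, 'ball': 38, 'zmin': 69} e 1.0
       [ 0.54  -0.09   0.105] {'bar': 25, 'ball': 37, 'zmin': 85}
       [ 0.54  -0.09   0.105] {'bar': 13, 'ball': 41, 'zmin': 93}
[0.13, 0.06, -0.16] -0.239 -> [ 0.54  -0.09   0.105] [48.6 34.8] [-28  13 -26 -66 -47  18] {'bar': 5, 'ball': 49, 'zmin': 98} e 0.0
       [ 0.57  -0.09   0.093] {'bar': 3, 'ball': 51, 'zmin': 85}
       [ 0.57  -0.09   0.093] {'bar': 3, 'ball': 51, 'zmin': 85}
[-0.07, -0.17, 0.27] 0.0 -> [ 0.57  -0.09   0.093] [48.6 34.8] [-26  17 -23 -67 -46  19] {'bar': 3, 'ball': 51, 'zmin': 85} e 1.0
       [ 0.57 -0.09  0.08] {'bar': 9, 'ball': 42, 'zmin': 73}
       [ 0.57 -0.09  0.08] {'bar': 9, 'ball': 42, 'zmin': 73}
[0.09, -0.01, 0.08] 0.0 -> [ 0.57 -0.09  0.08] [48.6 34.8] [-27  18 -23 -68 -45  21] {'bar': 9, 'ball': 42, 'zmin': 73} e 1.0
       [ 0.57 -0.09  0.07] {'bar': 15, 'ball': 34, 'zmin': 62}
       [ 0.57 -0.09  0.07] {'bar': 15, 'ball': 34, 'zmin': 62}
[0.08, 0.0, 0.07] 0.0 -> [ 0.57 -0.09  0.07] [48.6 34.8] [-28  19 -24 -70 -45  23] {'bar': 15, 'ball': 34, 'zmin': 62} e 0.0
```

```bash
python3 -m creep '[[-0.03,0.03,-0.05,0,45],[-0.06,0.06,-0.09,0,45],[-0.06,0.06,-0.13,0,45],[-0.05,0.06,-0.18,0,45],[-0.05,0.06,-0.2,0,45],[-0.05,0.06,-0.2,0,45],[-0.05,0.06,-0.2,0,45],[-0.05,0.06,-0.2,0,45]]'; python3 st.py
```

```text
clock: 25.22
tool_pos: [0.5632, -0.0916, 0.0932]
orientation: [142.0, 32.3, 159.4]
force: [0.1, -0.1, -2.2]
opening: 0.0528
[-26.8  16.1 -23.7 -66.4 -45.8 -25.2] [141.98  32.25 159.35] [ 0.5632 -0.0916  0.0932] tilt 48.2 dir 35.0 xdir [-0.79  0.3  -0.53] ydir [-0.03  0.85  0.52]
```

```bash
cat > tgt.py <<'E'
from h import *
import sys,json
# center target, ball in tool frame(mm), turn deg -> shift units for one call
a=json.loads(sys.argv[1]);c=np.array(a[0]);b=np.array(a[1])/1e3;turn=a[2]
o=ctrl.get_obs();R0=R.from_euler('xyz',o["orientation"],degrees=True);R1=R0*R.from_rotvec([0,0,turn],degrees=True)
tcp=c-R1.apply(b);print("tcp",tcp.round(4),"shift",(R0.inv().apply(tcp-o["tool_pos"])*10).round(3),"turn",round(turn/180,3),"y",R1.as_matrix()[:,1].round(2),"now centre",(o["tool_pos"]+R0.apply(b)).round(4))
E
python3 tgt.py '[[0.5642,-0.0945,0.098],[-3,0,-14],-28]'; python3 tgt.py '[[0.5642,-0.0945,0.098],[-3,0,-14],-43]'
```

```text
tcp [ 0.5707 -0.0889  0.0865] shift [-0.016 -0.014  0.102] turn -0.156 y [-0.4   0.89  0.21] now centre [ 0.557  -0.0985  0.1041]
tcp [ 0.5711 -0.0896  0.0864] shift [-0.02  -0.02   0.102] turn -0.239 y [-0.56  0.83  0.02] now centre [ 0.557  -0.0985  0.1041]
```

```bash
python3 -m creep '[[0,0,0,-0.04,45],[0,0,0,-0.08,45],[0,0,0.02,-0.12,45],[0,0,0.04,-0.16,45],[-0.01,-0.01,0.06,-0.18,45],[-0.02,-0.02,0.08,-0.18,45],[-0.02,-0.02,0.1,-0.18,45],[-0.02,-0.02,0.1,-0.18,45]]'; python3 st.py; python3 - <<'E'
from h import *
for n,b in(("scene",(220,250,340,340)),):
    s=snapshot(n);c=s["img"][b[1]:b[3],b[0]:b[2]];k=640/c.shape[1];cv2.imwrite(f"pics/p2_{n}.png",cv2.resize(c,None,fx=k,fy=k,interpolation=cv2.INTER_CUBIC))
E
```

```text
clock: 25.88
tool_pos: [0.5711, -0.0895, 0.0866]
orientation: [166.9, 46.8, -162.7]
force: [-0.3, 0.2, -2.1]
opening: 0.0529
[-26.3  17.2 -23.2 -67.2 -45.3   7.7] [ 166.85   46.83 -162.72] [ 0.5711 -0.0895  0.0866] tilt 48.2 dir 35.0 xdir [-0.65 -0.2  -0.73] ydir [-0.45  0.88  0.16]
```

```bash
python3 tgt.py '[[0.5645,-0.0942,0.0945],[-3,0,-14],-12.4]'
```

```text
tcp [ 0.5714 -0.0894  0.0829] shift [ 0.024 -0.006  0.029] turn -0.069 y [-0.58  0.82 -0.01] now centre [ 0.5644 -0.095   0.0982]
```

```bash
python3 -m creep '[[0,0,0,-0.03,45],[0,0,0,-0.069,45],[0.008,0,0.01,-0.069,45],[0.016,0,0.02,-0.069,45],[0.024,-0.006,0.029,-0.069,45],[0.024,-0.006,0.029,-0.069,45],[0.024,-0.006,0.029,-0.069,45],[0.024,-0.006,0.029,-0.069,45]]'; python3 tgt.py '[[0.5645,-0.0942,0.0915],[-3,0,-14],0]'
```

```text
clock: 26.6
tool_pos: [0.5714, -0.0896, 0.0833]
orientation: [-179.4, 48.2, -144.3]
force: [-0.0, 0.4, -2.2]
opening: 0.0528
tcp [ 0.5714 -0.0894  0.0799] shift [0.024 0.002 0.023] turn 0.0 y [-0.58  0.82 -0.01] now centre [ 0.5645 -0.0944  0.0948]
```

```bash
python3 -m creep '[[0.01,0,0.009,0,45],[0.02,0,0.018,0,45],[0.03,0,0.027,0,45],[0.03,0,0.027,0,45],[0.03,0,0.027,0,45],[0.03,0,0.027,0,45],[0.03,0,0.027,0,45],[0.03,0,0.027,0,45]]'
```

```text
clock: 27.27
tool_pos: [0.5716, -0.0896, 0.0794]
orientation: [-179.3, 48.2, -144.1]
force: [0.8, -0.2, -1.3]
opening: 0.0526
```

```bash
python3 -m creep '[[0.004,0,0.004,0,45],[0.008,0,0.007,0,45],[0.012,0,0.01,0,45],[0.016,0,0.014,0,45],[0.02,0,0.018,0,45],[0.02,0,0.018,0,45],[0.02,0,0.018,0,45],[0.02,0,0.018,0,45]]'
```

```text
clock: 27.93
tool_pos: [0.5715, -0.0896, 0.0766]
orientation: [-179.4, 48.2, -144.1]
force: [0.4, -0.2, -2.2]
opening: 0.0531
```

```bash
python3 -m creep '[[0.004,0,0.004,0,45],[0.008,0,0.007,0,45],[0.012,0,0.01,0,45],[0.016,0,0.014,0,45],[0.02,0,0.018,0,45],[0.02,0,0.018,0,45],[0.02,0,0.018,0,45],[0.02,0,0.018,0,45]]'
```

```text
clock: 28.6
tool_pos: [0.5715, -0.0896, 0.0739]
orientation: [-179.4, 48.2, -144.1]
force: [-0.1, -0.4, -1.2]
opening: 0.0527
```

```bash
python3 -m creep '[[0.004,0,0.004,0,45],[0.008,0,0.007,0,45],[0.012,0,0.01,0,45],[0.016,0,0.014,0,45],[0.02,0,0.018,0,45],[0.02,0,0.018,0,45],[0.02,0,0.018,0,45],[0.02,0,0.018,0,45]]'
```

```text
clock: 29.27
tool_pos: [0.5716, -0.0896, 0.0712]
orientation: [-179.4, 48.2, -144.1]
force: [0.0, 0.3, -2.7]
opening: 0.053
```

```bash
python3 -m creep '[[0.004,0,0.004,0,45],[0.008,0,0.007,0,45],[0.012,0,0.01,0,45],[0.016,0,0.014,0,45],[0.02,0,0.018,0,45],[0.02,0,0.018,0,45],[0.02,0,0.018,0,45],[0.02,0,0.018,0,45]]';  python3 - <<'E'
from h import *
for n,b in(("scene",(220,250,340,340)),):
    s=snapshot(n);c=s["img"][b[1]:b[3],b[0]:b[2]];k=640/c.shape[1];cv2.imwrite(f"pics/p3_{n}.png",cv2.resize(c,None,fx=k,fy=k,interpolation=cv2.INTER_CUBIC))
E
```

```text
clock: 29.93
tool_pos: [0.5719, -0.0895, 0.0697]
orientation: [-179.3, 48.3, -144.1]
force: [-5.0, -1.0, 8.2]
opening: 0.0531
```

```bash
python3 - <<'E'
from h import *
o=ctrl.get_obs();Rr=R.from_euler('xyz',o["orientation"],degrees=True)
for d in([-.002,-.0004,-.0008],[-.001,0,0],[0,0,-.001]):print(d,(Rr.inv().apply(d)*10).round(4))
E
```

```text
[-0.002, -0.0004, -0.0008] [ 0.0183  0.0084 -0.0086]
[-0.001, 0, 0] [ 0.0054  0.0058 -0.0061]
[0, 0, -0.001] [0.0075 0.0001 0.0066]
```

```bash
python3 -m creep '[[0.005,0.002,-0.002,0,45],[0.01,0.004,-0.004,0,45],[0.014,0.006,-0.006,0,45],[0.018,0.008,-0.009,0,45],[0.018,0.008,-0.009,0,45],[0.018,0.008,-0.009,0,45],[0.018,0.008,-0.009,0,45],[0.018,0.008,-0.009,0,45]]'
```

```text
clock: 30.65
tool_pos: [0.5711, -0.0901, 0.0694]
orientation: [-179.2, 48.4, -144.0]
force: [0.7, -0.2, 5.9]
opening: 0.0527
```

Lateral force is balanced, with about 8 N resting in the dimple. I'll open gently.

```bash
python3 -m creep '[[0,0,0,0,54],[0,0,0,0,56],[0,0,0,0,60],[0,0,0,0,64],[0,0,0,0,66],[0,0,0,0,66],[0,0,0,0,66],[0,0,0,0,66]]'; python3 st.py; python3 - <<'E'
from h import *
for n,b in(("scene",(220,250,340,340)),):
    s=snapshot(n);c=s["img"][b[1]:b[3],b[0]:b[2]];k=640/c.shape[1];cv2.imwrite(f"pics/p4_{n}.png",cv2.resize(c,None,fx=k,fy=k,interpolation=cv2.INTER_CUBIC))
from clr import *
o=ctrl.get_obs();Rr=R.from_euler('xyz',o["orientation"],degrees=True)
z=Rr.as_matrix()[:,2]
for d in(0,.03,.06,.1,.14):print(d,clear(o["tool_pos"]-z*d,Rr,.066,[(CM,.023)]))
E
```

```text
clock: 31.32
tool_pos: [0.5695, -0.09, 0.0677]
orientation: [-179.4, 48.2, -144.1]
force: [-0.2, -0.0, 0.3]
opening: 0.0664
[-27.3  19.3 -23.6 -69.1 -45.   24. ] [-179.37   48.23 -144.15] [ 0.5695 -0.09    0.0677] tilt 48.2 dir 35.0 xdir [-0.54 -0.39 -0.75] ydir [-0.58  0.82 -0.01]
0 {'bar': np.float64(0.01550017844324469), 'ball': np.float64(0.035173932475430165), 'zmin': np.float64(0.06019914407399486)}
0.03 {'bar': np.float64(0.015500178443244667), 'ball': np.float64(0.03517393247543016), 'zmin': np.float64(0.0801810644567554)}
0.06 {'bar': np.float64(0.0013239018518808269), 'ball': np.float64(0.03517393247543014), 'zmin': np.float64(0.10016298483951594)}
0.1 {'bar': np.float64(-0.011726397877446223), 'ball': np.float64(0.046273040624279706), 'zmin': np.float64(0.12680554534986332)}
0.14 {'bar': np.float64(-0.009013950829309777), 'ball': np.float64(0.07399274230289876), 'zmin': np.float64(0.1534481058602107)}
```

```bash
python3 - <<'E'
from h import *
from clr import *
o=ctrl.get_obs();Rr=R.from_euler('xyz',o["orientation"],degrees=True);z=Rr.as_matrix()[:,2]
print((Rr.inv().apply(-X*.06)*10).round(2))
for d,e in((.045,0),(.045,.02),(.045,.04),(.045,.06),(.06,.06)):print(d,e,clear(o["tool_pos"]-z*d-X*e,Rr,.066,[(CM,.023),(CL,.027)]),o["tool_pos"]-z*d-X*e)
E
python3 - <<'E'
from clr import *
from sim2 import call,td
from plant import ctrl
q=ctrl.get_obs()["joint_pos"]
p,Rr=FK(q);z=Rr.as_matrix()[:,2]
q=call(q,Rr.inv().apply(-z*.045-X*.06),0);print(FK(q)[0].round(3),np.round(td(q),1))
def go(c,n,off=.013):
    global q
    for k in range(n):
        p,Rr=FK(q);g=np.array(c)+Rr.as_matrix()[:,2]*off;s=np.clip(Rr.inv().apply(g-p)/.1,-1,1).round(2)
        q=call(q,s*.1,0);p,Rr=FK(q);print(s.tolist(),p.round(3),np.round(td(q),1),q.round(0).astype(int),"e",round(1e3*np.linalg.norm(p-g)))
go((.579,.287,.09),5);go((.579,.287,.023),1)
E
```

```text
[ 0.22  0.49 -0.26]
0.045 0 {'bar': np.float64(0.011174210907738766), 'ball': np.float64(0.015517430599474882), 'zmin': np.float64(0.09017202464813567)} [ 0.5420361  -0.10925405  0.09765336]
0.045 0.02 {'bar': np.float64(0.011094206642853672), 'ball': np.float64(0.013208829820953224), 'zmin': np.float64(0.09017202464813567)} [ 0.52324224 -0.10241365  0.09765336]
0.045 0.04 {'bar': np.float64(0.018060917731696702), 'ball': np.float64(0.01989967451139406), 'zmin': np.float64(0.09017202464813567)} [ 0.50444839 -0.09557325  0.09765336]
0.045 0.06 {'bar': np.float64(0.034426202242526655), 'ball': np.float64(0.030125292145135794), 'zmin': np.float64(0.09017202464813567)} [ 0.48565454 -0.08873284  0.09765336]
0.06 0.06 {'bar': np.float64(0.03442620224252673), 'ball': np.float64(0.04454797481924558), 'zmin': np.float64(0.10016298483951594)} [ 0.47648967 -0.09515046  0.10764432]
[ 0.486 -0.089  0.098] [48.2 35. ]
[-1.0, 1.0, 1.0] [0.543 0.074 0.105] [48.2 35. ] [ -6   8 -32 -73 -30  11] e 224
[-0.92, 1.0, 1.0] [0.596 0.234 0.106] [48.2 35. ] [ 22  11 -28 -70 -11 -11] e 64
[0.0, 0.53, 0.36] [0.587 0.293 0.082] [48.2 35. ] [ 25  15 -26 -81  -8  -1] e 1
[0.0, -0.0, 0.0] [0.587 0.293 0.082] [48.2 35. ] [ 25  15 -26 -81  -8  -1] e 1
[0.0, -0.0, 0.0] [0.587 0.293 0.082] [48.2 35. ] [ 25  15 -26 -81  -8  -1] e 1
[0.5, 0.0, 0.45] [0.587 0.293 0.015] [48.2 35. ] [   8   24  -31 -116  -22   47] e 1
```

```bash
python3 -m creep '[[0,0,-0.15,0,66],[0,0,-0.3,0,66],[0,0,-0.45,0,66],[0,0,-0.45,0,66],[0.08,0.16,-0.53,0,66],[0.15,0.32,-0.62,0,66],[0.22,0.49,-0.71,0,66],[0.22,0.49,-0.71,0,66]]'; python3 st.py; python3 - <<'E'
from h import *
o=ctrl.get_obs();Rr=R.from_euler('xyz',o["orientation"],degrees=True)
print((Rr.inv().apply([0,.08,.01])*10).round(2),(Rr.inv().apply(np.array([.543,.074,.105])-o["tool_pos"])*10).round(2))
s=snapshot("scene");c=s["img"][230:400,120:360];cv2.imwrite("pics/p5.png",cv2.resize(c,None,fx=3,fy=3,interpolation=cv2.INTER_CUBIC))
E
```

```text
clock: 32.03
tool_pos: [0.4828, -0.0879, 0.0987]
orientation: [-179.4, 48.2, -144.2]
force: [-0.7, 0.5, -0.4]
opening: 0.0663
[-32.1  11.1 -30.5 -66.  -48.7  24.1] [-179.42   48.24 -144.22] [ 0.4828 -0.0879  0.0987] tilt 48.2 dir 35.0 xdir [-0.54 -0.39 -0.75] ydir [-0.58  0.82 -0.01]
[-0.39  0.65  0.28] [-1.    0.97  1.02]
```

Large ball sits in its cup, with the middle ball undisturbed. Now over to the small ball.

```bash
python3 -m creep '[[-0.2,0.33,0.14,0,75],[-0.39,0.65,0.28,0,75],[-0.7,0.8,0.7,0,75],[-1,0.97,1,0,75],[-1,1,1,0,75],[-1,1,1,0,75],[-1,1,1,0,75],[-1,1,1,0,75]]'|sed -n 1,4p
python3 -m creep '[[-0.4,0.4,0.4,0,75],[-0.7,0.8,0.7,0,75],[-0.92,1,1,0,75],[-0.92,1,1,0,75],[-0.92,1,1,0,75],[-0.92,1,1,0,75],[-0.92,1,1,0,75],[-0.92,1,1,0,75]]'|sed -n 1,4p; python3 plan.py '[[0.579,0.287,0.085],0.013,0,1]';python3 plan.py '[[0.579,0.287,0.025],0.012,0,2]'
```

```text
clock: 32.75
tool_pos: [0.5432, 0.0741, 0.1057]
orientation: [-179.3, 48.2, -144.1]
force: [-0.9, -0.6, 0.5]
clock: 33.42
tool_pos: [0.596, 0.2327, 0.1065]
orientation: [-179.3, 48.2, -144.2]
force: [1.1, 1.2, -1.2]
[0.05, 0.56, 0.41] 0.0 -> [0.587 0.292 0.076] [48.2 34.9] y [-0.58  0.82 -0.01] [ 23  15 -26 -86  -9   4] err 1.0
[0.49, 0.57, 0.8] 0.0 -> [0.586 0.293 0.017] [48.2 34.9] y [-0.58  0.82 -0.01] [   8   24  -31 -115  -22   46] err 1.0
[0.0, -0.0, -0.0] 0.0 -> [0.586 0.293 0.017] [48.2 34.9] y [-0.58  0.82 -0.01] [   8   24  -31 -115  -22   46] err 1.0
```

```bash
python3 -m creep '[[0.02,0.2,0.15,0,75],[0.05,0.4,0.3,0,75],[0.05,0.56,0.41,0,75],[0.05,0.56,0.41,0,75],[0.05,0.56,0.41,0,75],[0.05,0.56,0.41,0,75],[0.05,0.56,0.41,0,75],[0.05,0.56,0.41,0,75]]'|sed -n 1,4p; python3 plan.py '[[0.579,0.287,0.023],0.0115,0,1]'
python3 - <<'E'
from clr import *
from plant import ctrl
o=ctrl.get_obs();Rr=R.from_euler('xyz',o["orientation"],degrees=True)
th=np.linspace(0,2*np.pi,24,endpoint=False)
CSx=np.array([.5325,-.1815,.07]);CLx=np.array([.564,-.095,.082])
for off in(.0115,):
  for s in range(-90,95,10):
    Rt=Rr*R.from_rotvec([0,0,s],degrees=True);row=[]
    for dz in(0,.012,.025):
        c=CSx+[0,0,dz];p=c+Rt.as_matrix()[:,2]*off;w=.044
        m=clear(p,Rt,w,[(CM,.023),(CLx,.027)])
        rim=np.array([[CSx[0]+.0165*np.cos(t),CSx[1]+.0165*np.sin(t),CSx[2]-.0125-h] for t in th for h in(0,.006)])
        f=Rt.inv().apply(rim-p);cc=9
        for sg in(-1,1):
            a,b=sorted([sg*w/2,sg*(w/2+.021)]);cc=min(cc,box(f,np.array([-.0095,a,-.066]),np.array([.0095,b,0])).min())
        row.append((round(m['bar']*1e3),round(m['ball']*1e3),round(cc*1e3)))
    print(s,Rt.as_matrix()[:,1].round(2),row)
E
```

```text
clock: 34.08
tool_pos: [0.5864, 0.2946, 0.0759]
orientation: [-179.3, 48.3, -144.2]
force: [0.8, 1.2, -0.2]
[0.46, 0.0, 0.4] 0.0 -> [0.587 0.292 0.015] [48.3 34.9] y [-0.58  0.82 -0.01] [   8   24  -31 -116  -22   47] err 1.0
-90 [-0.54 -0.39 -0.75] [(4, -10, -3), (-6, -10, -7), (-15, -9, 1)]
-80 [-0.63 -0.24 -0.74] [(5, -3, -3), (-5, -2, -7), (-14, 1, 1)]
-70 [-0.7  -0.09 -0.7 ] [(3, 2, -3), (-6, 5, -5), (-15, 8, 2)]
-60 [-0.76  0.07 -0.65] [(0, 5, -3), (-9, 9, -4), (-14, 14, 3)]
-50 [-0.78  0.23 -0.58] [(8, 5, -2), (-1, 11, -3), (-9, 18, 6)]
-40 [-0.79  0.37 -0.49] [(18, 4, -1), (7, 11, 0), (-4, 19, 10)]
-30 [-0.77  0.51 -0.38] [(18, 1, 0), (9, 9, 3), (2, 17, 14)]
-20 [-0.73  0.63 -0.26] [(21, -4, 1), (13, 4, 5), (2, 14, 17)]
-10 [-0.66  0.74 -0.14] [(18, -11, 4), (12, -2, 8), (5, 8, 20)]
0 [-0.58  0.82 -0.01] [(17, -20, 5), (11, -11, 11), (4, 0, 23)]
10 [-0.48  0.87  0.12] [(8, -29, 4), (8, -20, 8), (5, -9, 21)]
20 [-0.36  0.9   0.25] [(11, -34, 2), (11, -26, 5), (8, -17, 17)]
30 [-0.23  0.9   0.37] [(14, -34, 0), (14, -26, 2), (13, -17, 14)]
40 [-0.1   0.88  0.47] [(13, -34, -1), (13, -26, 1), (13, -17, 11)]
50 [0.04 0.82 0.57] [(10, -34, -2), (10, -26, -2), (10, -17, 7)]
60 [0.18 0.75 0.64] [(8, -34, -3), (8, -26, -5), (4, -17, 4)]
70 [0.31 0.65 0.7 ] [(4, -27, -3), (-3, -26, -6), (-8, -17, 2)]
80 [0.43 0.53 0.73] [(1, -18, -3), (-9, -20, -7), (-16, -17, 1)]
90 [0.54 0.39 0.75] [(4, -10, -3), (-6, -10, -7), (-15, -9, 1)]
```

```bash
python3 -m creep '[[0.15,0,0.13,0,75],[0.3,0,0.26,0,75],[0.45,0,0.38,0,75],[0.45,0,0.38,0,75],[0.45,0,0.38,0,75],[0.45,0,0.38,0,75],[0.45,0,0.38,0,75],[0.45,0,0.38,0,75]]'; python3 st.py; cat > sc2.py <<'E'
from clr import *
th=np.linspace(0,2*np.pi,24,endpoint=False)
CSx=np.array([.5325,-.1815,.0695]);CLx=np.array([.564,-.095,.081])
OFF=.009
def sc(Rr,spins=range(-180,180,10),full=False,off=OFF):
    best=(-9,)
    for s in spins:
        Rt=Rr*R.from_rotvec([0,0,s],degrees=True);mm=[]
        for dz in(0,.014):
            c=CSx+[0,0,dz];p=c+Rt.as_matrix()[:,2]*off;w=.044
            m=clear(p,Rt,w,[(CM,.023),(CLx,.027)])
            rim=np.array([[CSx[0]+.0165*np.cos(t),CSx[1]+.0165*np.sin(t),CSx[2]-.0125-h] for t in th for h in(0,.006)])
            f=Rt.inv().apply(rim-p);cc=9
            for sg in(-1,1):
                a,b=sorted([sg*w/2,sg*(w/2+.021)]);cc=min(cc,box(f,np.array([-.0095,a,-.066]),np.array([.0095,b,0])).min())
            mm+=[m['bar'],m['ball'],cc*2]
        k=min(mm)
        if k>best[0]:best=(k,s,(np.array(mm)*1e3).round().astype(int).tolist())
    return best
if __name__=="__main__":
    for T in(30,35,40,45,50):
        print(T,[(d,round(sc(pose(d,T,0))[0]*1e3,1)) for d in(-20,-10,0,10,20,30,35)])
E
python3 sc2.py
```

```text
clock: 34.75
tool_pos: [0.5852, 0.2949, 0.0178]
orientation: [-179.3, 48.3, -144.1]
force: [0.5, -0.2, -0.6]
opening: 0.0748
[   7.9   24.   -31.  -115.7  -22.3   47. ] [-179.33   48.33 -144.08] [0.5852 0.2949 0.0178] tilt 48.3 dir 35.0 xdir [-0.54 -0.39 -0.75] ydir [-0.58  0.81 -0.01]
30 [(-20, np.float64(11.3)), (-10, np.float64(11.3)), (0, np.float64(6.9)), (10, np.float64(-0.4)), (20, np.float64(-2.0)), (30, np.float64(-5.5)), (35, np.float64(-5.8))]
35 [(-20, np.float64(11.2)), (-10, np.float64(11.2)), (0, np.float64(6.5)), (10, np.float64(3.6)), (20, np.float64(1.3)), (30, np.float64(-1.1)), (35, np.float64(-2.7))]
40 [(-20, np.float64(11.1)), (-10, np.float64(11.1)), (0, np.float64(4.3)), (10, np.float64(1.6)), (20, np.float64(1.6)), (30, np.float64(2.3)), (35, np.float64(-0.9))]
45 [(-20, np.float64(11.1)), (-10, np.float64(11.1)), (0, np.float64(2.5)), (10, np.float64(0.2)), (20, np.float64(0.1)), (30, np.float64(0.3)), (35, np.float64(0.1))]
50 [(-20, np.float64(11.1)), (-10, np.float64(11.1)), (0, np.float64(1.1)), (10, np.float64(-0.7)), (20, np.float64(-1.2)), (30, np.float64(-0.9)), (35, np.float64(-1.4))]
```

```bash
python3 -m creep '[[0,0,0,0,30],[0,0,0,0,30],[0,0,0,0,30],[0,0,0,0,30],[0,0,0,0,30],[0,0,0,0,30],[0,0,0,0,30],[0,0,0,0,30]]'; cat > beam4.py <<'E'
from sc2 import *
from sim2 import call,td
from plant import ctrl
import itertools,sys,time
def zt(T,d):
    T,d=np.radians(T),np.radians(d);return np.array([np.sin(T)*np.cos(d),np.sin(T)*np.sin(d),-np.cos(T)])
ZS=[zt(T,d) for T,d in((40,-5),(45,-5),(50,-5),(45,-15),(50,-15),(36,0),(42,5),(52,-10))]
def cost(q):
    p,Rr=FK(q);z=Rr.as_matrix()[:,2];a=min(np.degrees(np.arccos(np.clip(z@Zk,-1,1))) for Zk in ZS)
    return a/8+np.linalg.norm(p-[.46,-.12,.2])/.15*.8+max(0,q[3]+20)/40
def step(a):
    q,h,sh,t=a;p,Rr=FK(q);u=np.clip(Rr.inv().apply(sh),-.1,.1).round(2);q=call(q,u,t);p,Rr=FK(q)
    m=clear(p,Rr,.04,[])
    if m['zmin']<.07 or p[2]<.1 or (p[1]<.1 and m['bar']<.012) or abs(q[0])>120 or p[0]<.25 or (abs(p[1])<.12 and p[2]<.13):return None
    return q,h+[(u.tolist(),t)],cost(q)
if __name__=="__main__":
    q=ctrl.get_obs()["joint_pos"]
    S=[np.array(v)*.1 for v in itertools.product((-1,0,1),(-1,0,1),(-1,0,1))]
    # first: lift
    B=[]
    with Pool() as P_:
        C=[(q,[],9)];t0=time.time()
        for d in range(7):
            acts=[(b[0],b[1],s,t) for b in C for s in (S if d else [s for s in S if s[2]>0]) for t in(-57,0,57)]
            C=[x for x in P_.imap_unordered(step,acts,8) if x];C.sort(key=lambda x:x[2]);N=[]
            for x in C:
                if not any(np.abs(x[0][:5]-y[0][:5]).max()<7 and abs(x[0][5]-y[0][5])<25 for y in N):N.append(x)
                if len(N)>=16:break
            C=N
            for b in C[:2]:
                print(d+1,round(b[2],2),b[0].round(0).astype(int),FK(b[0])[0].round(3),np.round(td(b[0]),0),"sc",round(sc(FK(b[0])[1])[0]*1e3,1),b[1] if d>2 else "",round(time.time()-t0));sys.stdout.flush()
E
timeout 560 python3 beam4.py
```

```text
clock: 35.42
tool_pos: [0.585, 0.2945, 0.0165]
orientation: [-179.4, 48.2, -144.1]
force: [0.3, 1.0, 1.2]
opening: 0.0364
1 4.65 [ 17  10 -28 -70 -14  49] [0.591 0.2   0.113] [48. 35.] sc -0.7  2
1 4.65 [ 17  10 -28 -70 -14  -8] [0.591 0.2   0.113] [48. 35.] sc -0.5  2
2 4.14 [ 11   0 -28 -49 -23  30] [0.593 0.105 0.204] [48. 35.] sc -0.7  27
2 4.14 [ 11   0 -28 -49 -23  87] [0.593 0.105 0.204] [48. 35.] sc -1.6  27
3 3.45 [-10   2 -33 -63 -35 114] [0.512 0.013 0.136] [47. 34.] sc -0.8  84
3 3.45 [-10  -6 -32 -56 -39 106] [0.492 0.007 0.198] [48. 35.] sc -1.5  84
4 1.88 [  8 -14 -42 -26 -23 174] [ 0.484 -0.045  0.216] [42. 22.] sc 1.1 [([-0.04, -0.08, -0.1], -57), ([0.05, -0.07, -0.1], -57), ([-0.02, 0.09, -0.1], -57), ([-0.03, 0.09, -0.04], -57)] 147
4 2.07 [ 15 -11 -49 -28 -11 174] [ 0.47  -0.017  0.154] [42. 23.] sc 1.1 [([-0.04, -0.08, -0.1], -57), ([0.05, -0.07, -0.1], -57), ([-0.02, 0.09, -0.1], -57), ([-0.1, 0.1, 0.02], -57)] 147
5 1.28 [  2 -15 -40 -22 -28 174] [ 0.475 -0.097  0.235] [41. 17.] sc 0.6 [([-0.04, -0.08, -0.1], -57), ([0.05, -0.07, -0.1], -57), ([-0.02, 0.09, -0.
[... 618 characters left out ...]
08, -0.1], -57), ([0.05, -0.07, -0.1], -57), ([-0.02, 0.09, -0.1], -57), ([-0.03, 0.09, -0.04], -57), ([-0.09, 0.04, -0.03], -57), ([-0.09, -0.04, -0.01], 57)] 294
7 0.5 [ -4 -13 -46 -24 -19 174] [ 0.443 -0.155  0.183] [41.  8.] sc 1.0 [([-0.04, -0.08, -0.1], -57), ([0.05, -0.07, -0.1], -57), ([-0.02, 0.09, -0.1], -57), ([-0.03, 0.09, -0.04], -57), ([-0.09, 0.04, -0.03], -57), ([-0.03, -0.1, 0.0], 57), ([0.0, 0.0, 0.0], 0)] 338
7 0.5 [ -4 -13 -46 -24 -19 117] [ 0.443 -0.155  0.183] [41.  8.] sc 2.8 [([-0.04, -0.08, -0.1], -57), ([0.05, -0.07, -0.1], -57), ([-0.02, 0.09, -0.1], -57), ([-0.03, 0.09, -0.04], -57), ([-0.09, 0.04, -0.03], -57), ([-0.03, -0.1, 0.0], 57), ([0.0, 0.0, 0.0], 57)] 339
```

Small ball gripped. To clear the middle ball, the hand should lean more squarely into the stand, so I'll reorient on the way as simulated.

```bash
python3 -m creep '[[-0.15,-0.3,-0.4,0,30],[-0.3,-0.6,-0.8,-0.04,30],[-0.4,-0.8,-1,-0.08,30],[-0.4,-0.8,-1,-0.12,30],[-0.4,-0.8,-1,-0.16,30],[-0.4,-0.8,-1,-0.2,30],[-0.4,-0.8,-1,-0.24,30],[-0.4,-0.8,-1,-0.28,30]]'; python3 st.py; python3 ss.py '[[0.5,-0.7,-1,-0.32],[-0.2,0.9,-1,-0.32],[-0.3,0.9,-0.4,-0.32]]'
```

```text
clock: 36.08
tool_pos: [0.5913, 0.2022, 0.1141]
orientation: [-141.3, 31.4, -88.0]
force: [0.7, 0.4, -2.0]
opening: 0.0367
[ 17.3   9.6 -28.3 -68.9 -14.1  36. ] [-141.26   31.44  -88.01] [0.5913 0.2022 0.1141] tilt 48.3 dir 35.0 xdir [ 0.03 -0.85 -0.52] ydir [-0.79  0.3  -0.53]
[0.5, -0.7, -1, -0.32] [  8   1 -28 -52 -25  81] [0.588 0.094 0.193] [48.3 35. ] y [-0.4  -0.56 -0.73]
[-0.2, 0.9, -1, -0.32] [ -9  -7 -34 -56 -38 152] [0.477 0.016 0.19 ] [48.3 35. ] y [ 0.35 -0.9  -0.25]
[-0.3, 0.9, -0.4, -0.32] [  3 -14 -41 -33 -27 174] [ 0.455 -0.042  0.196] [41.8 25. ] y [ 0.74 -0.54  0.4 ]
```

```bash
python3 -m creep '[[0.5,-0.7,-1,-0.32,30],[0.5,-0.7,-1,-0.32,30],[0.5,-0.7,-1,-0.32,30],[0.5,-0.7,-1,-0.32,30],[0.5,-0.7,-1,-0.32,30],[0.5,-0.7,-1,-0.32,30],[0.5,-0.7,-1,-0.32,30],[0.5,-0.7,-1,-0.32,30]]'|sed -n 1,3p
python3 -m creep '[[-0.2,0.9,-1,-0.32,30],[-0.2,0.9,-1,-0.32,30],[-0.2,0.9,-1,-0.32,30],[-0.2,0.9,-1,-0.32,30],[-0.2,0.9,-1,-0.32,30],[-0.2,0.9,-1,-0.32,30],[-0.2,0.9,-1,-0.32,30],[-0.2,0.9,-1,-0.32,30]]'|sed -n 1,5p; python3 st.py
cat > beam5.py <<'E'
from beam4 import *
ZS2=[zt(T,d) for T,d in((42,-3),(47,-5),(50,-10),(38,0),(45,2))]
def cost5(q):
    p,Rr=FK(q);z=Rr.as_matrix()[:,2];a=min(np.degrees(np.arccos(np.clip(z@Zk,-1,1))) for Zk in ZS2)
    return a/8+np.linalg.norm(p-[.45,-.15,.19])/.15*.5
def step5(a):
    x=step(a)
    return x and (x[0],x[1],cost5(x[0]))
if __name__=="__main__":
    q=ctrl.get_obs()["joint_pos"];S=[np.array(v)*.1 for v in itertools.product((-1,0,1),(-1,0,1),(-1,0,1))]
    with Pool() as P_:
        C=[(q,[],9)]
        for d in range(5):
            C=[x for x in P_.imap_unordered(step5,[(b[0],b[1],s,t) for b in C for s in S for t in(-57,0,57)],8) if x];C.sort(key=lambda x:x[2]);N=[]
            for x in C:
                if not any(np.abs(x[0][:5]-y[0][:5]).max()<6 and abs(x[0][5]-y[0][5])<25 for y in N):N.append(x)
                if len(N)>=16:break
            C=N
            for b in C[:3]:
                s=sc(FK(b[0])[1],range(-180,180,6));print(d+1,round(b[2],2),b[0].round(0).astype(int),FK(b[0])[0].round(3),np.round(td(b[0]),0),"sc",round(s[0]*1e3,1),s[1:],b[1]);sys.stdout.flush()
E
timeout 480 python3 beam5.py
```

```text
clock: 36.75
tool_pos: [0.5867, 0.0951, 0.1907]
orientation: [-132.5, -9.6, -46.3]
clock: 37.42
tool_pos: [0.4754, 0.017, 0.1887]
orientation: [-157.6, -43.9, 4.3]
force: [0.2, 0.5, -0.4]
opening: 0.0366
[ -8.6  -7.1 -34.6 -56.3 -38.2 150.5] [-157.64  -43.92    4.29] [0.4754 0.017  0.1887] tilt 48.2 dir 35.0 xdir [0.72 0.05 0.69] ydir [ 0.33 -0.9  -0.27]
1 2.43 [  8  -9 -45 -37 -18 174] [ 0.459 -0.02   0.141] [41. 25.] sc 2.5 (12, [17, 3, 4, 6, 14, 17]) [([-0.07, 0.1, 0.02], -57)]
1 2.47 [  2 -13 -39 -34 -29 174] [ 0.467 -0.041  0.208] [42. 26.] sc 2.3 (-174, [16, 5, 2, 6, 16, 14]) [([-0.01, 0.09, -0.04], -57)]
1 2.51 [  7 -19 -50 -36 -21 174] [ 0.391 -0.027  0.154] [43. 25.] sc 1.5 (-168, [19, 2, 3, 8, 12, 16]) [([-0.1, 0.08, -0.04], -57)]
2 1.18 [ 13 -16 -49  10 -13 174] [ 0.534 -0.083  0.275] [43. 10.] sc 1.3 (-114, [15, 5, 1, 3, 17, 14]) [([0.1, 0.1, -0.05], -57), ([-0.08, 0.05, -0.03], -57)]
2 1.18 [ 14 -19 -58  10 -10 174] [ 0.468 -0.087  0.219] [41. 12.] sc 1.3 (-108, [21, 1, 4, 7, 15, 17]) [([-0.01, 0.09, -0.04], -57), ([-0.08, 0.06, -0.03], -57)]
2 1.28 [ 15 -13 -58   9  -7 
[... 1355 characters left out ...]
  -9 164] [ 0.476 -0.158  0.201] [37.  0.] sc 4.9 (78, [20, 5, 7, 7, 18, 21]) [([-0.01, 0.09, -0.04], 0), ([-0.01, 0.09, -0.04], -57), ([-0.07, 0.06, -0.02], -57), ([-0.01, 0.06, -0.08], 0), ([0.01, -0.06, 0.08], 0)]
5 0.22 [  5 -14 -58  19  -9 107] [ 0.476 -0.158  0.201] [37.  0.] sc 5.6 (-162, [19, 6, 6, 6, 19, 19]) [([-0.01, 0.09, -0.04], 0), ([-0.01, 0.09, -0.04], -57), ([-0.07, 0.06, -0.02], -57), ([-0.01, 0.06, -0.08], 0), ([0.01, -0.06, 0.08], 57)]
5 0.22 [  9 -22 -57  16 -18 174] [ 0.445 -0.151  0.235] [38.  1.] sc 5.3 (-96, [19, 5, 6, 6, 19, 19]) [([-0.01, 0.09, -0.04], -57), ([-0.08, 0.06, -0.03], -57), ([-0.09, -0.09, 0.06], 57), ([-0.1, 0.0, -0.07], 0), ([0.1, 0.04, -0.02], -57)]
```

```bash
python3 ss.py '[[-0.1,0.9,-0.4,0],[-0.1,0.9,-0.4,-0.32],[-0.7,0.6,-0.2,-0.32]]'; python3 -m creep '[[-0.1,0.9,-0.4,0,30],[-0.1,0.9,-0.4,0,30],[-0.1,0.9,-0.4,0,30],[-0.1,0.9,-0.4,0,30],[-0.1,0.9,-0.4,0,30],[-0.1,0.9,-0.4,0,30],[-0.1,0.9,-0.4,0,30],[-0.1,0.9,-0.4,0,30]]'|sed -n 1,3p
python3 -m creep '[[-0.1,0.9,-0.4,-0.32,30],[-0.1,0.9,-0.4,-0.32,30],[-0.1,0.9,-0.4,-0.32,30],[-0.1,0.9,-0.4,-0.32,30],[-0.1,0.9,-0.4,-0.32,30],[-0.1,0.9,-0.4,-0.32,30],[-0.1,0.9,-0.4,-0.32,30],[-0.1,0.9,-0.4,-0.32,30]]'|sed -n 1,5p; python3 st.py;python3 ss.py '[[-0.7,0.6,-0.2,-0.32]]'
```

```text
[-0.1, 0.9, -0.4, 0] [-28   0 -29 -58 -52 165] [ 0.474 -0.083  0.184] [48.2 35. ] y [ 0.33 -0.9  -0.27]
[-0.1, 0.9, -0.4, -0.32] [-10  -8 -32 -32 -37 174] [ 0.478 -0.128  0.212] [37.1 21.9] y [ 0.7  -0.64  0.31]
[-0.7, 0.6, -0.2, -0.32] [  4 -13 -55  10 -11 174] [ 0.477 -0.167  0.2  ] [37.   0.9] y [0.79 0.12 0.6 ]
clock: 38.08
tool_pos: [0.4736, -0.0805, 0.1838]
orientation: [-157.3, -43.8, 4.0]
clock: 38.75
tool_pos: [0.4773, -0.1346, 0.2057]
orientation: [159.2, -30.7, 58.1]
force: [-0.4, 0.6, -0.8]
opening: 0.0364
[-10.6  -7.1 -32.1 -31.4 -37.3 173.6] [159.22 -30.66  58.14] [ 0.4773 -0.1346  0.2057] tilt 36.5 dir 21.5 xdir [0.45 0.73 0.51] ydir [ 0.7  -0.65  0.31]
[-0.7, 0.6, -0.2, -0.32] [  3 -12 -55  10 -11 174] [ 0.476 -0.176  0.195] [36.4 -0.2] y [0.8  0.11 0.59]
```

```bash
python3 -m creep '[[-0.7,0.6,-0.2,-0.32,30],[-0.7,0.6,-0.2,-0.32,30],[-0.7,0.6,-0.2,-0.32,30],[-0.7,0.6,-0.2,-0.32,30],[-0.7,0.6,-0.2,-0.32,30],[-0.7,0.6,-0.2,-0.32,30],[-0.7,0.6,-0.2,-0.32,30],[-0.7,0.6,-0.2,-0.32,30]]'|sed -n 1,5p; python3 st.py; python3 - <<'E'
from sc2 import *
from h import ctrl
o=ctrl.get_obs();Rr=R.from_euler('xyz',o["orientation"],degrees=True)
for s in range(-180,180,6):
    k=sc(Rr,[s])
    if k[0]>-.002:print(s,k[2],(Rr*R.from_rotvec([0,0,s],degrees=True)).as_matrix()[:,1].round(2))
E
python3 - <<'E'
from h import *
for n,b in(("scene",(120,180,340,345)),("top",(290,200,490,350))):
    s=snapshot(n);c=s["img"][b[1]:b[3],b[0]:b[2]];k=4 if n=="top" else 3.6;cv2.imwrite(f"pics/q_{n}.png",cv2.resize(c,None,fx=k,fy=k,interpolation=cv2.INTER_CUBIC))
E
```

```text
clock: 39.42
tool_pos: [0.4761, -0.1853, 0.1943]
orientation: [143.9, 4.2, 94.3]
force: [-0.4, 0.1, -0.7]
opening: 0.0365
[  2.  -11.3 -54.3  11.  -10.9 173.6] [143.89   4.22  94.3 ] [ 0.4761 -0.1853  0.1943] tilt 36.3 dir -1.5 xdir [-0.07  0.99 -0.07] ydir [0.8  0.1  0.59]
-126 [10, 21, -1, -2, 33, 11] [-0.53  0.74 -0.41]
-120 [12, 17, 1, 0, 30, 13] [-0.47  0.81 -0.36]
-114 [14, 13, 2, 2, 26, 15] [-0.39  0.87 -0.31]
-108 [17, 9, 4, 4, 23, 18] [-0.32  0.91 -0.25]
-102 [20, 7, 7, 6, 20, 21] [-0.24  0.95 -0.19]
-96 [23, 6, 8, 10, 18, 23] [-0.16  0.98 -0.13]
-90 [28, 6, 9, 14, 17, 26] [-0.07  0.99 -0.07]
-84 [30, 6, 11, 20, 17, 29] [ 0.01  1.   -0.01]
-78 [34, 6, 10, 26, 17, 27] [0.09 0.99 0.05]
-72 [38, 6, 9, 30, 17, 24] [0.18 0.98 0.11]
-66 [40, 6, 7, 32, 17, 22] [0.26 0.95 0.17]
-60 [35, 6, 5, 26, 17, 19] [0.34 0.91 0.23]
-54 [25, 6, 3, 17, 17, 16] [0.41 0.87 0.29]
-48 [17, 6, 1, 9, 17, 14] [0.48 0.81 0.34]
-42 [9, 7, 0, 1, 17, 12] [0.55 0.74 0.39]
54 [10, 21, -1, -2, 33, 11] [ 0.53 -0.74  0.41]
60 [12, 17, 1, 0, 30, 13] [ 0.47 -0.81  0.36]
66 [14, 13, 2, 2, 26, 15] [ 0.39 -0.87  0.31]
72 [17, 9, 4, 4, 23, 18] [ 0.32 -0.91  0.25]
78 [20, 7, 7, 6, 20, 21] [ 0.24 -0.95  0.19]
84 [23, 6, 8, 10, 18, 23] [ 0.16 -0.98  0.13]
90 [28, 6, 9, 14, 17, 26] [ 0.07 -0.99  0.07]
96 [30, 6, 11, 20, 17, 29] [-0.01 -1.    0.01]
102 [34, 6, 10, 26, 17, 27] [-0.09 -0.99 -0.05]
108 [38, 6, 9, 30, 17, 24] [-0.18 -0.98 -0.11]
114 [40, 6, 7, 32, 17, 22] [-0.26 -0.95 -0.17]
120 [35, 6, 5, 26, 17, 19] [-0.34 -0.91 -0.23]
126 [25, 6, 3, 17, 17, 16] [-0.41 -0.87 -0.29]
132 [17, 6, 1, 9, 17, 14] [-0.48 -0.81 -0.34]
138 [9, 7, 0, 1, 17, 12] [-0.55 -0.74 -0.39]
```

```bash
sed -i 's/m=clear(p2,R2,w,\[(CM,.023)\])/m=clear(p2,R2,w,[(CM,.023),(np.array([.564,-.095,.081]),.027)])/' plan2.py; python3 plan2.py '[[[0.462,-0.18,0.17],57,1],[[0.475,-0.18,0.145],42,1],[[0.515,-0.181,0.105],0,1],[[0.5375,-0.181,0.077],0,1],[[0.5375,-0.181,0.062],0,1]]'
```

```text
[ 0.462 -0.181  0.171] {'bar': 41, 'ball': 102, 'zmin': 147}
       [ 0.462 -0.181  0.171] {'bar': 36, 'ball': 99, 'zmin': 148}
[0.08, -0.24, 0.11] 0.31 -> [ 0.462 -0.183  0.172] [36.  -0.9] [  2 -11 -58  13  -6 115] {'bar': 38, 'ball': 92, 'zmin': 153} e 4.0
       [ 0.475 -0.182  0.146] {'bar': 9, 'ball': 60, 'zmin': 134}
       [ 0.475 -0.183  0.147] {'bar': 17, 'ball': 58, 'zmin': 139}
[-0.02, -0.06, 0.29] 0.233 -> [ 0.475 -0.185  0.147] [35.8  0. ] [  1  -6 -58  11  -2  76] {'bar': 24, 'ball': 58, 'zmin': 141} e 6.0
       [ 0.515 -0.184  0.104] {'bar': 16, 'ball': 25, 'zmin': 97}
       [ 0.515 -0.184  0.104] {'bar': 16, 'ball': 25, 'zmin': 97}
[0.07, -0.04, 0.58] 0.0 -> [ 0.515 -0.184  0.104] [35.9  0.7] [  1   4 -50  -8   0  95] {'bar': 16, 'ball': 25, 'zmin': 97} e 4.0
       [ 0.537 -0.181  0.077] {'bar': 22, 'ball': 16, 'zmin': 70}
       [ 0.537 -0.181  0.077] {'bar': 22, 'ball': 16, 'zmin': 70}
[0.02, -0.03, 0.35] 0.0 -> [ 0.537 -0.181  0.077] [35.9  0.7] [ -2   9 -43 -24  -3 114] {'bar': 22, 'ball': 16, 'zmin': 70} e 0.0
       [ 0.537 -0.181  0.062] {'bar': 30, 'ball': 4, 'zmin': 55}
       [ 0.537 -0.181  0.062] {'bar': 30, 'ball': 4, 'zmin': 55}
[-0.09, 0.0, 0.12] 0.0 -> [ 0.537 -0.181  0.062] [35.9  0.7] [ -4  11 -40 -33  -5 124] {'bar': 30, 'ball': 4, 'zmin': 55} e 0.0
```

```bash
python3 -m creep '[[0.08,-0.24,0.11,0.04,30],[0.08,-0.24,0.11,0.08,30],[0.08,-0.24,0.11,0.12,30],[0.08,-0.24,0.11,0.16,30],[0.08,-0.24,0.11,0.2,30],[0.08,-0.24,0.11,0.24,30],[0.08,-0.24,0.11,0.28,30],[0.08,-0.24,0.11,0.32,30]]'|sed -n 1,3p;python3 st.py; python3 plan2.py '[[[0.475,-0.18,0.145],42,1]]'
```

```text
clock: 40.18
tool_pos: [0.464, -0.1843, 0.1731]
orientation: [155.5, -27.4, 43.7]
[  1.5 -10.5 -58.1  13.5  -6.5 113.2] [155.46 -27.41  43.71] [ 0.464  -0.1843  0.1731] tilt 36.1 dir -1.1 xdir [0.64 0.61 0.46] ydir [ 0.49 -0.79  0.37]
       [ 0.475 -0.182  0.145] {'bar': 9, 'ball': 59, 'zmin': 134}
       [ 0.475 -0.184  0.146] {'bar': 20, 'ball': 58, 'zmin': 139}
[-0.05, -0.09, 0.3] 0.233 -> [ 0.475 -0.186  0.147] [36.  0.] [  0  -6 -58  11  -1  75] {'bar': 27, 'ball': 57, 'zmin': 139} e 6.0
```

```bash
python3 -m creep '[[0,0,0,0.04,30],[0,0,0,0.08,30],[0,0,0,0.12,30],[0,0,0.05,0.16,30],[0,0,0.15,0.2,30],[-0.05,-0.09,0.3,0.24,30],[-0.05,-0.09,0.3,0.24,30],[-0.05,-0.09,0.3,0.24,30]]'|sed -n 1,3p;python3 st.py
python3 - <<'E'
from h import *
for n,b in(("scene",(120,180,340,345)),("top",(340,230,460,320))):
    s=snapshot(n);c=s["img"][b[1]:b[3],b[0]:b[2]];k=6 if n=="top" else 3.6;cv2.imwrite(f"pics/r_{n}.png",cv2.resize(c,None,fx=k,fy=k,interpolation=cv2.INTER_CUBIC))
E
python3 tgt.py '[[0.526,-0.179,0.094],[1,0,-10.5],0]'
```

```text
clock: 40.85
tool_pos: [0.4739, -0.1861, 0.1441]
orientation: [-176.5, -35.7, -5.9]
[  0.6  -5.6 -58.1  10.3  -1.6  74.5] [-176.53  -35.71   -5.88] [ 0.4739 -0.1861  0.1441] tilt 35.9 dir 0.1 xdir [ 0.81 -0.08  0.58] ydir [-0.07 -1.   -0.05]
tcp [ 0.5314 -0.1789  0.0849] shift [ 0.104 -0.079  0.823] turn 0.0 y [-0.07 -1.   -0.05] now centre [ 0.4688 -0.1861  0.1542]
```

```bash
python3 - <<'E'
from tri import *
from plant import ctrl
o=ctrl.get_obs();Rr=R.from_euler('xyz',o["orientation"],degrees=True)
p,e=tri((406.3,302.2),(206.4,259.2));c,e2=tri((396.8,275.8),(232.5,316.9));print(p,e,c,e2,"b",(Rr.inv().apply(p-o["tool_pos"])*1e3).round(1))
d=c+[0,0,.0125]-p;print("move to seat",d,"tcp",o["tool_pos"]+d)
L,_=tri((340+117/6,230+193/6),(120+571/3.6,180+422/3.6));print("L",L,_)
E
```

```text
[ 0.4683 -0.1865  0.1548] 1.9 [ 0.5313 -0.1822  0.0516] 2.0 b [  1.    0.4 -11.3]
move to seat [ 0.063   0.0043 -0.0907] tcp [ 0.53712617 -0.18166939  0.05440212]
L [ 0.5613 -0.0965  0.0743] 1.9
```

```bash
python3 plan2.py '[[[0.538,-0.1812,0.078],0,1],[[0.538,-0.1812,0.068],0,1]]'
```

```text
[ 0.537 -0.182  0.078] {'bar': 23, 'ball': 18, 'zmin': 70}
       [ 0.537 -0.182  0.078] {'bar': 23, 'ball': 18, 'zmin': 70}
[0.1, -0.05, 0.92] 0.0 -> [ 0.537 -0.182  0.078] [36.   0.1] [  0   9 -45 -19   0 104] {'bar': 23, 'ball': 18, 'zmin': 70} e 1.0
       [ 0.538 -0.181  0.069] {'bar': 28, 'ball': 10, 'zmin': 61}
       [ 0.538 -0.181  0.069] {'bar': 28, 'ball': 10, 'zmin': 61}
[-0.05, 0.0, 0.08] 0.0 -> [ 0.538 -0.181  0.069] [36.   0.1] [ -2  10 -42 -27  -2 114] {'bar': 28, 'ball': 10, 'zmin': 61} e 1.0
```

```bash
python3 -m creep '[[0.02,-0.01,0.2,0,30],[0.04,-0.02,0.4,0,30],[0.06,-0.03,0.6,0,30],[0.08,-0.04,0.75,0,30],[0.1,-0.05,0.86,0,30],[0.1,-0.05,0.92,0,30],[0.1,-0.05,0.92,0,30],[0.1,-0.05,0.92,0,30]]';python3 st.py
python3 - <<'E'
from h import *
for n,b in(("scene",(170,250,310,355)),):
    s=snapshot(n);c=s["img"][b[1]:b[3],b[0]:b[2]];k=5;cv2.imwrite(f"pics/u_{n}.png",cv2.resize(c,None,fx=k,fy=k,interpolation=cv2.INTER_CUBIC))
o=ctrl.get_obs();Rr=R.from_euler('xyz',o["orientation"],degrees=True)
for d in([0,0,-.001],[.001,0,0],[0,.001,0]):print(d,(Rr.inv().apply(d)*10).round(4))
E
```

```text
clock: 41.62
tool_pos: [0.4953, -0.1742, 0.1306]
orientation: [-176.2, -33.4, -5.8]
force: [-0.2, 0.1, -1.6]
opening: 0.0365
[  1.1  -2.  -58.2  16.7  -0.2  67.6] [-176.23  -33.43   -5.77] [ 0.4953 -0.1742  0.1306] tilt 33.6 dir 1.1 xdir [ 0.83 -0.08  0.55] ydir [-0.06 -1.   -0.05]
[0, 0, -0.001] [-0.0055  0.0006  0.0083]
[0.001, 0, 0] [ 0.0083 -0.0006  0.0055]
[0, 0.001, 0] [-0.0008 -0.01    0.0001]
```

```bash
python3 plan2.py '[[[0.538,-0.1812,0.078],0,3]]'|grep -- "->"; echo; for w in "[0.5,-0.21,0.13]" "[0.52,-0.19,0.12]" "[0.5,-0.15,0.11]" "[0.53,-0.23,0.13]" "[0.48,-0.2,0.11]" "[0.55,-0.18,0.14]" "[0.5,-0.22,0.09]"; do echo $w; python3 plan2.py "[[$w,0,1],[[0.538,-0.1812,0.078],0,2]]"|grep -- "->"; done
```

```text
[0.06, 0.08, 0.68] 0.0 -> [ 0.538 -0.181  0.078] [33.6  1.1] [  1   9 -46 -12  -1  96] {'bar': 17, 'ball': 17, 'zmin': 70} e 0.0
[-0.0, -0.0, -0.0] 0.0 -> [ 0.538 -0.181  0.078] [33.6  1.1] [  1   9 -46 -12  -1  96] {'bar': 17, 'ball': 17, 'zmin': 70} e 0.0
[-0.0, -0.0, -0.0] 0.0 -> [ 0.538 -0.181  0.078] [33.6  1.1] [  1   9 -46 -12  -1  96] {'bar': 17, 'ball': 17, 'zmin': 70} e 0.0

[0.5,-0.21,0.13]
[0.05, 0.36, 0.03] 0.0 -> [ 0.5  -0.21  0.13] [33.6  1.1] [ -5   1 -43 -16 -13 105] {'bar': 7, 'ball': 23, 'zmin': 122} e 0.0
[0.01, -0.28, 0.65] 0.0 -> [ 0.538 -0.181  0.078] [33.6  1.1] [  1   9 -46 -12  -1  96] {'bar': 17, 'ball': 17, 'zmin': 70} e 0.0
[-0.0, -0.0, -0.0] 0.0 -> [ 0.538 -0.181  0.078] [33.6  1.1] [  1   9 -46 -12  -1  96] {'bar': 17, 'ball': 17, 'zmin': 70} e 0.0
[0.52,-0.19,0.12]
[0.15, 0.15, 0.23] 0.0 -> [ 0.52 -0.19  0.12] [33.6  1.1] [ -1   3 -47  -7  -7  92] {'bar': 2, 'ball': 29, 'zmin': 112} e 1.0
[-0.09, -0.07, 0.45] 0.0 -> [ 0.538 -0.181  0.078] [33.6  1.1] [  1   9 -46 -12  -1  96] {'bar': 17, 'ball': 17, 'zmin': 70} e 0.0
[-0.0, -0.0, -0.0] 0.0 -> [ 0.538 -
[... 1415 characters left out ...]
': -25, 'ball': 47, 'zmin': 132} e 1.0
[-0.44, 0.06, 0.45] 0.0 -> [ 0.538 -0.181  0.078] [33.6  1.1] [  1   9 -46 -12  -1  96] {'bar': 17, 'ball': 17, 'zmin': 70} e 0.0
[-0.0, -0.0, -0.0] 0.0 -> [ 0.538 -0.181  0.078] [33.6  1.1] [  1   9 -46 -12  -1  96] {'bar': 17, 'ball': 17, 'zmin': 70} e 0.0
[0.5,-0.22,0.09]
[-0.16, 0.48, 0.36] 0.0 -> [ 0.5  -0.22  0.09] [33.6  1.1] [-10   6 -39 -28 -13 121] {'bar': 12, 'ball': -11, 'zmin': 83} e 0.0
[0.22, -0.4, 0.32] 0.0 -> [ 0.538 -0.181  0.078] [33.6  1.1] [  1   9 -46 -12  -1  96] {'bar': 17, 'ball': 17, 'zmin': 70} e 0.0
[-0.0, -0.0, -0.0] 0.0 -> [ 0.538 -0.181  0.078] [33.6  1.1] [  1   9 -46 -12  -1  96] {'bar': 17, 'ball': 17, 'zmin': 70} e 0.0
```

```bash
python3 -m creep '[[-0.06,0.07,0.02,0,30],[-0.12,0.15,0.05,0,30],[-0.18,0.22,0.07,0,30],[-0.23,0.29,0.09,0,30],[-0.23,0.29,0.09,0,30],[-0.23,0.29,0.09,0,30],[-0.23,0.29,0.09,0,30],[-0.23,0.29,0.09,0,30]]' && python3 st.py && python3 plan2.py '[[[0.538,-0.1812,0.078],0,1]]'
```

```text
clock: 42.33
tool_pos: [0.479, -0.2009, 0.1084]
orientation: [-176.2, -33.4, -5.8]
force: [-0.2, 1.9, -0.9]
opening: 0.0365
[ -4.5   0.9 -45.9 -17.3 -10.3 106. ] [-176.24  -33.37   -5.76] [ 0.479  -0.2009  0.1084] tilt 33.6 dir 1.0 xdir [ 0.83 -0.08  0.55] ydir [-0.06 -1.   -0.05]
       [ 0.538 -0.181  0.078] {'bar': 17, 'ball': 17, 'zmin': 70}
       [ 0.538 -0.181  0.078] {'bar': 17, 'ball': 17, 'zmin': 70}
[0.29, -0.22, 0.59] 0.0 -> [ 0.538 -0.181  0.078] [33.6  1. ] [  1   9 -46 -11  -1  96] {'bar': 17, 'ball': 17, 'zmin': 70} e 0.0
```

```bash
python3 -m creep '[[0.05,-0.04,0.10,0,30],[0.10,-0.08,0.20,0,30],[0.15,-0.11,0.30,0,30],[0.20,-0.15,0.40,0,30],[0.25,-0.19,0.50,0,30],[0.29,-0.22,0.59,0,30],[0.29,-0.22,0.59,0,30],[0.29,-0.22,0.59,0,30]]' && python3 st.py && python3 plan2.py '[[[0.538,-0.1812,0.068],0,1],[[0.538,-0.1812,0.060],0,1],[[0.538,-0.1812,0.055],0,1]]'
```

```text
clock: 43.0
tool_pos: [0.5373, -0.1803, 0.0756]
orientation: [-176.2, -33.3, -5.7]
force: [0.6, 0.1, -0.5]
opening: 0.0365
[  0.6   8.9 -46.2 -11.5  -1.4  96.2] [-176.24  -33.28   -5.69] [ 0.5373 -0.1803  0.0756] tilt 33.5 dir 1.1 xdir [ 0.83 -0.08  0.55] ydir [-0.06 -1.   -0.05]
       [ 0.538 -0.181  0.068] {'bar': 22, 'ball': 10, 'zmin': 61}
       [ 0.538 -0.181  0.068] {'bar': 22, 'ball': 10, 'zmin': 61}
[-0.05, 0.01, 0.07] 0.0 -> [ 0.538 -0.181  0.068] [33.5  1.1] [  0  10 -44 -18  -3 103] {'bar': 22, 'ball': 10, 'zmin': 61} e 0.0
       [ 0.538 -0.181  0.06 ] {'bar': 26, 'ball': 3, 'zmin': 53}
       [ 0.538 -0.181  0.06 ] {'bar': 26, 'ball': 3, 'zmin': 53}
[-0.04, 0.0, 0.07] 0.0 -> [ 0.538 -0.181  0.06 ] [33.5  1.1] [ -1  11 -43 -22  -3 108] {'bar': 26, 'ball': 3, 'zmin': 53} e 1.0
       [ 0.538 -0.181  0.055] {'bar': 28, 'ball': -1, 'zmin': 48}
       [ 0.538 -0.181  0.055] {'bar': 28, 'ball': -1, 'zmin': 48}
[-0.03, 0.01, 0.04] 0.0 -> [ 0.538 -0.181  0.055] [33.5  1.1] [ -2  12 -41 -25  -4 112] {'bar': 28, 'ball': -1, 'zmin': 48} e 0.0
```

```bash
python3 - <<'E'
from h import *
for n in("top","scene"):
    s=snapshot(n); cv2.imwrite(f"pics/sm_{n}.png",s["img"])
E
```

```text
(no output)
```

View pics/sm_top.png

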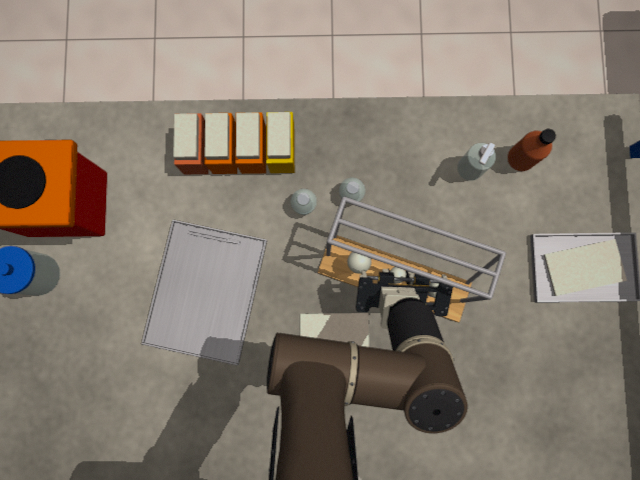

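View pics/sm_scene.png

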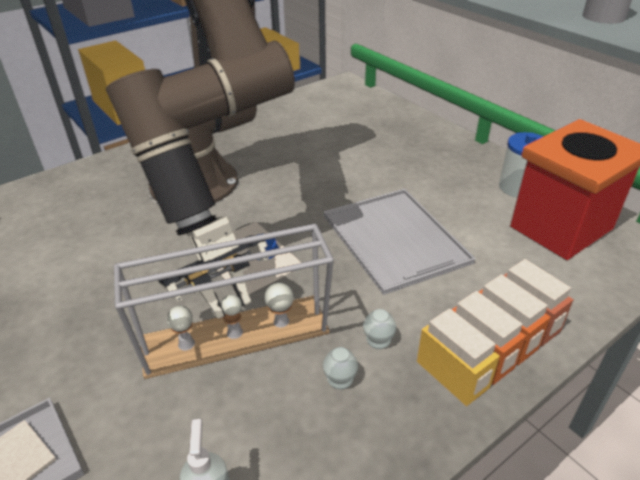

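The large ball sits in its cup, top (358,262) and scene (279,297). The middle ball is in its cup at scene (180,319). The small ball is held at scene (231,306), just above the small cup's stem at (234,328). Zooming in to check alignment.

```bash
python3 - <<'E'
import cv2
a=cv2.imread("pics/sm_scene.png")[270:360,150:310]
cv2.imwrite("pics/sm_sc_z.png",cv2.resize(a,None,fx=5,fy=5,interpolation=cv2.INTER_CUBIC))
E
```

```text
(no output)
```

View pics/sm_sc_z.png

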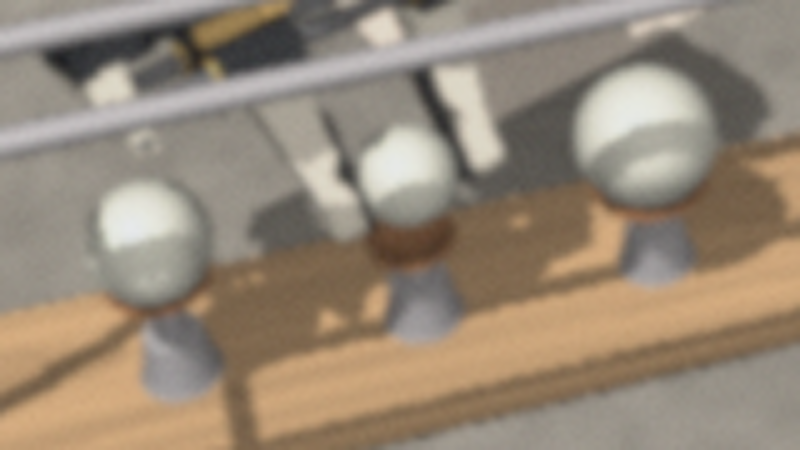

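```bash
for t in -8 -4 0 4 8; do echo T $t; python3 plan2.py "[[[0.538,-0.1815,0.068],$t,1],[[0.538,-0.1815,0.060],0,1]]" | grep e; done; cat clr.py | head -40
```

```text
T -8
[-0.05, 0.01, 0.08] -0.044 -> [ 0.538 -0.182  0.068] [33.5  1.1] [  0  10 -44 -18  -3 111] {'bar': 17, 'ball': 9, 'zmin': 62} e 0.0
[-0.05, -0.0, 0.07] 0.0 -> [ 0.538 -0.182  0.059] [33.5  1.1] [ -1  11 -42 -23  -4 117] {'bar': 22, 'ball': 2, 'zmin': 53} e 1.0
T -4
[-0.05, 0.01, 0.08] -0.022 -> [ 0.538 -0.182  0.068] [33.5  1.1] [  0  10 -44 -18  -3 107] {'bar': 19, 'ball': 9, 'zmin': 62} e 0.0
[-0.05, -0.0, 0.07] 0.0 -> [ 0.538 -0.181  0.059] [33.5  1.1] [ -1  11 -42 -23  -3 113] {'bar': 24, 'ball': 2, 'zmin': 54} e 1.0
T 0
[-0.05, 0.01, 0.08] 0.0 -> [ 0.538 -0.182  0.068] [33.5  1.1] [  0  10 -44 -18  -3 104] {'bar': 22, 'ball': 9, 'zmin': 61} e 0.0
[-0.05, 0.0, 0.07] 0.0 -> [ 0.538 -0.181  0.06 ] [33.5  1.1] [ -1  11 -42 -23  -3 109] {'bar': 26, 'ball': 2, 'zmin': 52} e 1.0
T 4
[-0.05, 0.01, 0.08] 0.022 -> [ 0.538 -0.182  0.068] [33.5  1.1] [  0  10 -44 -18  -3 100] {'bar': 24, 'ball': 9, 'zmin': 59} e 0.0
[-0.05, 0.01, 0.07] 0.0 -> [ 0.538 -0.182  0.059] [33.5  1.1] [ -1  11 -42 -23  -4 105] {'bar': 29, 'ball': 2, 'zmin': 51} e 1.0
T 8
[-0.05, 0.01, 0.08] 0.044 -> [ 0.538 -0
[... 1961 characters left out ...]
(p,Rt,w,balls);k=min(m['bar'],m['ball'],m['zmin']-.012)
            if best is None or k>best[0]:best=(k,s,m)
        Rt=spin(T,d,0);q=sols(c+Rt.as_matrix()[:,2]*.015,Rt,14)
        r.append((nm,best[1],{k:round(float(v)*1e3) for k,v in best[2].items()},[x.round(0).astype(int).tolist() for x in q]))
    for nm,c in(("L",(.438,.234,.031)),("S",(.579,.287,.023))):
        Rt=spin(T,d,0);r.append((nm,[x.round(0).astype(int).tolist() for x in sols(np.array(c)+Rt.as_matrix()[:,2]*.013,Rt,14)]))
    return a,r
if __name__=="__main__":
    with Pool() as P_:
        for a,r in P_.imap(job,[(T,d) for T in(30,36,42,48) for d in(0,10,20,30)]):
            print(a)
            for x in r:print("  ",*x)
```

```bash
python3 -m creep '[[-0.01,0.01,0.02,0,30],[-0.02,0.015,0.035,0,30],[-0.03,0.017,0.05,0,30],[-0.035,0.017,0.06,0,30],[-0.04,0.017,0.075,0,30],[-0.04,0.017,0.075,0,30],[-0.04,0.017,0.075,0,30],[-0.04,0.017,0.075,0,30]]' && python3 st.py
```

```text
clock: 43.77
tool_pos: [0.5382, -0.1822, 0.0679]
orientation: [-176.2, -33.4, -5.8]
force: [0.0, -0.2, -0.7]
opening: 0.0365
[ -0.7  10.  -43.6 -18.2  -3.1 104. ] [-176.22  -33.38   -5.79] [ 0.5382 -0.1822  0.0679] tilt 33.6 dir 1.1 xdir [ 0.83 -0.08  0.55] ydir [-0.06 -1.   -0.06]
```

```bash
python3 -m creep '[[-0.004,0,0.006,0,30],[-0.008,-0.001,0.012,0,30],[-0.012,-0.002,0.018,0,30],[-0.016,-0.003,0.024,0,30],[-0.02,-0.003,0.03,0,30],[-0.022,-0.003,0.033,0,30],[-0.022,-0.003,0.033,0,30],[-0.022,-0.003,0.033,0,30]]' && python3 st.py
```

```text
clock: 44.43
tool_pos: [0.5383, -0.1817, 0.0639]
orientation: [-176.2, -33.4, -5.8]
force: [-0.3, -0.8, -0.9]
opening: 0.0363
[ -0.9  10.4 -43.  -20.1  -3.2 106.1] [-176.22  -33.38   -5.79] [ 0.5383 -0.1817  0.0639] tilt 33.6 dir 1.1 xdir [ 0.83 -0.08  0.55] ydir [-0.06 -1.   -0.06]
```

```bash
python3 - <<'E'
from h import *
s=snapshot("scene"); a=s["img"]; cv2.imwrite("pics/sm2_sc_z.png",cv2.resize(a[270:360,150:310],None,fx=5,fy=5,interpolation=cv2.INTER_CUBIC))
E
```

```text
(no output)
```

View pics/sm2_sc_z.png

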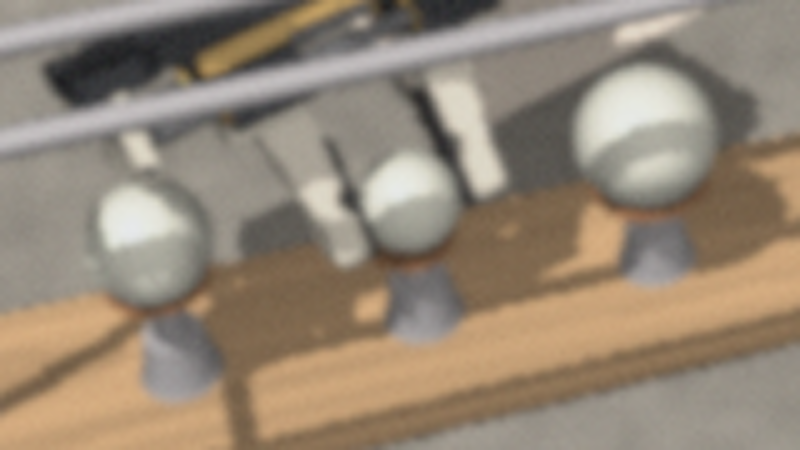

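The small ball is now centred over its cup at zoomed (411,203), with only a thin brown rim showing below it. The other two balls are unchanged. Taking a fine step down.

```bash
python3 -m creep '[[-0.003,0,0.004,0,30],[-0.005,0,0.008,0,30],[-0.008,0.001,0.012,0,30],[-0.011,0.001,0.016,0,30],[-0.014,0.001,0.021,0,30],[-0.014,0.001,0.021,0,30],[-0.014,0.001,0.021,0,30],[-0.014,0.001,0.021,0,30]]' && python3 st.py
```

```text
clock: 45.15
tool_pos: [0.5383, -0.1817, 0.0614]
orientation: [-176.2, -33.4, -5.8]
force: [0.2, 0.3, -1.1]
opening: 0.0363
[ -1.2  10.7 -42.5 -21.5  -3.4 107.7] [-176.22  -33.39   -5.79] [ 0.5383 -0.1817  0.0614] tilt 33.6 dir 1.1 xdir [ 0.83 -0.08  0.55] ydir [-0.06 -1.   -0.06]
```

```bash
python3 -m creep '[[-0.002,0,0.004,0,30],[-0.004,0,0.007,0,30],[-0.006,0.001,0.01,0,30],[-0.008,0.001,0.013,0,30],[-0.011,0.001,0.017,0,30],[-0.011,0.001,0.017,0,30],[-0.011,0.001,0.017,0,30],[-0.011,0.001,0.017,0,30]]' && python3 st.py
```

```text
clock: 45.82
tool_pos: [0.5387, -0.1818, 0.0599]
orientation: [-176.2, -33.5, -5.8]
force: [-2.5, 0.3, 5.4]
opening: 0.0366
[ -1.5  10.9 -42.1 -22.6  -3.6 109. ] [-176.22  -33.46   -5.79] [ 0.5387 -0.1818  0.0599] tilt 33.6 dir 1.0 xdir [ 0.83 -0.08  0.55] ydir [-0.06 -1.   -0.05]
```

```bash
python3 - <<'E'
from h import *
o=ctrl.get_obs(); print(np.round(o["force"],2),np.round(o["moment"],3))
s=snapshot("scene"); a=s["img"]; cv2.imwrite("pics/sm3_sc_z.png",cv2.resize(a[270:360,150:310],None,fx=5,fy=5,interpolation=cv2.INTER_CUBIC))
E
```

```text
[-2.49  0.34  5.44] [0.016 1.499 0.021]
```

View pics/sm3_sc_z.png

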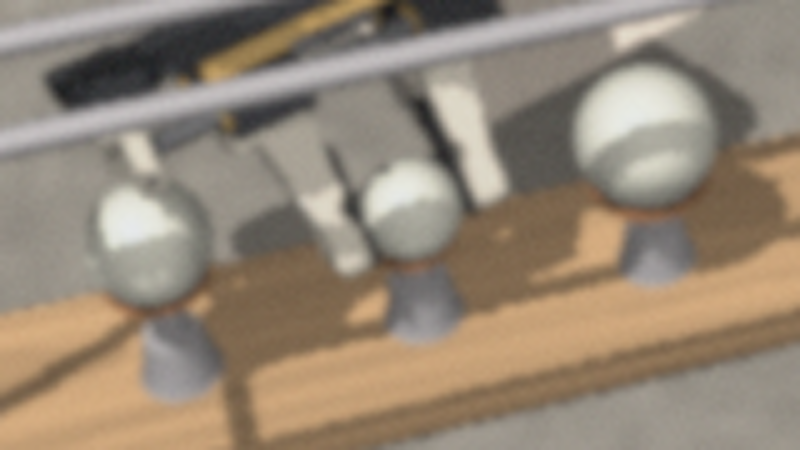

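The moment about x is about 0, so the contact is at the small cup and not on the middle ball. The force points along −x, so I'm shifting the ball 1 mm along −x.

```bash
python3 -m creep '[[-0.003,0,-0.001,0,30],[-0.006,0,-0.001,0,30],[-0.009,0.001,-0.001,0,30],[-0.011,0.001,-0.001,0,30],[-0.011,0.001,-0.001,0,30],[-0.011,0.001,-0.001,0,30],[-0.011,0.001,-0.001,0,30],[-0.011,0.001,-0.001,0,30]]' && python3 st.py; python3 -c "
from plant import ctrl;print(ctrl.get_obs()['moment'])"
```

```text
clock: 46.53
tool_pos: [0.5385, -0.1818, 0.0598]
orientation: [-176.2, -33.5, -5.8]
force: [-1.3, 0.2, 4.9]
opening: 0.0365
[ -1.6  10.9 -42.  -23.   -3.7 109.5] [-176.24  -33.53   -5.77] [ 0.5385 -0.1818  0.0598] tilt 33.7 dir 1.0 xdir [ 0.83 -0.08  0.55] ydir [-0.06 -1.   -0.05]
[-0.14299277  0.91935827 -0.03681196]
```

```bash
python3 -m creep '[[-0.003,0,-0.001,0,30],[-0.006,0,-0.002,0,30],[-0.009,0.001,-0.003,0,30],[-0.01,0.001,-0.003,0,30],[-0.01,0.001,-0.003,0,30],[-0.01,0.001,-0.003,0,30],[-0.01,0.001,-0.003,0,30],[-0.01,0.001,-0.003,0,30]]' && python3 st.py; python3 -c "
from plant import ctrl;print(ctrl.get_obs()['moment'])"
```

```text
clock: 47.2
tool_pos: [0.5377, -0.182, 0.0595]
orientation: [-176.2, -33.5, -5.8]
force: [2.3, -1.1, 6.0]
opening: 0.0365
[ -1.6  10.9 -42.  -23.3  -3.7 109.8] [-176.25  -33.54   -5.77] [ 0.5377 -0.182   0.0595] tilt 33.7 dir 1.0 xdir [ 0.83 -0.08  0.55] ydir [-0.06 -1.   -0.05]
[-0.55901947 -0.07390504 -0.37835127]
```

Moving 0.8 mm flipped the sign of the x force, so the ball is bracketed by the dimple and seated. Centring it, then letting go.

```bash
python3 -m creep '[[0.004,0.003,0.001,0,30],[0.004,0.003,0.001,0,30],[0.004,0.003,0.001,0,36],[0.004,0.003,0.001,0,38],[0.004,0.003,0.001,0,40],[0.004,0.003,0.001,0,43],[0.004,0.003,0.001,0,47],[0.004,0.003,0.001,0,50]]' && python3 st.py
```

```text
clock: 47.87
tool_pos: [0.5357, -0.1818, 0.0578]
orientation: [-176.2, -33.3, -5.8]
force: [0.1, 0.1, -0.3]
opening: 0.0479
[ -1.7  11.  -42.  -23.4  -3.9 110. ] [-176.2   -33.27   -5.8 ] [ 0.5357 -0.1818  0.0578] tilt 33.5 dir 1.1 xdir [ 0.83 -0.08  0.55] ydir [-0.06 -1.   -0.06]
```

```bash
python3 - <<'E'
from h import *
s=snapshot("scene"); a=s["img"]; cv2.imwrite("pics/sm4_sc_z.png",cv2.resize(a[270:360,150:310],None,fx=5,fy=5,interpolation=cv2.INTER_CUBIC))
E
python3 plan2.py '[[[0.510,-0.182,0.101],0,1],[[0.44,-0.15,0.15],0,1]]'; python3 ss.py '[[0,0,-0.5,0]]'
```

```text
[ 0.51  -0.182  0.101] {'bar': 21, 'ball': 20, 'zmin': 94}
       [ 0.51  -0.182  0.101] {'bar': 21, 'ball': 20, 'zmin': 94}
[0.01, -0.01, -0.5] 0.0 -> [ 0.51  -0.182  0.101] [33.5  1.1] [  1   4 -52  -1  -1  85] {'bar': 21, 'ball': 20, 'zmin': 94} e 1.0
       [ 0.443 -0.159  0.154] {'bar': 61, 'ball': 88, 'zmin': 146}
       [ 0.443 -0.159  0.154] {'bar': 61, 'ball': 88, 'zmin': 146}
[-0.34, -0.3, -0.79] 0.0 -> [ 0.443 -0.159  0.154] [33.2  2.7] [  5 -11 -58   8 -10  72] {'bar': 61, 'ball': 88, 'zmin': 146} e 10.0
[0, 0, -0.5, 0] [  1   4 -51  -4  -2  88] [ 0.509 -0.183  0.101] [33.5  1.1] y [-0.06 -1.   -0.06]
```

View pics/sm4_sc_z.png

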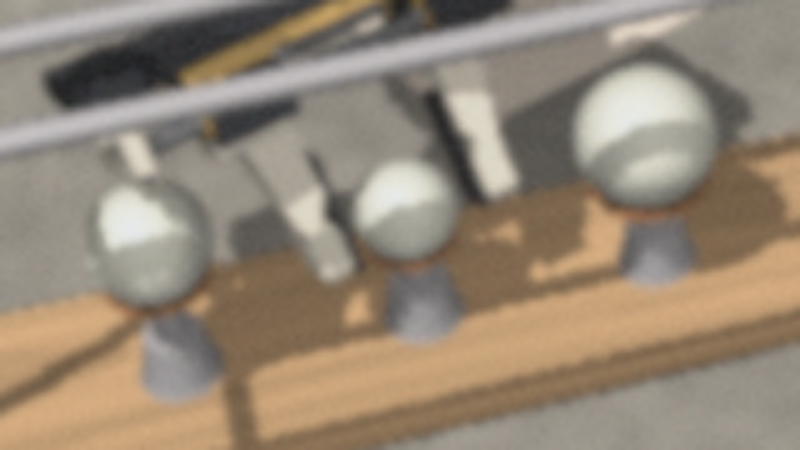

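The ball is released at zoomed (406,210), seated on the cup's axis, and the fingers are free of it. The other balls are unmoved. Retreating along the tool axis.

```bash
python3 -m creep '[[0,0,-0.05,0,52],[0,0,-0.12,0,52],[0,0,-0.19,0,52],[0,0,-0.26,0,52],[0,0,-0.33,0,52],[0,0,-0.4,0,52],[0,0,-0.46,0,52],[0,0,-0.5,0,52]]' && python3 st.py && python3 plan2.py '[[[0.45,-0.17,0.14],0,1]]'
```

```text
clock: 48.58
tool_pos: [0.5081, -0.1824, 0.1002]
orientation: [-176.2, -33.3, -5.8]
force: [-0.2, 0.1, 0.2]
opening: 0.0519
[  1.1   3.4 -52.2  -0.7  -0.9  85. ] [-176.23  -33.33   -5.76] [ 0.5081 -0.1824  0.1002] tilt 33.5 dir 1.1 xdir [ 0.83 -0.08  0.55] ydir [-0.06 -1.   -0.05]
       [ 0.45  -0.172  0.141] {'bar': 53, 'ball': 68, 'zmin': 133}
       [ 0.45  -0.172  0.141] {'bar': 53, 'ball': 68, 'zmin': 133}
[-0.29, -0.11, -0.65] 0.0 -> [ 0.45  -0.172  0.141] [33.5  1.5] [  3  -8 -58   8  -7  75] {'bar': 53, 'ball': 68, 'zmin': 133} e 2.0
```

```bash
python3 -m creep '[[-0.04,-0.02,-0.09,0,52],[-0.08,-0.03,-0.18,0,52],[-0.12,-0.05,-0.27,0,52],[-0.16,-0.06,-0.36,0,52],[-0.2,-0.08,-0.45,0,52],[-0.24,-0.09,-0.54,0,52],[-0.28,-0.11,-0.62,0,52],[-0.29,-0.11,-0.65,0,52]]' && python3 st.py
python3 - <<'E'
from h import *
s=snapshot("scene"); a=s["img"]; cv2.imwrite("pics/f_sc.png",cv2.resize(a[220:400,100:420],None,fx=2.5,fy=2.5,interpolation=cv2.INTER_CUBIC))
b=snapshot("top")["img"]; cv2.imwrite("pics/f_top.png",cv2.resize(b[160:340,260:520],None,fx=3,fy=3,interpolation=cv2.INTER_CUBIC))
E
```

```text
clock: 49.25
tool_pos: [0.4494, -0.1718, 0.1404]
orientation: [-176.0, -33.3, -5.8]
force: [0.2, 0.3, -0.4]
opening: 0.0516
[  3.1  -8.3 -58.2   7.5  -6.6  75.1] [-175.95  -33.32   -5.8 ] [ 0.4494 -0.1718  0.1404] tilt 33.5 dir 1.5 xdir [ 0.83 -0.08  0.55] ydir [-0.06 -1.   -0.06]
```

View pics/f_sc.png

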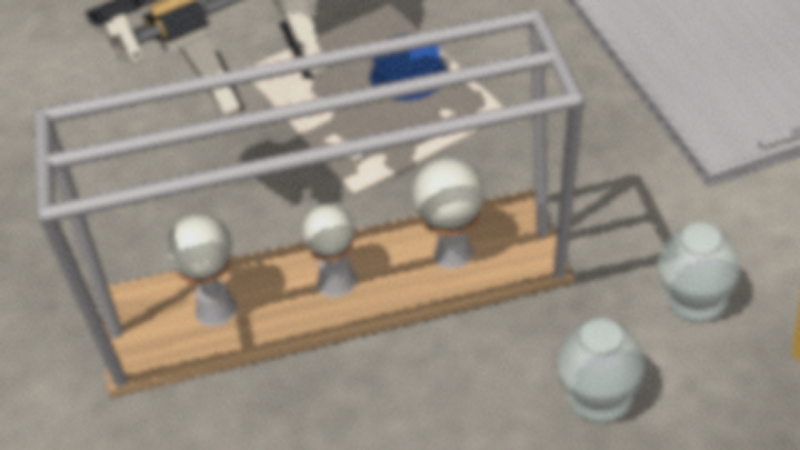

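View pics/f_top.png

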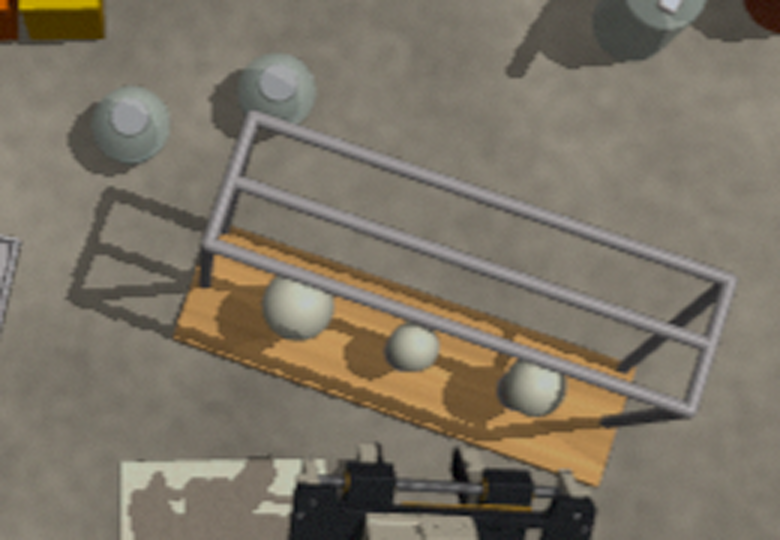

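The pictures show three balls in a row in their cups: scene crop (447,193), (328,230), (198,245). Both glasses stand upright, and the hand is clear of the stand.

```bash
python3 - <<'E'
from plant import workorder
print(workorder.close_job())
E
```

```text
the job is handed in; nothing more can be done
None
```

The large and small balls are each seated in the cup of their own size, and I handed the job in at about 49.3 s of the 54 s allowed. I lowered each ball until the wrist sensed light contact (about 6–8 N), centred it by the sideways force, then released it and backed the hand out.

- **Final pictures:** all three balls rest in their cups, and the middle ball looks where it was. Both glass cups are upright, and the hand is clear of the stand.
- **Retreat:** the wrist force read about zero.
- **Arm stop:** on the way in with the small ball the arm stopped short at a joint limit without touching anything, so I took a detour.
- **Small ball contact:** just after it touched, the small ball showed about 2.5 N sideways. Two 1 mm corrections reversed that force, which showed it was seated, so I moved it back about half and let go.
- **Middle ball clearance:** by calculation the gripper body passed only 2–3 mm above the middle ball. The moment readings and pictures showed no sign of touching it, but I could not measure that gap directly.

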